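# Repack the field-day battery case

## Task

Get the orange battery case ready for the field: lift its lid open until it rests on its stop, move the two spent packs (red bands) from the case into the charger's bays, and drop every charged pack (green bands) lying on the desk into a case pocket of its own, each lying fully down in its pocket. The charged pack already in the case stays in the case. Then shut the lid completely, leaving the other things on the desk where they are.

Things in the scene. Friction and masses are not known exactly. Their poses are not given: they have to be found in the camera images.
- case: the battery case, fixed: orange tray 122 (x) x 342 (y) x 65 mm high, filled level with its rim by a rigid black insert with five pockets in a row along y, 66 mm apart. Each pocket is 92 mm long (x), 44 mm wide (y), 18 mm deep, so a seated pack stands 18 mm proud. Origin under its centre; hinge on the +x side, handle on the -x side
- lid (a joint): the orange lid's angle: 0 shut, grows as its front edge is lifted, 1.75 rad fully open on its stop, leaning a little back, its bar 0.23 m above the desk: keep clear of it in sideways moves. A hollow shell 32 mm high, 0.3 kg, turning freely: it falls shut from below about 1.2 rad and open from beyond about 1.4 rad. It clears seated packs by about 10 mm, but cannot shut over a pack out of its pocket
- lid_hinge (a point): middle of the lid's hinge line, at the case's back top edge (61 mm behind the case's centre, 65 mm up); the hinge line runs along the case's y; axes turn with the lid and agree with the case's when shut
- lid_bar (a point): middle of the lid's handle bar: a black round bar 12 mm thick and 120 mm long, parallel to the hinge line, held by an arm at each end 42 mm out from the lid's front face. With the lid shut it lies 164 mm in front of the hinge line and 15 mm above it; it swings with the lid and can turn in the fingers. Axes turn with the lid
- charger: the desk charger, fixed: a white block 124 mm (x) x 140 mm (y) x 40 mm high with a grey housing 52 mm high on its +x end (from 62 to 112 mm from the origin). It stands left or right of the case. Origin under the white block's centre. Two bays side by side in its top, 66 mm apart, each 92 mm long (charger x), 44 mm wide, 18 mm deep
- bay0 (a point): centre of the mouth of charger bay 0 (at charger y = -33 mm), 40 mm above the desk; the centre of a pack lying in the bay comes here
- bay1 (a point): centre of the mouth of charger bay 1 (at charger y = 33 mm), 40 mm above the desk; the centre of a pack lying in the bay comes here
- pocket0 (a point): centre of the mouth of case pocket 0 (at case y = -132 mm, 65 mm above the desk); the centre of a pack lying in the pocket comes here
- pocket1 (a point): centre of the mouth of case pocket 1 (at case y = -66 mm, 65 mm above the desk); the centre of a pack lying in the pocket comes here
- pocket2 (a point): centre of the mouth of case pocket 2 (at case y = 0 mm, 65 mm above the desk); the centre of a pack lying in the pocket comes here
- pocket3 (a point): centre of the mouth of case pocket 3 (at case y = 66 mm, 65 mm above the desk); the centre of a pack lying in the pocket comes here
- pocket4 (a point): centre of the mouth of case pocket 4 (at case y = 132 mm, 65 mm above the desk); the centre of a pack lying in the pocket comes here
- pack1: a charged battery pack: grey bar 84 mm long, 36 x 36 mm in section, with a green band round each end, about 0.16 kg; origin at its centre, x along its length; it is the same on all four long faces and either way round, so any roll will do. Starts lying on the desk in front of the case; may be absent
- pack2: a charged battery pack: grey bar 84 mm long, 36 x 36 mm in section, with a green band round each end, about 0.16 kg; origin at its centre, x along its length; it is the same on all four long faces and either way round, so any roll will do. Starts lying on the desk in front of the case; may be absent
- pack3: a charged battery pack: grey bar 84 mm long, 36 x 36 mm in section, with a green band round each end, about 0.16 kg; origin at its centre, x along its length; it is the same on all four long faces and either way round, so any roll will do. Starts lying on the desk in front of the case; may be absent
- pack4: a charged battery pack: grey bar 84 mm long, 36 x 36 mm in section, with a green band round each end, about 0.16 kg; origin at its centre, x along its length; it is the same on all four long faces and either way round, so any roll will do. Starts lying on the desk in front of the case; may be absent
- kept: a charged battery pack: grey bar 84 mm long, 36 x 36 mm in section, with a green band round each end, about 0.16 kg; origin at its centre, x along its length; it is the same on all four long faces and either way round, so any roll will do. Starts already lying in a pocket of the case
- spent1: a spent battery pack: the same as a charged one but with red bands. Starts lying in a pocket of the case
- spent2: a spent battery pack: the same as a charged one but with red bands. Starts lying in a pocket of the case
- mic: bystander: a black hand microphone lying flat, 88 x 52 x 30 mm; origin under its centre
- multimeter: bystander: a black multimeter lying on its back, 150 x 85 x 36 mm (its dial knob stands up to 49 mm); origin under its centre
- walkie: bystander: a black handheld transceiver lying on its back, 110 x 58 x 34 mm, with a 120 mm stub aerial along its +x; origin under its centre
- mug: bystander: a blue mug, 80 mm across, 90 mm high; origin under its centre
Things that resemble listed ones, but are neither listed nor needed, are in the scene too. What is shaped like the pack2 but purple is not meant.

How it is judged:
By the outcome, as a careful person would: the job done as asked, in the order asked, and still so for the second after the job is handed in, with the robot touching nothing.
Of pack1, pack2, pack3, pack4 only 3 to 4 are there at a start; the rules pass over those that are not, and their reading is None.
At some moment in a run one of pack1, pack2, pack3, pack4 may be knocked a few centimetres aside while the robot is not near it.
Once in a run the grip may slacken for a moment while it holds something.
It also fails if it takes over 210 s, if anything falls off the work surface, if the arm or the gripper's body presses on something with over 40 N, if the wrist force passes 120 N, or if a joint passes its speed limit or range.

## Robot

A 7-joint arm with a two-finger parallel gripper is mounted at the origin on the work surface. World frame = base frame: x ahead of the robot, y to its left, z up, the work surface at z = 0. Lengths are in m, angles in rad, forces in N, time in s.
With the tool pointing down it reaches from about 0.35 to 0.9 m from the base axis. Payload 8.1 kg.
Tool frame: the origin (TCP) lies at the very end of the fingers, on their centre line; the grasp point (between the pads) lies 19 mm behind it (arm.grasp_offset is the distance from the TCP to the grasp point, in m); z points along the fingers, y is the direction in which the jaws open and shut (so a half turn about z gives the same grasp; the last joint's range is limited). The gripper opens to 92 mm and grips with 3 to 60 N. Pads are 19 mm wide; open, the fingers measure 130 mm over their backs; the gripper's body (75 mm by 190 mm) begins 47 mm behind the grasp point.
Start: joints at [1.036, 0.434, 0.025, 1.573, -0.012, 1.134, -0.075], TCP at [0.262, -0.568, 0.198] pointing down, gripper open.
Joint ranges: [-2.62, 2.62], [-0.44, 2.09], [-1.27, 1.32], [0.08, 2.57], [-1.32, 4.46], [0.12, 2], [-2.74, 2.74]. Speed limits (rad/s): [2.22, 2.22, 3.01, 3.01, 3.14, 3.14, 3.14].

## Interface

Orientations are given as a rotation vector (axis times angle).
In Python, from cell import arm, eyes, workorder gives the robot as it stands.
- The arm moves only by the shell command python3 -m inch 'ROWS' [FORCE]. ROWS is JSON, a list that holds one entry, the list of rows, each a list of 5 numbers: the closure, from 0 (fully open) to 1 (shut), then the shift along the tool's x, y, z in mm, then the turn about the tool's z in degrees. A call has 1 to 12 rows; each row shifts and turns the pose as measured when the row begins, along the tool's axes as they then stand; what a row does not reach is not made up. A row lasts 1/10 s, in which the tool goes at most 50 mm and 8.59 degrees, less where a joint would pass 70% of its speed; a pose out of reach is approached as far as the arm can. A call with a gripper value outside its range is refused whole. The fingers move at their own pace and stop on an object; FORCE is the grip in N (left out, the last holds). Time passes only in rows, so rows that do not move let the fingers close. It gives the time, the measured TCP pose, the force and the opening at its end, in the units of the state.
- arm.observe(): the state, without advancing time (a new reading comes with each control period).
- eyes.get_image(name): name is "scene" or "top" or "wrist"; returns a dict with "frame" (480x640x3 uint8, blue, green, red), "intrinsics" (3x3 intrinsics, pixels), "rvec" (rotation vector, rad) and "tvec" (3), from world to camera coordinates, as OpenCV has them; the wrist camera has in their place "T_tool_cam" (4x4, takes a point from camera to tool coordinates, whose origin is the TCP and whose axes are the flange's). Camera axes: x right, y down, z forward; pixel columns grow to the right and rows downward; lengths in m; the calibration is good to about 2 mm. A picture is of the moment at which its call begins: read the wrist's pose just before it. There is no depth.
- workorder.sign_off(): hands the job in, once; it reports no verdict.
The state is a dict: "clock": time; "joints": joint angles; "dq": joint speeds; "joint_efforts": joint torques, N m; "position": TCP position; "ee_rot": TCP orientation; "force": force on the tool from outside, world axes, zero at the start; "ft_torque": the same for the moment, N m; "width": opening from 0.0 (shut) to 1.0 (fully open).
Only numpy, scipy, OpenCV 4.12 (cv2) and the standard library are available. Lean on these libraries where they do the work, as an engineer would, in place of code of your own. Each camera call takes 0.05 s, during which the arm holds its last target.

## Working session

There is one attempt and no reset: what is moved stays moved. The work goes in short steps, Python scripts to look and compute and a shell command to move; the robot and the scene stay as the last step left them, time stands still between calls to the robot, and variables do not carry over. Pictures are saved under pics/ and viewed, and the job is handed in when it is done.

```bash
ls -la; mkdir -p pics; python3 - <<'E'
from cell import arm, eyes, workorder
import cv2
s=arm.observe(); print({k:s[k] for k in s})
for n in ["scene","top","wrist"]:
    im=eyes.get_image(n); cv2.imwrite(f"pics/{n}0.png",im["frame"]); print(n,{k:im[k] for k in im if k!="frame"})
print(arm.grasp_offset)
E
```

```text
total 12
drwxr-xr-x  3 agent agent 4096 Dec  6 10:52 .
drwxr-xr-x 23 root  root  4096 Dec  6 10:52 ..
drwxr-xr-x  2 agent agent 4096 Dec  6 10:52 pics
{'clock': 0.0, 'joints': array([ 1.0364148 ,  0.43519582,  0.02495756,  1.57411595, -0.01162365,
        1.13401349, -0.07511477]), 'dq': array([-1.25338824e-03, -1.74508896e-05,  3.47721325e-04, -4.19421906e-04,
        1.70177826e-03, -4.22452933e-04,  1.60983066e-04]), 'joint_efforts': array([-2.25000469e-03, -6.67863035e+01,  9.83824655e-01, -3.14453673e+01,
       -6.06317958e-02,  4.31804080e-02,  1.49003895e-04]), 'position': array([ 0.26127468, -0.567136  ,  0.19735442]), 'ee_rot': array([-3.06720414e+00, -6.72534459e-01,  7.09619416e-04]), 'force': array([-0.25607607,  0.57672431, -0.2788716 ]), 'ft_torque': array([-0.00146684,  0.00466302,  0.01970086]), 'width': 1.000829085843775}
scene {'intrinsics': array([[526.30484622,   0.        , 317.58507231],
       [  0.        , 526.30484622, 233.13032713],
       [  0.        ,   0.        ,   1.        ]]), 'rvec': array([ 1.92893326,  1.90323889, -0.5479589 ]), 'tvec': array([ 
[... 164 characters left out ...]
    [  0.        ,   0.        ,   1.        ]]), 'rvec': array([ 2.19745191, -2.19321355,  0.09124142]), 'tvec': array([-0.00834273,  0.52149841,  1.135871  ])}
wrist {'intrinsics': array([[363.81139204,   0.        , 321.83424609],
       [  0.        , 363.81139204, 238.60881435],
       [  0.        ,   0.        ,   1.        ]]), 'T_tool_cam': array([[-4.20450730e-04, -9.62955227e-01, -2.69660997e-01,
         7.21150057e-02],
       [ 9.99999841e-01, -5.06112393e-04,  2.48137151e-04,
        -5.74214494e-05],
       [-3.75423739e-04, -2.69660850e-01,  9.62955287e-01,
        -1.86455899e-01],
       [ 0.00000000e+00,  0.00000000e+00,  0.00000000e+00,
         1.00000000e+00]])}
0.0188
```

View pics/top0.png

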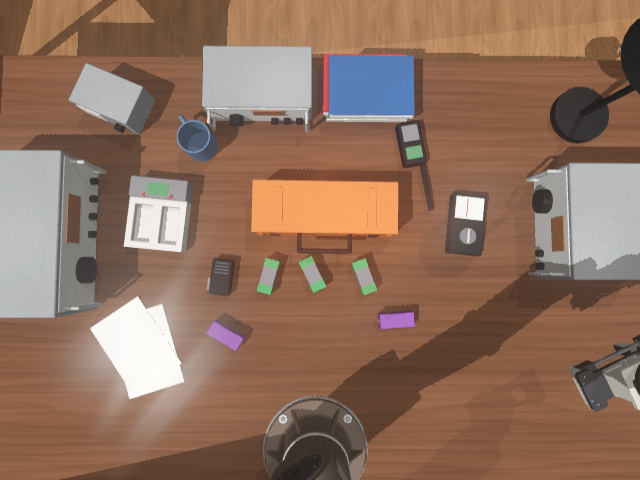

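View pics/scene0.png

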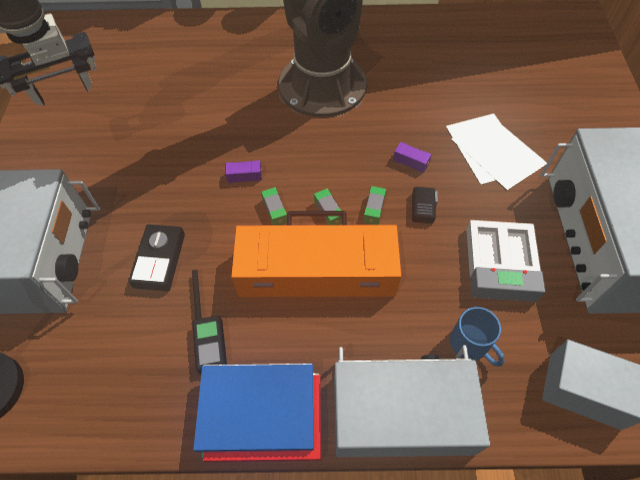

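The top view shows three green-banded packs on the desk at about (268,276), (313,274) and (364,276). The purple pieces at (225,335) and (397,320) are decoys. The charger is at (158,214), the closed case at (325,207), and the lid bar at (325,245). I'll measure these next.

```bash
cat > h.py <<'E'
import numpy as np, cv2
from cell import arm, eyes
from scipy.spatial.transform import Rotation as R
def cam(name, save=None):
    s=arm.observe(); im=eyes.get_image(name); K=im["intrinsics"]
    if name=="wrist":
        T=np.eye(4); T[:3,:3]=R.from_rotvec(s["ee_rot"]).as_matrix(); T[:3,3]=s["position"]
        W=T@im["T_tool_cam"]; Rc=W[:3,:3].T; t=-Rc@W[:3,3]
    else:
        Rc=R.from_rotvec(im["rvec"]).as_matrix(); t=im["tvec"]
    if save: cv2.imwrite("pics/"+save,im["frame"])
    return im["frame"],K,Rc,t
def ray(c,uv,z):
    _,K,Rc,t=c; uv=np.atleast_2d(uv).astype(float)
    d=np.c_[uv,np.ones(len(uv))]@np.linalg.inv(K).T@Rc
    o=-Rc.T@t
    return (o+d*((z-o[2])/d[:,2])[:,None])
def proj(c,P):
    _,K,Rc,t=c; P=np.atleast_2d(P); q=(P@Rc.T+t)@K.T
    return q[:,:2]/q[:,2:]
def hsv(c): return cv2.cvtColor(c[0],cv2.COLOR_BGR2HSV)
def mask(c,lo,hi): return cv2.inRange(hsv(c),np.array(lo),np.array(hi))
def blobs(m,amin=30):
    cs,_=cv2.findContours(m,cv2.RETR_EXTERNAL,cv2.CHAIN_APPROX_NONE)
    return [k for k in cs if cv2.contourArea(k)>amin]
def rectw(c,k,z):
    "min-area rectangle of a contour cast on plane z: centre, long, short (m), yaw deg of long axis, px centre"
    P=ray(c,k.reshape(-1,2),z)[:,:2]
    r=cv2.minAreaRect((P*1000).astype(np.float32)); (w,h),a=r[1],r[2]
    if h>w: w,h,a=h,w,a+90
    return np.array(r[0])/1000,w,h,(a+90)%180-90,k.reshape(-1,2).mean(0)
def st():
    s=arm.observe(); M=R.from_rotvec(s["ee_rot"]).as_matrix()
    yaw=np.degrees(np.arctan2(M[1,0],M[0,0]))
    print("t %.1f tcp %s yaw %.2f w %.3f F %s q %s"%(s["clock"],np.round(s["position"]*1000,1),yaw,s["width"],np.round(s["force"],1),np.round(s["joints"],2)))
    return s["position"],yaw
def go(x,y,z=None,yaw=None):
    "print the tool-frame shift (mm) and turn to bring the TCP to x,y,z(m), yaw (deg)"
    p,y0=st(); M=R.from_rotvec(arm.observe()["ee_rot"]).as_matrix()
    d=np.array([x,y,p[2] if z is None else z])-p
    print("shift tool mm",np.round(M.T@d*1000,1),"turn about tool z", None if yaw is None else np.round(-((yaw-y0+180)%360-180),1))
E
python3 - <<'E'
from h import *
for n in ["top","scene"]:
    c=cam(n)
    print(n)
    for nm,lo,hi,z in [("orange",(5,150,100),(20,255,255),.097),("green",(45,100,50),(80,255,255),.036),("purple",(125,80,50),(160,255,255),.036)]:
        for k in blobs(mask(c,lo,hi)):
            r=rectw(c,k,z); print(nm,np.round(r[0],4),np.round(r[1:4],1),np.round(r[4],0),cv2.contourArea(k))
    v=hsv(c)
E
```

```text
top
orange [ 0.5867 -0.0208] [343.1 148.3  89.2] [334. 208.] 7822.5
purple [0.2814 0.2191] [83.  35.9 59.6] [224. 335.] 387.0
purple [ 0.3188 -0.1965] [ 87.3  39.1 -85.3] [396. 320.] 512.5
scene
orange [1.0166 0.2695] [61.3 15.1 89.4] [495. 474.] 332.5
orange [ 0.5789 -0.0224] [403.5 238.9 -88.5] [318. 245.] 12968.0
green [0.4564 0.1079] [35.7 20.1 75.2] [372. 213.] 96.5
green [ 0.4548 -0.1092] [ 35.7  20.3 -70.4] [278. 213.] 93.5
green [ 0.4009 -0.007 ] [ 35.8  19.1 -64.1] [322. 194.] 82.0
green [ 0.3936 -0.1322] [ 35.9  19.3 -70.1] [269. 192.] 79.5
green [0.3934 0.1248] [36.  19.3 74. ] [378. 190.] 80.0
purple [ 0.3288 -0.1968] [ 84.7  62.2 -85.6] [244. 171.] 635.5
purple [0.2929 0.2147] [89.3 63.4 60.2] [412. 157.] 625.0
```

```bash
python3 - <<'E'
import cv2
a=cv2.imread("pics/top0.png")
cv2.imwrite("pics/topcrop0.png",cv2.resize(a[170:350,110:420],None,fx=2.5,fy=2.5,interpolation=cv2.INTER_CUBIC))
E
```

```text
(no output)
```

View pics/topcrop0.png

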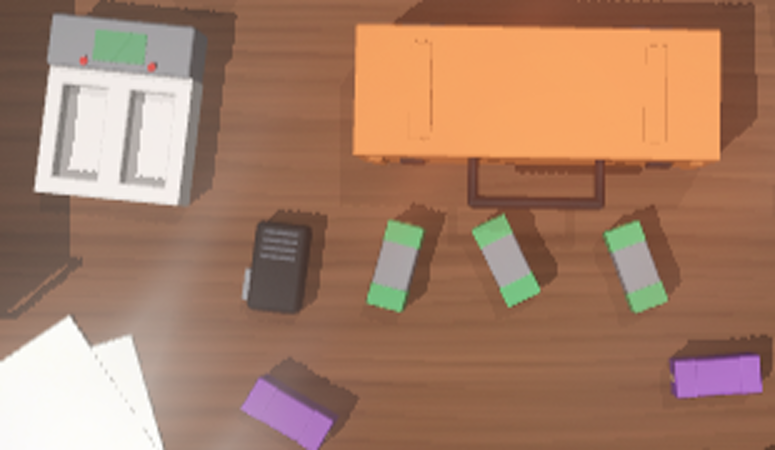

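```bash
python3 - <<'E'
from h import *
c=cam("top")
print("cam", -c[2].T@c[3])
print("bar", ray(c,[(298,250),(351,250),(324,252.4)],.08))
v=hsv(c)
for nm,uv in [("band",(273,262)),("body",(268,276)),("wood",(290,300))]: print(nm,v[uv[1],uv[0]])
m=cv2.inRange(v,np.array((50,90,60)),np.array((85,255,255)))
for k in blobs(m,20):
    r=rectw(c,k,.036); print(np.round(r[0],4),np.round(r[1:4],1),np.round(r[4],0))
go(.35,-.02,.25,90)
E
```

```text
cam [0.44461828 0.01146862 1.16808226]
bar [[ 0.48698238  0.04198097  0.08      ]
 [ 0.48723566 -0.08320627  0.08      ]
 [ 0.48143957 -0.01937582  0.08      ]]
band [ 59  84 189]
body [176  11 170]
wood [ 11 126 140]
[0.3948 0.125 ] [34.9 17.  76.1] [264. 288.]
[ 0.4018 -0.0055] [ 35.   19.6 -63.5] [317. 286.]
t 0.3 tcp [ 261.4 -567.5  197.9] yaw 24.73 w 0.998 F [-0.   0.3 -0.2] q [ 1.04  0.43  0.02  1.57 -0.01  1.13 -0.08]
shift tool mm [ 309.5 -460.2  -51.9] turn about tool z -65.3
```

```bash
python3 -m inch '[[[0,26,-38,-6,0],[0,26,-38,-6,0],[0,26,-38,-6,0],[0,26,-38,-6,0],[0,26,-38,-6,0],[0,26,-38,-6,0],[0,26,-38,-6,0],[0,26,-38,-6,0],[0,26,-38,-6,0],[0,26,-38,-6,0],[0,26,-38,0,0],[0,26,-38,0,0]]]' 20; python3 -c "
from h import *
go(.37,-.02,.30,89.5)"
```

```text
clock: 1.5
position: [0.3555, -0.0086, 0.2586]
ee_rot: [3.067, 0.656, 0.003]
force: [0.9, -0.2, 0.0]
width: 0.997
t 1.5 tcp [355.5  -8.6 258.6] yaw 24.14 w 0.997 F [ 0.9 -0.2  0. ] q [ 0.39 -0.05 -0.49  2.03 -0.02  1.15 -1.24]
shift tool mm [  8.6  16.6 -41.3] turn about tool z -65.4
```

```bash
python3 -m inch '[[[0,0,0,-20,-8.5],[0,0,0,-20,-8.5],[0,0,0,0,-8.5],[0,0,0,0,-8.5],[0,0,0,0,-8.5],[0,0,0,0,-8.5],[0.3,0,0,0,-8.5],[0.5,0,0,0,-8],[0.5,0,0,0,0]]]'; python3 - <<'E'
from h import *
st(); cam("wrist","w1.png")
E
```

```text
clock: 2.4
position: [0.3554, -0.0003, 0.3019]
ee_rot: [2.157, 2.271, 0.002]
force: [-0.2, 1.1, -0.6]
width: 0.786
t 2.4 tcp [ 3.554e+02 -3.000e-01  3.019e+02] yaw 92.94 w 0.786 F [-0.2  1.1 -0.6] q [ 0.32 -0.08 -0.42  1.95 -0.03  1.26 -0.05]
```

View pics/w1.png

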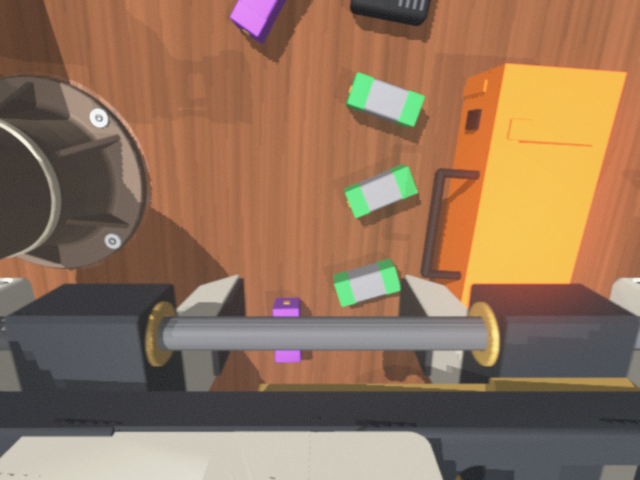

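The wrist view shows the bar running from (441,173) to (427,273), with the three packs at (385,99), (381,191) and (367,283).

```bash
python3 - <<'E'
from h import *
c=cam("wrist")
print("bar", np.round(ray(c,[(438,171),(428,274),(433,222)],.08),4))
print("lid top far/back corner?", np.round(ray(c,[(506,65),(622,72)],.097),4))
for nm,lo,hi,z in [("green",(50,90,60),(85,255,255),.036)]:
    for k in blobs(mask(c,lo,hi),100):
        r=rectw(c,k,z); print(nm,np.round(r[0],4),np.round(r[1:4],1),np.round(r[4],0))
go(.486,-.021,.30,89.2)
E
```

```text
bar [[ 0.484   0.0401  0.08  ]
 [ 0.4883 -0.0822  0.08  ]
 [ 0.486  -0.018   0.08  ]]
lid top far/back corner? [[0.5317 0.1474 0.097 ]
 [0.6485 0.1465 0.097 ]]
green [ 0.3924 -0.1254] [ 48.8  20.3 -71.4] [344. 289.]
green [ 0.4525 -0.1035] [ 49.2  20.7 -68.8] [389. 275.]
green [ 0.4008 -0.0045] [ 41.1  20.5 -64.6] [356. 201.]
green [0.4578 0.0236] [ 42.   21.8 -59.8] [404. 180.]
green [0.4562 0.1064] [38.6 21.  74.4] [410. 109.]
green [0.3938 0.1232] [38.6 21.7 76. ] [359.  91.]
t 2.5 tcp [ 3.554e+02 -3.000e-01  3.019e+02] yaw 92.56 w 0.705 F [ 0.2  0.6 -0.1] q [ 0.32 -0.08 -0.43  1.95 -0.03  1.26 -0.05]
shift tool mm [-26.5 129.5   3. ] turn about tool z 3.4
```

```bash
python3 -m inch '[[[0.7,-6,32,20,1.7],[0.7,-6,32,20,1.7],[0.7,-6,32,25,0],[0.7,-6,32,25,0],[0.7,0,0,20,0],[0.7,0,0,20,0],[0.7,0,0,0,0]]]'; python3 - <<'E'
from h import *
go(.486,-.021,.061,89.2); cam("wrist","w2.png"); c=cam("scene")
p=proj(c,[[.486,-.021,.08]])[0]; print(p)
x,y=p.astype(int); cv2.imwrite("pics/s2.png",cv2.resize(c[0][y-100:y+80,x-120:x+120],None,fx=3,fy=3))
E
```

```text
clock: 3.2
position: [0.4919, -0.0265, 0.1697]
ee_rot: [2.266, 2.157, 0.009]
force: [-0.2, 0.5, 1.0]
width: 0.3
t 3.2 tcp [491.9 -26.5 169.7] yaw 87.19 w 0.300 F [-0.2  0.5  1. ] q [ 0.28  0.28 -0.41  1.91  0.14  0.97 -0.25]
shift tool mm [  5.7  -7.6 108.6] turn about tool z -2.0
[315.91674897 213.58162376]
```

View pics/w2.png

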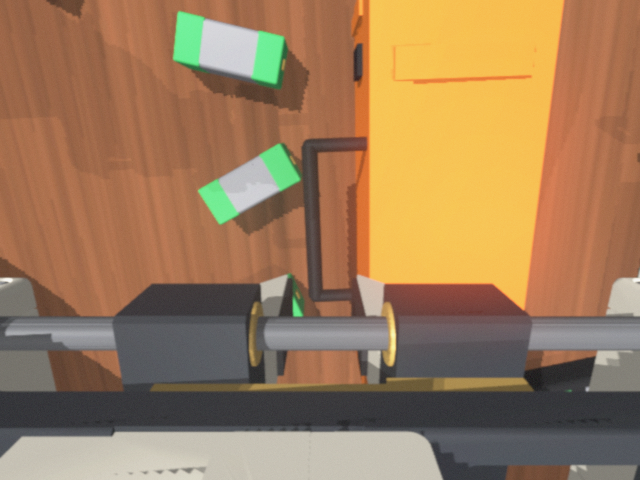

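View pics/s2.png

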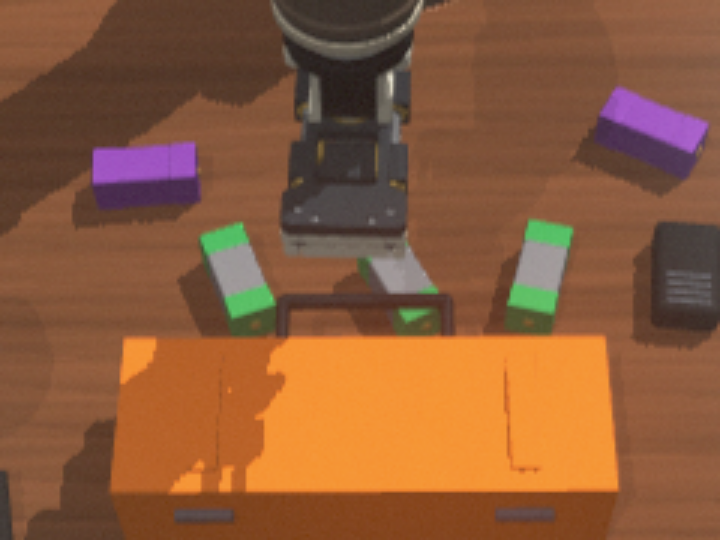

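```bash
python3 - <<'E'
from h import *
c=cam("wrist")
print(np.round(ray(c,[(311,150),(318,290),(303,143),(311,297)],.08),4))
print(proj(c,[[.486,-.021,.08]]))
E
```

```text
[[ 0.4893  0.0365  0.08  ]
 [ 0.4888 -0.0765  0.08  ]
 [ 0.4837  0.0418  0.08  ]
 [ 0.4826 -0.0825  0.08  ]]
[[310.90681087 225.20988189]]
```

```bash
python3 -m inch '[[[0.7,3,-1.5,30,-1],[0.7,3,-1.5,30,-1],[0.7,0,0,25,0],[0.7,0,0,23,0],[0.7,0,0,0,0],[1,0,0,0,0],[1,0,0,0,0],[1,0,0,0,0],[1,0,0,0,0]]]' 40; python3 -c "
from h import *
st()"
```

```text
clock: 4.25
position: [0.5035, -0.0201, 0.0767]
ee_rot: [2.215, 2.176, 0.04]
force: [-0.5, 0.2, -0.1]
width: 0.02
t 4.2 tcp [503.5 -20.1  76.7] yaw 88.96 w 0.020 F [-0.5  0.2 -0.1] q [ 0.23  0.39 -0.38  2.02  0.24  0.72 -0.32]
```

```bash
python3 - <<'E'
from h import *
cam("wrist","w3.png"); st()
s=arm.observe(); print(R.from_rotvec(s["ee_rot"]).as_matrix().round(3)); c=cam("scene","s3.png"); cv2.imwrite("pics/s3.png",cv2.resize(c[0][130:310,200:440],None,fx=3,fy=3))
E
```

```text
t 4.3 tcp [503.6 -20.1  76.7] yaw 88.96 w 0.008 F [ 0.4 -0.  -0.6] q [ 0.23  0.39 -0.38  2.02  0.24  0.72 -0.32]
[[ 0.018  0.999  0.044]
 [ 1.    -0.018 -0.008]
 [-0.007  0.044 -0.999]]
```

View pics/w3.png

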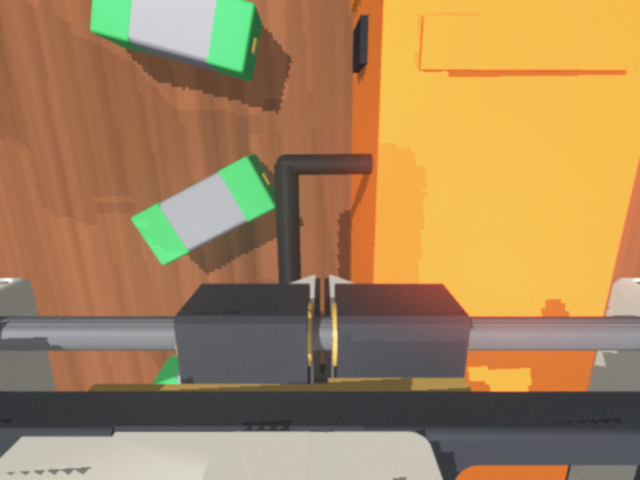

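View pics/s3.png

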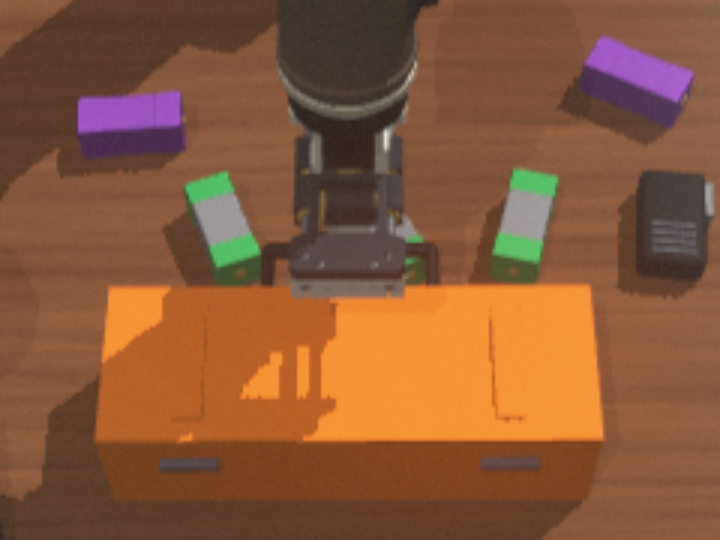

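The fingers shut just behind the bar: the bar is at (288,230) and the fingertips at (322,285). The tool drifted and tilted slightly during the fast descent. I'll back up and repeat it more slowly.

```bash
cat >> h.py <<'E'
def tilt():
    M=R.from_rotvec(arm.observe()["ee_rot"]).as_matrix(); print("tilt deg (tool z toward world x,y)",np.round(np.degrees(M[:2,2]),2))
E
python3 -m inch '[[[1,0,0,-30,0],[1,0,0,-30,0],[1,0,0,0,0],[0.7,0,0,0,0]]]'; python3 -c "
from h import *
go(.4885,-.0205,.061,89.2);tilt()"
```

```text
clock: 4.75
position: [0.5002, -0.0197, 0.1384]
ee_rot: [2.216, 2.176, 0.039]
force: [-0.8, 0.6, 0.4]
width: 0.05
t 4.8 tcp [500.2 -19.7 138.4] yaw 88.95 w 0.050 F [-0.8  0.6  0.4] q [ 0.26  0.31 -0.41  1.96  0.18  0.86 -0.27]
shift tool mm [ -0.5 -14.9  76.8] turn about tool z -0.2
tilt deg (tool z toward world x,y) [ 2.44 -0.43]
```

```bash
python3 -m inch '[[[0.7,0,-8,0,0],[0.7,0,-7,0,0],[0.7,0,0,10,0],[0.7,0,0,10,0],[0.7,0,0,0,0]]]'; python3 -c "
from h import *
go(.4885,-.0205,.061,89.2);tilt()"
```

```text
clock: 5.25
position: [0.4823, -0.0199, 0.1132]
ee_rot: [2.218, 2.179, 0.034]
force: [0.7, -0.4, 0.1]
width: 0.298
t 5.2 tcp [482.3 -19.9 113.2] yaw 88.96 w 0.298 F [ 0.7 -0.4  0.1] q [ 0.26  0.32 -0.41  2.03  0.19  0.8  -0.29]
shift tool mm [-0.1  4.2 52.5] turn about tool z -0.2
tilt deg (tool z toward world x,y) [ 2.18 -0.44]
```

```bash
python3 -m inch '[[[0.7,0,2,10,0],[0.7,0,2,10,0],[0.7,0,0,10,0],[0.7,0,0,10,0],[0.7,0,0,8,0],[0.7,0,0,0,0]]]'; python3 -c "
from h import *
go(.489,-.0205,.061,89.2);tilt()
c=cam('wrist','w4.png'); print(ray(c,[(311,150)],.08))"
```

```text
clock: 5.85
position: [0.4883, -0.0202, 0.0595]
ee_rot: [2.22, 2.18, 0.032]
force: [0.6, 0.7, -0.6]
width: 0.301
t 5.8 tcp [488.3 -20.2  59.5] yaw 88.97 w 0.301 F [ 0.6  0.7 -0.6] q [ 0.22  0.4  -0.38  2.07  0.25  0.68 -0.34]
shift tool mm [-0.3  0.8 -1.5] turn about tool z -0.2
tilt deg (tool z toward world x,y) [ 2.04 -0.4 ]
[[0.48352102 0.04679807 0.08      ]]
```

View pics/w4.png

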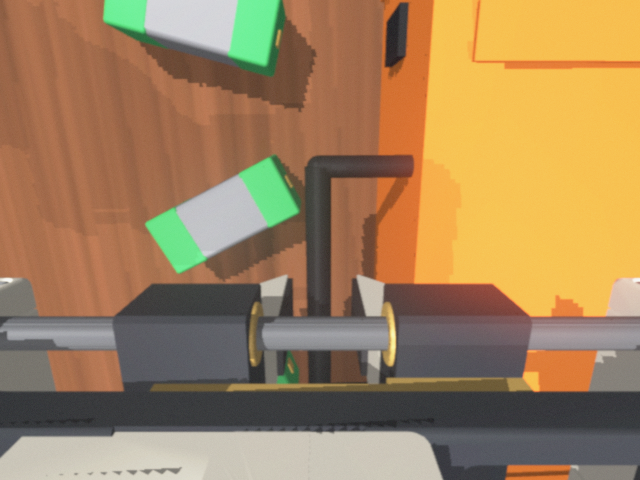

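The bar at (319,260) is now centred between the fingers, so I'll grip it.

```bash
python3 -m inch '[[[1,0,0,0,0],[1,0,0,0,0],[1,0,0,0,0],[1,0,0,0,0],[1,0,0,0,0]]]' 30; python3 - <<'E'
from h import *
p,_=st()
# arc increments
a=np.arctan2(15,164); r=164.7
b=np.array([p[0]*1000,p[2]*1000])
for th in np.arange(0,1.86,.1):
    x=-r*np.cos(th+a)+r*np.cos(a); z=r*np.sin(th+a)-r*np.sin(a); print("%.2f  x %.0f z %.0f"%(th,x,z))
E
```

```text
clock: 6.4
position: [0.4896, -0.02, 0.0615]
ee_rot: [2.218, 2.179, 0.035]
force: [0.2, 0.5, -0.1]
width: 0.006
t 6.4 tcp [489.6 -20.   61.5] yaw 88.97 w 0.006 F [ 0.2  0.5 -0.1] q [ 0.22  0.4  -0.38  2.06  0.25  0.68 -0.34]
0.00  x 0 z 0
0.10  x 2 z 16
0.20  x 6 z 32
0.30  x 12 z 48
0.40  x 19 z 63
0.50  x 27 z 77
0.60  x 37 z 90
0.70  x 48 z 102
0.80  x 61 z 113
0.90  x 74 z 123
1.00  x 88 z 131
1.10  x 103 z 138
1.20  x 119 z 143
1.30  x 135 z 147
1.40  x 151 z 149
1.50  x 167 z 150
1.60  x 184 z 149
1.70  x 200 z 146
1.80  x 216 z 141
```

```bash
python3 - <<'E'
from h import *
c=cam('wrist','w5.png'); c=cam("scene"); cv2.imwrite("pics/s5.png",cv2.resize(c[0][150:270,230:390],None,fx=5,fy=5,interpolation=cv2.INTER_CUBIC))
print(proj(c,[[.489,-.02,.08],[.4896,-.02,.0615]]))
E
```

```text
[[316.38210753 214.71274728]
 [316.51245365 219.50170328]]
```

View pics/w5.png

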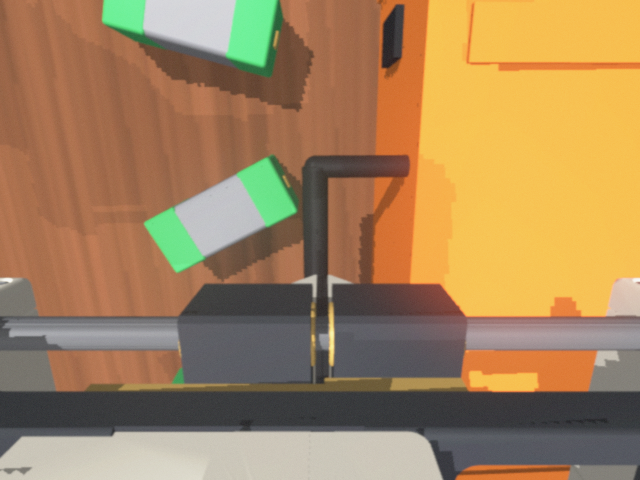

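View pics/s5.png

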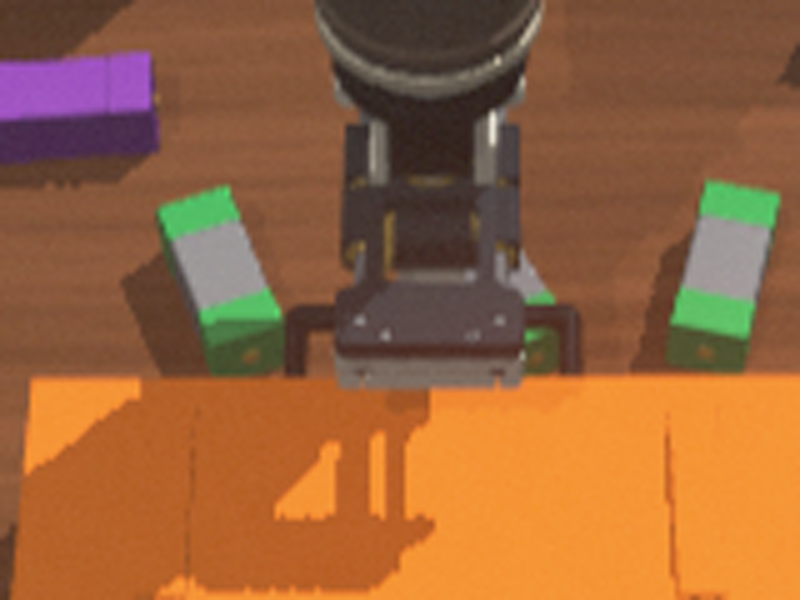

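```bash
python3 - <<'E'
from h import *
c=cam("scene")
for z in (.06,.07,.08,.09): print(z,np.round(ray(c,[(287.0,213.6),(346.3,213)],z),4).tolist())
t=cam("top")
for z in (.06,.07,.08,.09): print(z,np.round(ray(t,[(297.5,251),(352,251)],z),4).tolist())
w=cam("wrist")
for z in (.04,.05,.06,.07,.08,.09): print(z,np.round(ray(w,[(303,157),(328,230),(316,270),(410,157)],z),4).tolist(), st())
E
```

```text
0.06 [[0.4716, -0.0863, 0.06], [0.4725, 0.0471, 0.06]]
0.07 [[0.4782, -0.0855, 0.07], [0.4791, 0.0465, 0.07]]
0.08 [[0.4849, -0.0848, 0.08], [0.4857, 0.0459, 0.08]]
0.09 [[0.4915, -0.084, 0.09], [0.4923, 0.0453, 0.09]]
0.06 [[0.4854, 0.0437, 0.06], [0.4856, -0.0873, 0.06]]
0.07 [[0.485, 0.0434, 0.07], [0.4852, -0.0865, 0.07]]
0.08 [[0.4846, 0.0431, 0.08], [0.4849, -0.0856, 0.08]]
0.09 [[0.4843, 0.0429, 0.09], [0.4845, -0.0847, 0.09]]
t 6.7 tcp [489.4 -20.   61.2] yaw 88.97 w 0.003 F [-0.3 -0.7 -0.2] q [ 0.22  0.4  -0.38  2.06  0.25  0.68 -0.34]
0.04 [[0.4805, 0.0415, 0.04], [0.4938, -0.0008, 0.04], [0.4862, -0.0257, 0.04], [0.5405, 0.0403, 0.04]] (array([ 0.48943971, -0.02003822,  0.06121427]), np.float64(88.97163640356275))
t 6.7 tcp [489.4 -20.   61.2] yaw 88.97 w 0.003 F [-0.3 -0.7 -0.2] q [ 0.22  0.4  -0.38  2.06  0.25  0.68 -0.34]
0.05 [[0.4806, 0.0421, 0.05], [0.4933, 0.0018, 0.05], [0.486, -0.0219, 0.05], [0.5377, 0.041, 0.05]] (array([ 0.48943971, -0.02003822,  0.06121427]), np.float64(88.97163640356275))
t 6.7 tcp [489.4 -20.   61.2] yaw 88.97 w 0.003 F [-0.3 -0.7 -0.2] q [ 
[... 409 characters left out ...]
.07], [0.5322, 0.0422, 0.07]] (array([ 0.48943971, -0.02003822,  0.06121427]), np.float64(88.97163640356275))
t 6.7 tcp [489.4 -20.   61.2] yaw 88.97 w 0.003 F [-0.3 -0.7 -0.2] q [ 0.22  0.4  -0.38  2.06  0.25  0.68 -0.34]
0.08 [[0.481, 0.0439, 0.08], [0.4917, 0.0097, 0.08], [0.4856, -0.0104, 0.08], [0.5294, 0.0429, 0.08]] (array([ 0.48943971, -0.02003822,  0.06121427]), np.float64(88.97163640356275))
t 6.7 tcp [489.4 -20.   61.2] yaw 88.97 w 0.003 F [-0.3 -0.7 -0.2] q [ 0.22  0.4  -0.38  2.06  0.25  0.68 -0.34]
0.09 [[0.4811, 0.0445, 0.09], [0.4912, 0.0124, 0.09], [0.4854, -0.0065, 0.09], [0.5267, 0.0435, 0.09]] (array([ 0.48943971, -0.02003822,  0.06121427]), np.float64(88.97163640356275))
```

```bash
python3 - <<'E'
import cv2
for n in ("w3","w4","w5"):
    a=cv2.imread(f"pics/{n}.png"); cv2.imwrite(f"pics/{n}c.png",a[130:430,220:420])
import numpy as np
cv2.imwrite("pics/cmp.png",cv2.resize(np.hstack([cv2.imread(f"pics/{n}c.png") for n in ("w3","w4","w5")]),None,fx=1.33,fy=1.33))
E
```

```text
(no output)
```

View pics/cmp.png

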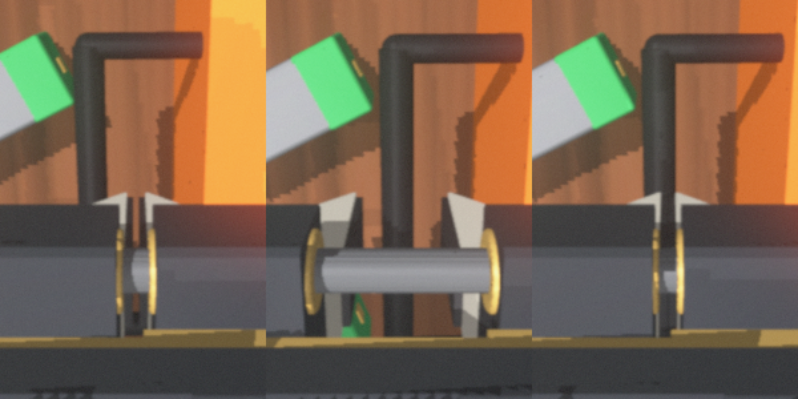

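The fingers read fully shut, yet the bar still shows in the gap between them. A small lift will show whether it's held.

```bash
python3 -m inch '[[[1,0,0,-10,0],[1,0,1,-10,0],[1,0,2,-10,0],[1,0,0,0,0]]]' 40; python3 - <<'E'
from h import *
st();tilt();c=cam('wrist','w6.png')
E
```

```text
clock: 7.05
position: [0.4917, -0.0197, 0.0944]
ee_rot: [2.218, 2.179, 0.036]
force: [-0.3, -0.4, 0.3]
width: 0.003
t 7.0 tcp [491.7 -19.7  94.4] yaw 88.99 w 0.003 F [-0.3 -0.4  0.3] q [ 0.24  0.36 -0.4   2.03  0.22  0.76 -0.31]
tilt deg (tool z toward world x,y) [ 2.22 -0.4 ]
```

View pics/w6.png

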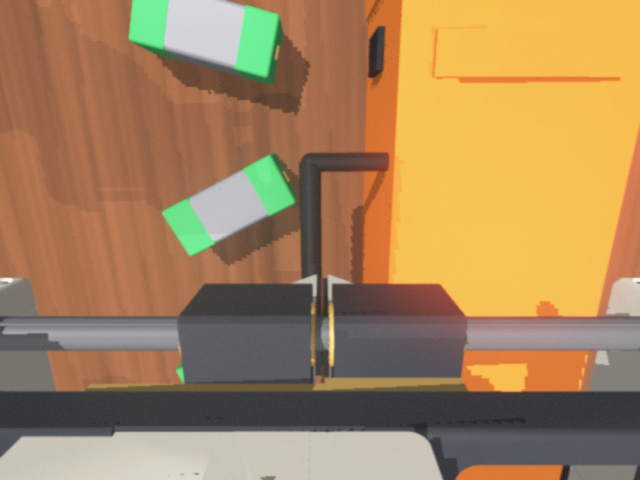

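```bash
python3 - <<'E'
from h import *
for n in ("scene","top"):
    a=cv2.imread(f"pics/{n}0.png"); g=cv2.cvtColor(a,cv2.COLOR_BGR2GRAY)
    c=cam(n)
    cols=[296,300,304,308,312] if n=="scene" else [302,306,310,330,335,340,345]
    rng=(204,225) if n=="scene" else (240,262)
    for u in cols: print(n,u,rng[0],g[rng[0]:rng[1],u].tolist())
    if n=="scene":
        for z in (.05,.06,.07,.08): print(z,proj(c,[[.4846,-.05,z],[.4846,.02,z]]).round(1).tolist())
    else:
        for x in (.48,.484,.488,.492): print(x,proj(c,[[x,-.05,.05],[x,-.05,.08]]).round(1).tolist())
E
```

```text
scene 296 204 [102, 101, 98, 95, 99, 103, 94, 70, 64, 63, 56, 60, 84, 100, 97, 95, 92, 91, 93, 98, 100]
scene 300 204 [100, 101, 100, 97, 98, 105, 92, 68, 67, 63, 54, 58, 82, 97, 91, 86, 83, 85, 88, 90, 96]
scene 304 204 [99, 100, 99, 94, 100, 105, 92, 67, 69, 62, 54, 62, 80, 91, 91, 87, 89, 89, 97, 95, 101]
scene 308 204 [99, 99, 92, 72, 74, 75, 68, 64, 65, 63, 53, 58, 81, 93, 91, 87, 85, 90, 98, 100, 103]
scene 312 204 [75, 74, 74, 73, 72, 74, 71, 65, 67, 61, 55, 55, 64, 69, 68, 76, 83, 86, 94, 101, 108]
0.05 [[303.3, 220.6], [334.3, 220.1]]
0.06 [[303.1, 218.2], [334.4, 217.7]]
0.07 [[302.9, 215.7], [334.4, 215.3]]
0.08 [[302.8, 213.3], [334.5, 212.8]]
top 302 240 [110, 111, 112, 109, 106, 107, 110, 106, 78, 70, 78, 81, 74, 93, 118, 114, 114, 114, 108, 108, 141, 156]
top 306 240 [110, 111, 112, 110, 107, 108, 110, 109, 91, 69, 78, 82, 75, 94, 119, 107, 91, 111, 137, 156, 156, 156]
top 310 240 [112, 112, 111, 106, 106, 109, 112, 110, 91, 71, 78, 84, 76, 81, 86, 94, 128, 156, 157, 157, 157, 158]
top 330 240 [111, 107, 109, 109, 109, 111, 113, 115, 105, 71, 79, 84, 77, 89, 115, 116, 118, 118, 118, 117, 117, 116]
top 335 240 [111, 108, 109, 109, 109, 111, 115, 115, 106, 70, 77, 82, 76, 82, 104, 116, 118, 119, 118, 116, 116, 115]
top 340 240 [109, 108, 109, 109, 110, 113, 114, 115, 107, 73, 76, 81, 76, 82, 105, 116, 119, 120, 118, 116, 117, 116]
top 345 240 [109, 108, 110, 110, 109, 113, 114, 115, 107, 73, 74, 80, 78, 82, 104, 117, 120, 120, 118, 116, 116, 115]
0.48 [[336.3, 253.4], [337.0, 253.0]]
0.484 [[336.3, 251.8], [337.0, 251.3]]
0.488 [[336.3, 250.1], [337.0, 249.6]]
0.492 [[336.3, 248.5], [337.0, 248.0]]
```

The bar stayed down and was not held. I'll open, go about 10 mm deeper and grip again.

```bash
python3 -m inch '[[[0.7,0,0,0,0],[0.7,0,-3,0,0],[0.7,0,-2,8,0],[0.7,0,-1,10,0],[0.7,0,0,10,0],[0.7,0,0,8,0],[0.7,0,0,4,0],[0.7,0,0,0,0]]]'; python3 -c "
from h import *
go(.486,-.0205,.050,89.2);tilt()
c=cam('wrist','w7.png')"
```

```text
clock: 8.0
position: [0.4831, -0.0201, 0.0465]
ee_rot: [2.221, 2.183, 0.027]
force: [-0.7, -0.4, 0.6]
width: 0.299
t 8.0 tcp [483.1 -20.1  46.5] yaw 89.00 w 0.299 F [-0.7 -0.4  0.6] q [ 0.22  0.42 -0.37  2.09  0.27  0.65 -0.36]
shift tool mm [-0.3  3.  -3.4] turn about tool z -0.2
tilt deg (tool z toward world x,y) [ 1.8  -0.39]
```

View pics/w7.png

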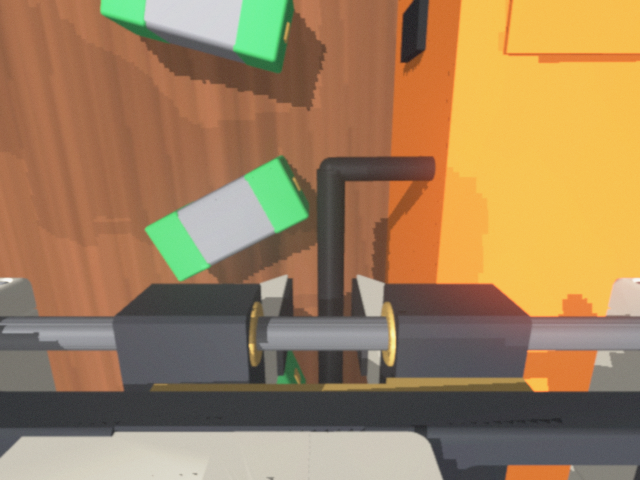

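```bash
python3 -m inch '[[[0.8,0,1,0,0],[0.9,0,0,0,0],[1,0,0,0,0],[1,0,0,0,0],[1,0,0,0,0],[1,0,0,0,0]]]' 30; python3 -c "
from h import *
st()
c=cam('wrist','w8.png')"
```

```text
clock: 8.65
position: [0.4874, -0.02, 0.0485]
ee_rot: [2.219, 2.18, 0.034]
force: [0.6, -0.4, -1.9]
width: 0.118
t 8.7 tcp [487.4 -20.   48.5] yaw 88.99 w 0.118 F [ 0.6 -0.4 -1.9] q [ 0.22  0.42 -0.37  2.08  0.27  0.65 -0.35]
```

View pics/w8.png

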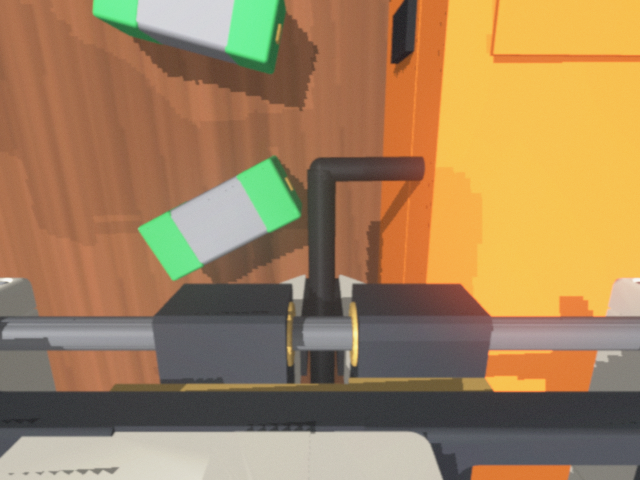

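The bar is now held: width 0.118 is about 11 mm, and it shows between the fingers at (322,330). I'll lift along the arc and check the force as I go.

```bash
python3 -m inch '[[[1,0,2,-12,0],[1,0,3,-14,0],[1,0,4,-14,0],[1,0,5,-14,0],[1,0,6,-13,0]]]' 50; python3 -c "
from h import *
st();tilt()"
```

```text
clock: 9.2
position: [0.5091, -0.0203, 0.1176]
ee_rot: [2.216, 2.178, 0.043]
force: [10.5, -1.5, -11.2]
width: 0.112
t 9.2 tcp [509.1 -20.3 117.6] yaw 88.98 w 0.112 F [ 10.5  -1.5 -11.2] q [ 0.25  0.35 -0.41  1.97  0.2   0.82 -0.28]
tilt deg (tool z toward world x,y) [ 2.5 -0.3]
```

```bash
python3 -m inch '[[[1,0,9,-12,0],[1,0,9,-11,0],[1,0,10,-11,0],[1,0,11,-10,0],[1,0,12,-9,0]]]' 50; python3 -c "
from h import *
st();tilt()"
```

```text
clock: 9.7
position: [0.558, -0.021, 0.173]
ee_rot: [2.218, 2.179, 0.041]
force: [5.2, 0.2, -12.3]
width: 0.106
t 9.7 tcp [558. -21. 173.] yaw 88.98 w 0.106 F [  5.2   0.2 -12.3] q [ 0.25  0.36 -0.41  1.78  0.18  0.99 -0.25]
tilt deg (tool z toward world x,y) [ 2.37 -0.25]
```

```bash
python3 -m inch '[[[1,0,14,-7,0],[1,0,14,-6,0],[1,0,15,-4,0],[1,0,15,-3,0],[1,0,15,-1,0]]]' 50; python3 -c "
from h import *
st();tilt()"
```

```text
clock: 10.2
position: [0.629, -0.022, 0.2028]
ee_rot: [2.219, 2.18, 0.035]
force: [-2.5, -0.7, 20.2]
width: 0.055
t 10.2 tcp [629.  -22.  202.8] yaw 88.98 w 0.055 F [-2.5 -0.7 20.2] q [ 0.21  0.45 -0.39  1.57  0.2   1.12 -0.24]
tilt deg (tool z toward world x,y) [ 2.18 -0.36]
```

```bash
python3 -m inch '[[[1,0,10,6,0],[1,0,14,4,0],[1,0,15,2,0]]]' 50; python3 -c "
from h import *
st();tilt()
cam('wrist','w9.png')"
```

```text
clock: 10.5
position: [0.68, -0.0226, 0.2078]
ee_rot: [2.206, 2.164, 0.065]
force: [-1.0, 0.2, -0.2]
width: 0.006
t 10.5 tcp [680.  -22.6 207.8] yaw 88.89 w 0.006 F [-1.   0.2 -0.2] q [ 0.19  0.51 -0.38  1.46  0.21  1.15 -0.24]
tilt deg (tool z toward world x,y) [ 3.77 -0.4 ]
```

View pics/w9.png

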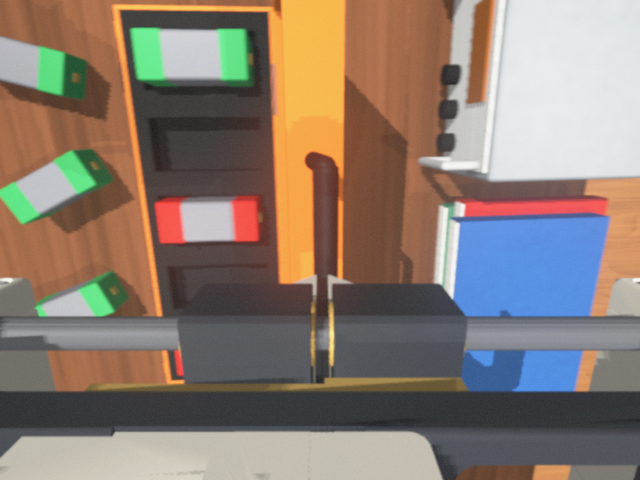

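```bash
python3 -m inch '[[[1,0,0,-15,0],[1,0,0,-15,0],[1,0,0,0,0],[0.6,0,0,0,0]]]' ; python3 -c "
from h import *
st();tilt()
c=cam('scene'); cv2.imwrite('pics/s9.png',cv2.resize(c[0][100:320,190:440],None,fx=3,fy=2.7))"
```

```text
clock: 10.95
position: [0.6778, -0.0222, 0.2389]
ee_rot: [2.207, 2.165, 0.063]
force: [0.8, -0.7, -1.0]
width: 0.05
t 10.9 tcp [677.8 -22.2 238.9] yaw 88.90 w 0.050 F [ 0.8 -0.7 -1. ] q [ 0.19  0.49 -0.38  1.41  0.2   1.21 -0.23]
tilt deg (tool z toward world x,y) [ 3.64 -0.37]
```

View pics/s9.png

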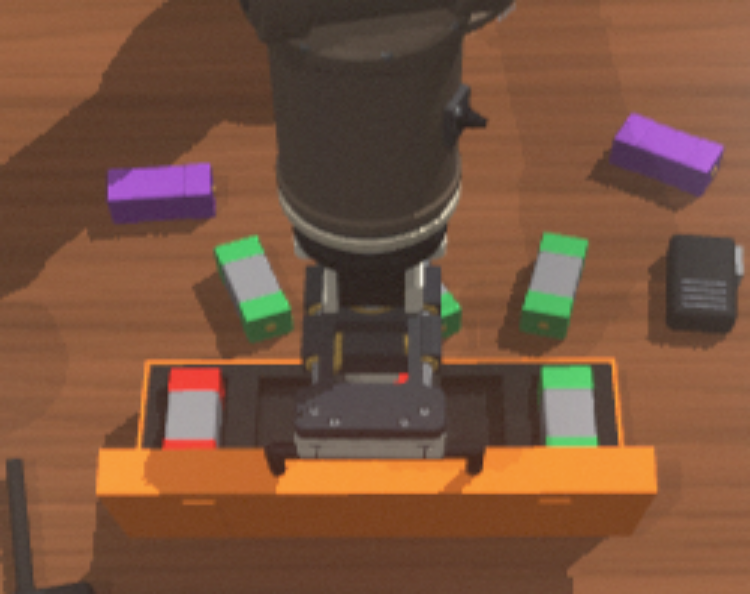

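The lid is open past vertical. The case holds red packs in pocket 0 (scene-left) and pocket 2, and a green pack in pocket 4. I'll retreat, turn to yaw 180 and check the lid angle.

```bash
python3 -m inch '[[[0.4,0,-15,-15,0],[0.4,0,-30,-15,0],[0.4,0,-35,-10,0],[0.4,0,-40,-5,0],[0.4,0,-40,0,-4],[0.4,0,-30,0,-8],[0.4,0,-15,0,-8],[0.4,0,0,0,-8],[0.4,0,0,0,-8],[0.4,0,0,0,-8],[0.4,0,0,0,-8],[0.4,0,0,0,-8]]]' ; python3 -c "
from h import *
st();tilt()"
```

```text
clock: 12.2
position: [0.4536, -0.0242, 0.2647]
ee_rot: [0.771, 2.991, 0.004]
force: [-1.2, -0.1, -0.7]
width: 0.602
t 12.2 tcp [453.6 -24.2 264.7] yaw 151.06 w 0.602 F [-1.2 -0.1 -0.7] q [ 0.42  0.11 -0.54  1.87  0.08  1.13  0.92]
tilt deg (tool z toward world x,y) [ 2.94 -0.62]
```

```bash
python3 -m inch '[[[0.4,0,0,0,-8],[0.4,0,0,0,-8],[0.4,0,0,0,-7],[0.4,0,0,0,-4],[0.4,0,0,0,0]]]' ; python3 - <<'E'
from h import *
st();tilt()
cam("wrist","w10.png"); cam("top","t10.png"); c=cam("scene","s10.png")
print(proj(c,[[.694,-.022,.224],[.65,-.022,.065]]), proj(cam("top"),[[.694,-.022,.224],[.65,-.022,.065]]))
E
```

```text
clock: 12.7
position: [0.4501, -0.0246, 0.2622]
ee_rot: [0.014, 3.095, -0.018]
force: [-0.3, -0.4, 1.0]
width: 0.603
t 12.7 tcp [450.1 -24.6 262.2] yaw 179.48 w 0.603 F [-0.3 -0.4  1. ] q [ 0.46  0.11 -0.58  1.87  0.09  1.13  1.41]
tilt deg (tool z toward world x,y) [ 2.66 -0.67]
[[314.96879733 266.96707944]
 [316.18365078 283.87730631]] [[327.28482571 147.85588838]
 [324.95008028 182.881617  ]]
```

View pics/w10.png

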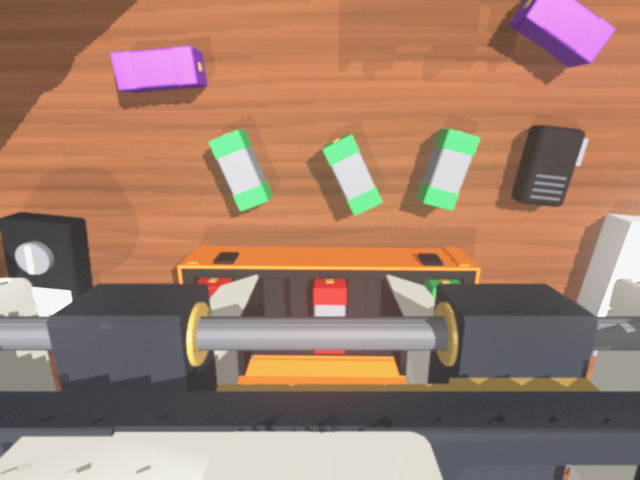

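View pics/t10.png

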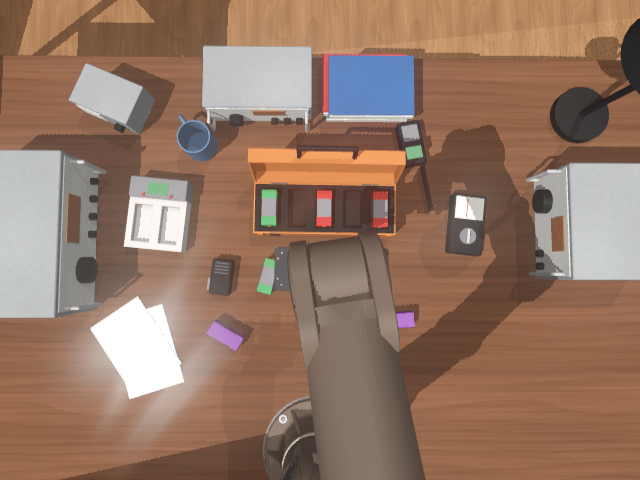

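View pics/s10.png

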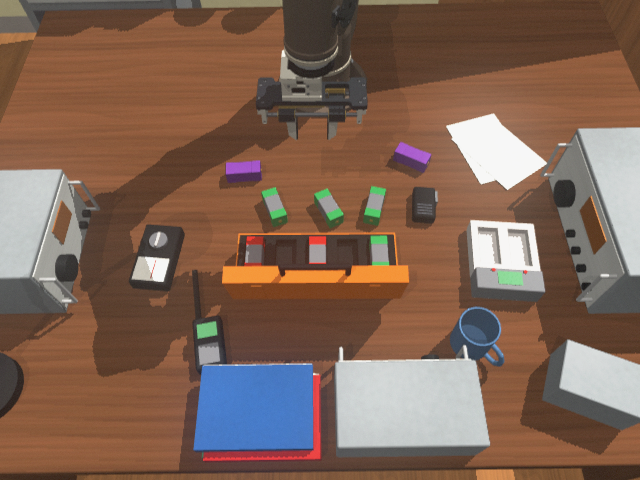

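The open lid's bar is at scene (315,268) and top (327,152), close to the positions predicted for the stop. Next I'll measure the case and charger.

```bash
python3 - <<'E'
import cv2
a=cv2.imread("pics/t10.png")
cv2.imwrite("pics/tc.png",cv2.resize(a[175:240,245:405],None,fx=5,fy=5,interpolation=cv2.INTER_CUBIC))
cv2.imwrite("pics/tch.png",cv2.resize(a[170:260,115:200],None,fx=6,fy=6,interpolation=cv2.INTER_CUBIC))
E
```

```text
(no output)
```

View pics/tc.png

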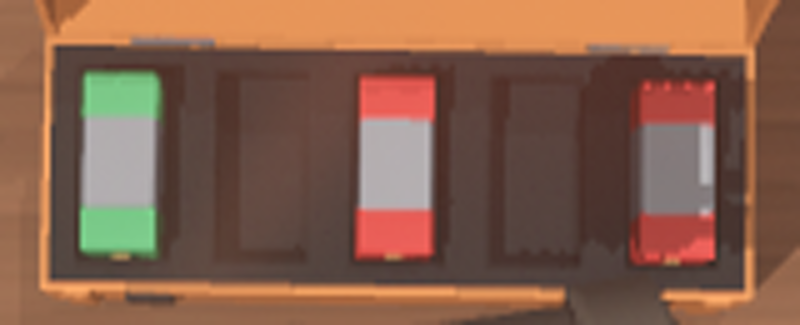

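View pics/tch.png

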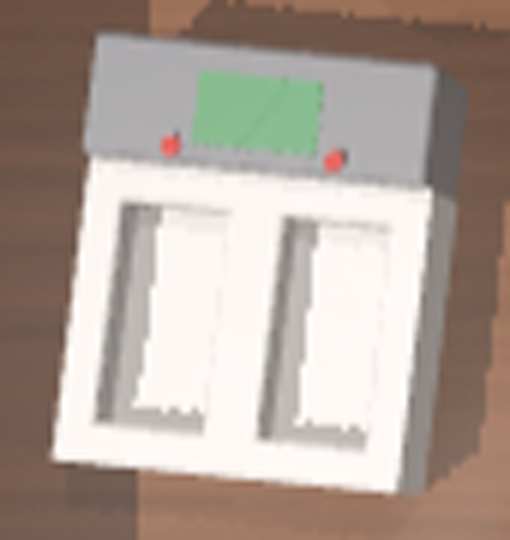

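```bash
python3 - <<'E'
from h import *
c=cam("top")
P=np.array([(90,158),(430,187),(402,495),(52,460)])/6+(115,170)
def quad(c,P,z):
    W=ray(c,P,z)[:,:2]; print(W.round(4).tolist()); L=[np.linalg.norm(W[i]-W[(i+1)%4])*1000 for i in range(4)]
    print("centre",W.mean(0).round(4),"sides",np.round(L,1)); 
    e=W[0]-W[1]; f=W[3]-W[2]; g=W[0]-W[3]; h=W[1]-W[2]
    print("yaw(y edges)",[round(np.degrees(np.arctan2(v[1],v[0]))-90,2) for v in (e,f)],"yaw(x edges)",[round(np.degrees(np.arctan2(v[1],v[0])),2) for v in (g,h)])
print("charger");quad(c,P,.04)
v=hsv(c); m=cv2.inRange(v,np.array((0,0,215)),np.array((180,30,255))); m[:, :115]=0; m[:,200:]=0; m[260:]=0;m[:165]=0
k=max(blobs(m),key=cv2.contourArea); k=cv2.convexHull(k); print("white hull",[np.round(q,4) for q in rectw(c,k,.04)])
print("case outer");quad(c,np.array([(47,40),(757,50),(752,297),(42,288)])/5+(245,175),.065)
print("case inner");quad(c,np.array([(55,47),(748,57),(742,288),(48,280)])/5+(245,175),.065)
# bay centres
print("bay1 mouth");quad(c,np.array([(122,203),(232,210),(205,434),(95,422)])/6+(115,170),.04)
print("bay0 mouth");quad(c,np.array([(285,217),(392,227),(365,450),(257,438)])/6+(115,170),.04)
for n in ("top","scene"):
  c=cam(n); print(n)
  for nm,r in (("red",[(0,120,60),(6,255,255)]),("green",[(50,80,50),(85,255,255)])):
    for k in blobs(mask(c,*r),30):
      q=rectw(c,k,.083); q2=rectw(c,k,.036)
      if abs(q[0][1])<.2 : print(nm,q[0].round(4),"@36mm",q2[0].round(4),np.round(q[1:4],1),q[4].round(0))
E
```

```text
charger
[[0.6192, 0.455], [0.6078, 0.3166], [0.4819, 0.3253], [0.4958, 0.4668]]
centre [0.5512 0.3909] sides [138.9 126.3 142.2 124. ]
yaw(y edges) [np.float64(-4.71), np.float64(-5.62)] yaw(x edges) [np.float64(-5.46), np.float64(-3.97)]
white hull [array([0.552 , 0.3924]), np.float64(139.5124), np.float64(123.486), np.float64(84.5259), array([155.5625, 224.625 ])]
case outer
[[0.649, 0.1482], [0.6456, -0.1952], [0.5256, -0.1916], [0.529, 0.1493]]
centre [ 0.5873 -0.0223] sides [343.3 120.1 340.9 119.9]
yaw(y edges) [np.float64(-0.56), np.float64(-0.58)] yaw(x edges) [np.float64(-0.53), np.float64(-1.72)]
case inner
[[0.6456, 0.1443], [0.6421, -0.1908], [0.5299, -0.1868], [0.5329, 0.1465]]
centre [ 0.5876 -0.0217] sides [335.1 112.3 333.3 112.7]
yaw(y edges) [np.float64(-0.59), np.float64(-0.51)] yaw(x edges) [np.float64(-1.1), np.float64(-2.03)]
bay1 mouth
[[0.6008, 0.4415], [0.5981, 0.3968], [0.5065, 0.4054], [0.5113, 0.4499]]
centre [0.5542 0.4234] sides [44.8 92.  44.8 89.9]
yaw(y edges) [np.float64(-3.47), np.float64(-6.12)] yaw(x edges) [np.float64(-5.37), np.float64(-5.37)]
b
[... 1143 characters left out ...]
89. ] [317. 240.]
red [ 0.5604 -0.1504] @36mm [ 0.5328 -0.1572] [42.1 34.4 89. ] [257. 241.]
green [0.6131 0.1117] @36mm [0.5881 0.1176] [35.1  4.7 89. ] [380. 263.]
green [0.5552 0.1116] @36mm [0.5274 0.1176] [36.8 19.8 89. ] [378. 239.]
green [0.4976 0.0197] @36mm [0.467  0.0212] [ 40.5  36.1 -68.2] [334. 218.]
green [ 0.4937 -0.1027] @36mm [ 0.4628 -0.1072] [37.4 35.6 17.9] [278. 217.]
green [0.4958 0.1003] @36mm [0.4651 0.1057] [ 39.   34.6 -15.7] [372. 216.]
green [ 0.4389 -0.011 ] @36mm [ 0.4054 -0.011 ] [ 46.   25.1 -47.8] [321. 196.]
green [ 0.4285 -0.1264] @36mm [ 0.3946 -0.1321] [ 35.2  19.2 -68.3] [269. 192.]
green [0.4277 0.1184] @36mm [0.3937 0.1247] [34.4 18.5 74.9] [378. 190.]
```

```bash
python3 -m inch '[[[0.4,-10,0,0,0],[0.4,-18,1,0,0],[0.4,-22,1,0,0],[0.4,-22,1,5,0],[0.4,-22,1,10,0],[0.4,-15,0,15,0],[0.4,-8,0,15,0],[0.4,-3,0,10,0],[0.4,0,0,5,0]]]' ; python3 -c "
from h import *
go(.588,-.0195,.1,179.4);tilt();cam('wrist','w11.png')"
```

```text
clock: 13.95
position: [0.5837, -0.0231, 0.2061]
ee_rot: [0.027, 3.09, -0.018]
force: [-0.1, 0.0, 0.2]
width: 0.598
t 13.9 tcp [583.7 -23.1 206.1] yaw 179.02 w 0.598 F [-0.1  0.   0.2] q [ 0.34  0.39 -0.54  1.68  0.25  1.09  1.27]
shift tool mm [  1.2   4.9 106.1] turn about tool z -0.4
tilt deg (tool z toward world x,y) [ 2.92 -0.7 ]
```

View pics/w11.png

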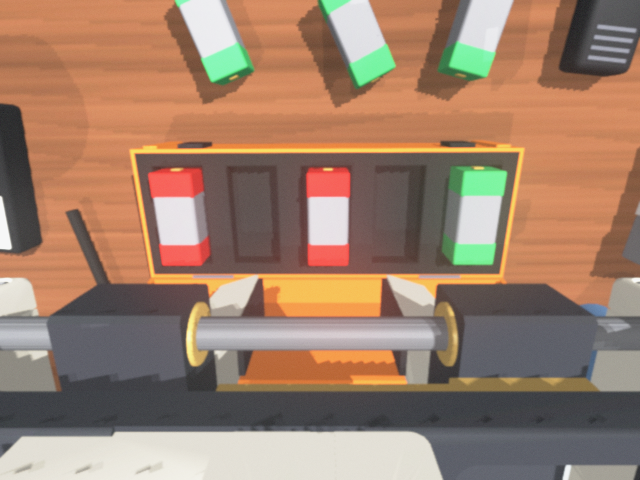

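```bash
python3 - <<'E'
from h import *
c=cam("wrist")
for nm,r in (("red",[(0,120,60),(6,255,255)]),("green",[(50,80,50),(85,255,255)])):
    for k in blobs(mask(c,*r),100):
      q=rectw(c,k,.083); q2=rectw(c,k,.036)
      print(nm,q[0].round(4),"@36mm",q2[0].round(4),np.round(q[1:4],1),q[4].round(0))
print("insert corners",ray(c,[(136,152),(519,151),(501,274),(154,275)],.065).round(4).tolist())
E
```

```text
red [ 0.6201 -0.0218] @36mm [ 0.6384 -0.0222] [41.6 22.2 89.2] [327. 256.]
red [ 0.6167 -0.1486] @36mm [ 0.6346 -0.1685] [ 49.7  26.5 -81.4] [184. 254.]
red [ 0.5534 -0.0212] @36mm [ 0.5615 -0.0214] [41.5 26.2 89.1] [326. 182.]
red [ 0.5513 -0.1481] @36mm [ 0.5591 -0.1678] [ 47.6  25.3 -89.4] [175. 182.]
green [0.6193 0.1046] @36mm [0.6376 0.1237] [50.4 26.3 79.8] [469. 253.]
green [0.5546 0.106 ] @36mm [0.5629 0.1254] [47.5 24.3 89.1] [478. 181.]
green [0.4657 0.0146] @36mm [0.4604 0.0199] [ 34.   18.9 -65.2] [371.  67.]
green [ 0.4623 -0.0951] @36mm [ 0.4564 -0.1067] [ 35.2  22.6 -70.1] [227.  66.]
green [0.4638 0.0866] @36mm [0.4581 0.103 ] [38.  23.  74.4] [466.  62.]
green [ 0.4274 -0.0126] @36mm [ 0.4161 -0.0115] [23.2 13.4 88.8] [332.   6.]
insert corners [[0.527, -0.1863, 0.065], [0.5318, 0.1457, 0.065], [0.6473, 0.1461, 0.065], [0.644, -0.1899, 0.065]]
```

```bash
python3 -m inch '[[[0.4,1,2,15,-0.4],[0.4,1,1,25,0],[0.4,0,0,25,0],[0.4,0,0,18,0],[0.4,0,0,8,0],[0.4,0,0,3,0]]]' ; python3 -c "
from h import *
go(.587,-.0213,.07,179.4);tilt();cam('wrist','w12.png')"
```

```text
clock: 14.65
position: [0.5866, -0.0217, 0.1161]
ee_rot: [0.017, 3.082, -0.022]
force: [0.5, -0.1, 0.5]
width: 0.601
t 14.7 tcp [586.6 -21.7 116.1] yaw 179.40 w 0.601 F [ 0.5 -0.1  0.5] q [ 0.3   0.47 -0.51  1.79  0.32  0.89  1.21]
shift tool mm [ 2.4  1.  46. ] turn about tool z -0.0
tilt deg (tool z toward world x,y) [ 3.41 -0.83]
```

View pics/w12.png

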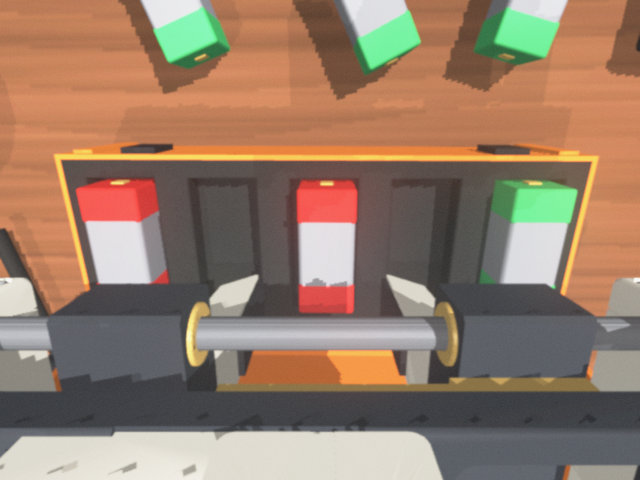

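```bash
python3 -m inch '[[[0.4,0,0,0,0],[0.4,0,0,0,0],[0.4,0,0,0,0],[0.4,0,0,0,0]]]' >/dev/null; python3 -c "
from h import *
st();tilt()"; python3 -m inch '[[[0.4,2,0,15,0],[0.4,0,0,15,0]]]' >/dev/null; python3 -c "
from h import *
st();tilt()"; python3 -m inch '[[[0.4,0,1,4,0],[0.4,0,0,2,0]]]' >/dev/null; python3 -c "
from h import *
go(.587,-.0213,.07,179.4);tilt()"
```

```text
t 15.1 tcp [588.3 -21.6 119.4] yaw 179.38 w 0.603 F [-0.2 -0.3 -0. ] q [ 0.31  0.47 -0.51  1.79  0.32  0.9   1.21]
tilt deg (tool z toward world x,y) [ 3.68 -0.85]
t 15.3 tcp [590.5 -21.8  91.3] yaw 179.37 w 0.599 F [0.1 0.1 0.6] q [ 0.29  0.5  -0.5   1.82  0.35  0.83  1.18]
tilt deg (tool z toward world x,y) [ 3.99 -0.85]
t 15.5 tcp [590.1 -21.   83.3] yaw 179.37 w 0.598 F [-0.3  0.4  0.6] q [ 0.29  0.51 -0.49  1.83  0.36  0.82  1.17]
shift tool mm [ 4.  -0.2 13.1] turn about tool z -0.0
tilt deg (tool z toward world x,y) [ 3.85 -0.85]
```

```bash
python3 -m inch '[[[0.4,2,0,4,0],[0.4,1,0,4,0],[0.4,0,0,2,0]]]' >/dev/null; python3 -c "
from h import *
go(.587,-.0213,.067,179.4);tilt();cam('wrist','w13.png');c=cam('scene'); cv2.imwrite('pics/s13.png',cv2.resize(c[0][180:310,220:420],None,fx=4,fy=4))"
```

```text
t 15.8 tcp [587.9 -20.9  72.8] yaw 179.38 w 0.602 F [-0.2 -0.5  0.6] q [ 0.28  0.52 -0.49  1.84  0.37  0.8   1.16]
shift tool mm [ 1.3 -0.4  5.7] turn about tool z -0.0
tilt deg (tool z toward world x,y) [ 3.87 -0.84]
```

View pics/w13.png

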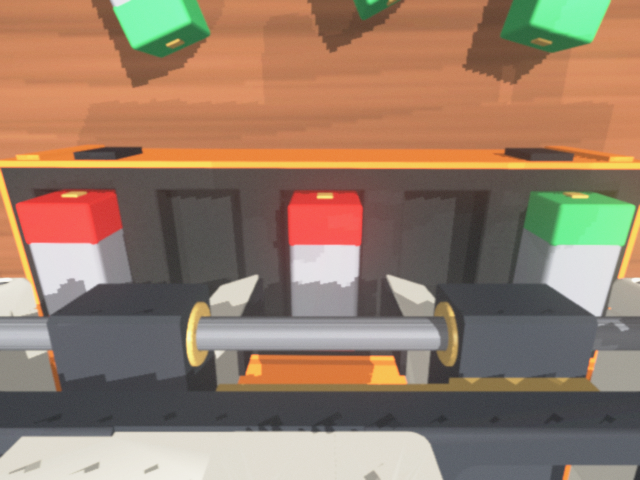

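View pics/s13.png

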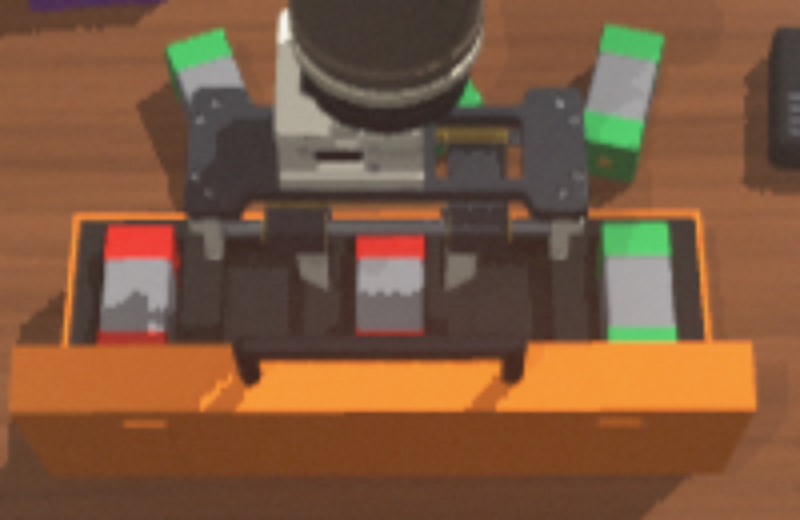

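```bash
python3 - <<'E'
from h import *
c=cam("scene")
for z in (.0728,.083,.093,.103): print(z,((proj(c,[[.588,-.05,z],[.588,.007,z]])-(220,180))*4).round(0).tolist())
E
```

```text
0.0728 [[331.0, 304.0], [438.0, 302.0]]
0.083 [[330.0, 294.0], [439.0, 293.0]]
0.093 [[329.0, 285.0], [439.0, 283.0]]
0.103 [[328.0, 276.0], [439.0, 274.0]]
```

```bash
for i in 1; do python3 -m inch '[[[0.4,1,0,4,0],[0.4,0,0,2,0],[0.4,0,0,0,0]]]' | grep -E "pos|force"; done; python3 -m inch '[[[0.4,0,0,4,0],[0.4,0,0,1,0]]]' | grep -E "pos|force";python3 -c "
from h import *
go(.587,-.0213,.067,179.4);tilt()"
```

```text
position: [0.5879, -0.021, 0.067]
force: [-0.1, 0.7, 0.3]
position: [0.5884, -0.0211, 0.0618]
force: [0.1, 0.3, -0.7]
t 16.4 tcp [588.4 -21.1  61.8] yaw 179.37 w 0.601 F [ 0.1  0.3 -0.7] q [ 0.28  0.53 -0.48  1.85  0.38  0.77  1.15]
shift tool mm [ 1.  -0.3 -5.3] turn about tool z -0.0
tilt deg (tool z toward world x,y) [ 3.96 -0.84]
```

```bash
for i in 1 2; do python3 -m inch '[[[0.4,0,0,4,0],[0.4,0,0,2,0]]]' | grep -E "pos|force"; done; python3 -c "
from h import *
go(.587,-.0213,.067,179.4);tilt();c=cam('scene'); cv2.imwrite('pics/s14.png',cv2.resize(c[0][180:310,220:420],None,fx=4,fy=4))"
```

```text
position: [0.5889, -0.0211, 0.0554]
force: [-1.4, 0.4, -0.4]
position: [0.5894, -0.0212, 0.0488]
force: [0.2, 0.2, 0.7]
t 16.9 tcp [589.4 -21.2  48.8] yaw 179.36 w 0.601 F [0.2 0.2 0.7] q [ 0.27  0.55 -0.47  1.86  0.39  0.75  1.14]
shift tool mm [  1.1  -0.3 -18.3] turn about tool z -0.0
tilt deg (tool z toward world x,y) [ 3.96 -0.84]
```

View pics/s14.png

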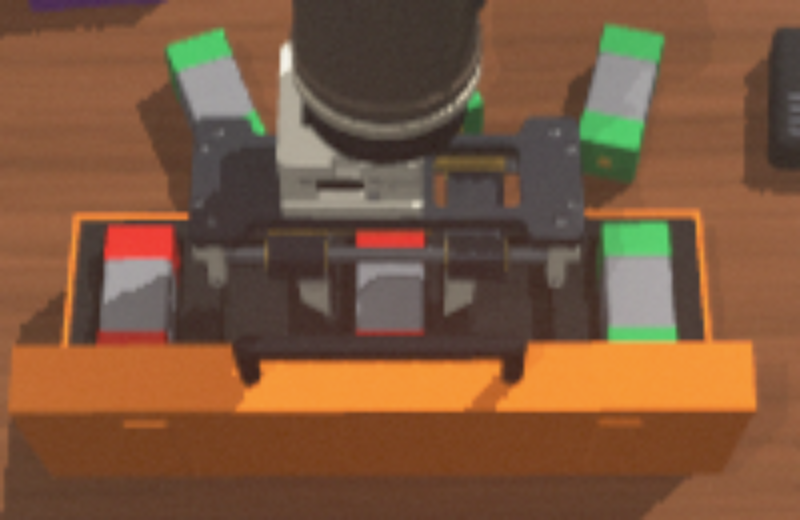

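```bash
python3 -m inch '[[[0.5,1,0,0,0],[0.6,0,0,0,0],[0.8,0,0,0,0],[0.8,0,0,0,0],[0.8,0,0,0,0]]]' 30; python3 -c "
from h import *
st();tilt();cam('wrist','w15.png');c=cam('scene'); cv2.imwrite('pics/s15.png',cv2.resize(c[0][180:310,220:420],None,fx=4,fy=4))"
```

```text
clock: 17.4
position: [0.5881, -0.0211, 0.0484]
ee_rot: [0.018, 3.073, -0.022]
force: [0.6, 0.3, -0.8]
width: 0.387
t 17.4 tcp [588.1 -21.1  48.4] yaw 179.37 w 0.387 F [ 0.6  0.3 -0.8] q [ 0.27  0.55 -0.47  1.86  0.39  0.75  1.14]
tilt deg (tool z toward world x,y) [ 3.93 -0.83]
```

View pics/s15.png

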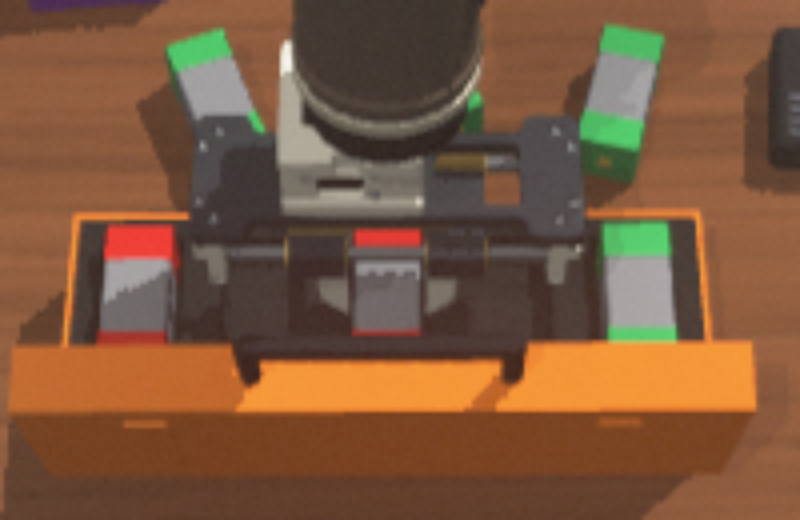

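View pics/w15.png

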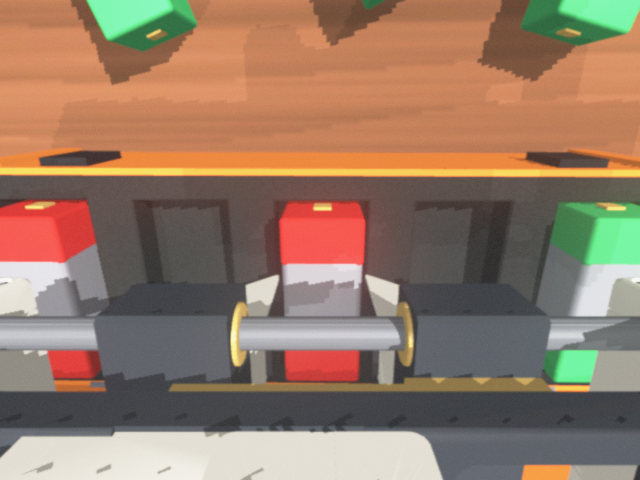

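The pack is gripped: width 0.387 is about 36 mm. The fingertips actually sit some 15–20 mm higher than the TCP reading, so I'll account for that from here. Lifting now.

```bash
python3 -m inch '[[[0.9,0,0,-6,0],[0.9,0,0,-15,0],[0.9,0,0,-25,0],[0.9,0,0,-30,0],[0.9,0,0,-30,0],[0.9,0,0,-30,0],[0.9,0,0,-20,0],[0.9,0,0,0,0]]]' 50; python3 -c "
from h import *
st();tilt();cam('wrist','w16.png');c=cam('scene'); cv2.imwrite('pics/s16.png',cv2.resize(c[0][130:310,220:420],None,fx=4,fy=3.3))"
```

```text
clock: 18.3
position: [0.5758, -0.0175, 0.217]
ee_rot: [0.014, 3.071, -0.021]
force: [0.7, 0.5, -1.7]
width: 0.381
t 18.3 tcp [575.8 -17.5 217. ] yaw 179.50 w 0.381 F [ 0.7  0.5 -1.7] q [ 0.34  0.35 -0.56  1.7   0.24  1.08  1.28]
tilt deg (tool z toward world x,y) [ 4.01 -0.79]
```

View pics/s16.png

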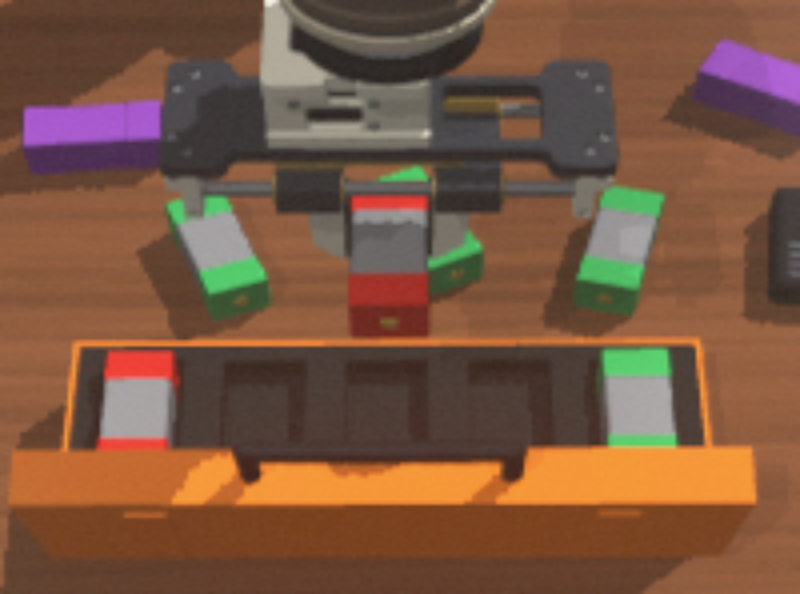

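View pics/w16.png

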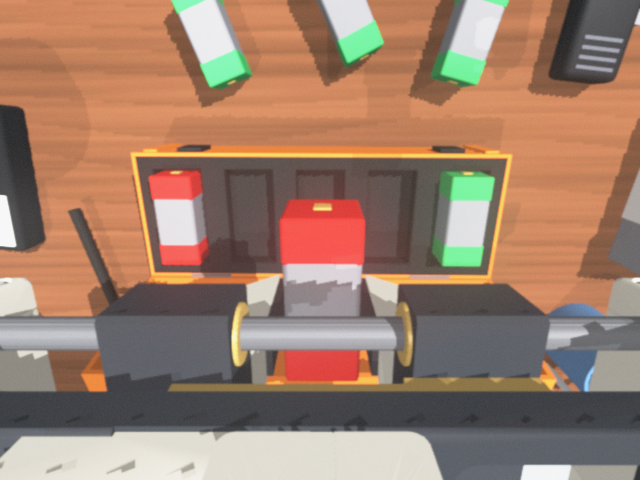

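Pack 1 is held level, visible at scene crop (390,260). I'll carry it to bay 1.

```bash
python3 -m inch '[[[0.9,0,15,0,0],[0.9,1,30,0,0],[0.9,2,40,0,0.5],[0.9,2,42,0,0.5],[0.9,2,42,0,0.5],[0.9,2,42,0,0.5],[0.9,2,42,0,0.5],[0.9,2,42,0,0.5],[0.9,2,35,0,0.5],[0.9,2,25,0,0.5],[0.9,1,15,0,0.4],[0.9,0,6,0,0]]]' 50; python3 -c "
from h import *
go(.5556,.4244,.12,174.6);tilt()"
```

```text
clock: 19.6
position: [0.5558, 0.3807, 0.1867]
ee_rot: [0.133, 3.102, -0.028]
force: [0.4, 0.9, -1.4]
width: 0.381
t 19.6 tcp [555.8 380.7 186.7] yaw 175.10 w 0.381 F [ 0.4  0.9 -1.4] q [-0.36  0.58 -0.56  1.44  0.36  1.21  0.51]
shift tool mm [ 6.5 44.6 65.8] turn about tool z 0.5
tilt deg (tool z toward world x,y) [ 2.06 -1.14]
```

```bash
python3 -m inch '[[[0.9,2,15,5,0.3],[0.9,2,15,10,0.2],[0.9,1,8,15,0],[0.9,1,3,15,0],[0.9,0,0,10,0],[0.9,0,0,4,0]]]' 50; python3 -c "
from h import *
go(.5556,.4244,.026,174.6);tilt();cam('wrist','w17.png');cam('top','t17.png');c=cam('scene'); cv2.imwrite('pics/s17.png',cv2.resize(c[0][150:310,420:580],None,fx=4.5,fy=3.6))"
```

```text
clock: 20.2
position: [0.5527, 0.4216, 0.1172]
ee_rot: [0.144, 3.107, -0.037]
force: [-0.5, -0.6, -1.2]
width: 0.383
t 20.2 tcp [552.7 421.6 117.2] yaw 174.70 w 0.383 F [-0.5 -0.6 -1.2] q [-0.43  0.67 -0.54  1.45  0.4   1.12  0.43]
shift tool mm [ 0.3  5.1 91.2] turn about tool z 0.1
tilt deg (tool z toward world x,y) [ 1.73 -1.45]
```

View pics/w17.png

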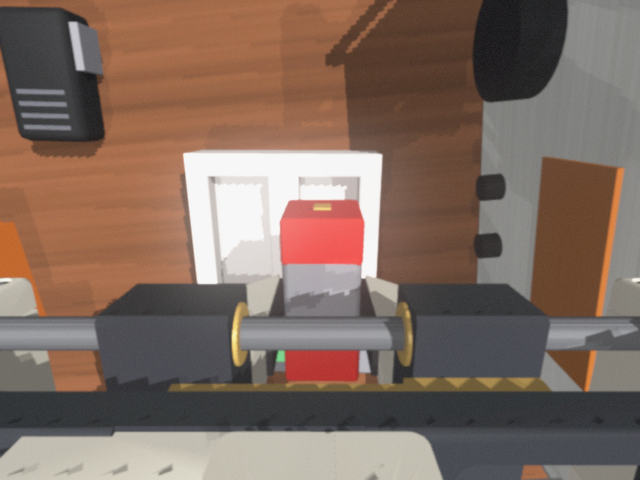

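View pics/s17.png

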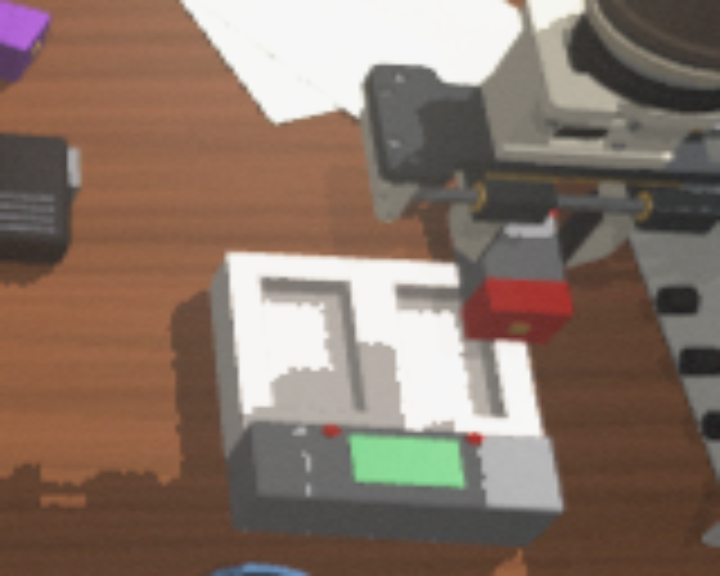

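```bash
python3 - <<'E'
from h import *
c=cam("top"); a=cv2.imread("pics/top0.png"); cv2.imwrite("pics/tb.png",cv2.resize(a[140:330,30:200],None,fx=4,fy=3.1))
for z in (0,.05,.1,.15): print(z, ray(c,[(98,160),(98,300),(98,215)],z).round(3).tolist())
E
```

```text
0 [[0.718, 0.554, 0.0], [0.364, 0.543, 0.0], [0.578, 0.55, 0.0]]
0.05 [[0.707, 0.531, 0.05], [0.368, 0.52, 0.05], [0.572, 0.527, 0.05]]
0.1 [[0.695, 0.508, 0.1], [0.371, 0.497, 0.1], [0.566, 0.504, 0.1]]
0.15 [[0.683, 0.485, 0.15], [0.375, 0.474, 0.15], [0.56, 0.481, 0.15]]
```

View pics/tb.png

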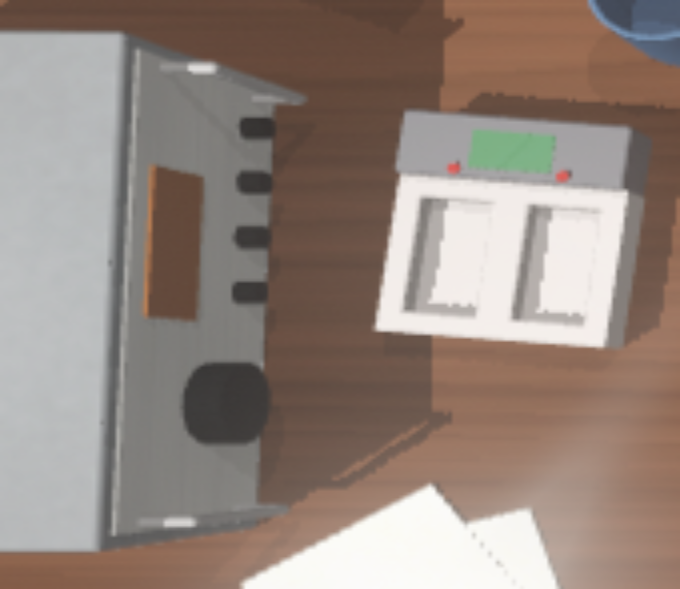

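```bash
python3 - <<'E'
from h import *
c=cam("wrist")
W=ray(c,[(188,153),(381,152),(211,178),(268,178),(300,178),(358,178)],.04); print(W.round(4).tolist())
# predicted from top
cc=np.array([.5515,.3915]); a=np.radians(-5.4); Rm=np.array([[np.cos(a),-np.sin(a)],[np.sin(a),np.cos(a)]])
for l in [(-.062,-.07),(-.062,.07),(-.046,-.055),(-.046,-.011),(-.046,.011),(-.046,.055)]: print((cc+Rm@np.array(l)).round(4))
E
```

```text
[[0.4856, 0.3314, 0.04], [0.4976, 0.468, 0.04], [0.5046, 0.3445, 0.04], [0.5084, 0.3859, 0.04], [0.5105, 0.409, 0.04], [0.5143, 0.4507, 0.04]]
[0.4832 0.3276]
[0.4964 0.467 ]
[0.5005 0.3411]
[0.5047 0.3849]
[0.5067 0.4068]
[0.5109 0.4506]
```

```bash
python3 -m inch '[[[0.9,0,3,10,0],[0.9,0,3,15,0],[0.9,0,1,18,0],[0.9,0,0,12,0],[0.9,0,0,6,0],[0.9,0,0,2,0]]]' 50 >/dev/null; python3 -c "
from h import *
go(.557,.4258,.026,174.6);tilt();c=cam('wrist','w18.png')"
```

```text
t 21.1 tcp [557.6 429.8  53.9] yaw 174.64 w 0.382 F [-0.7 -1.1 -1.3] q [-0.45  0.74 -0.51  1.49  0.45  1.02  0.39]
shift tool mm [ 1.3 -3.6 27.9] turn about tool z 0.0
tilt deg (tool z toward world x,y) [ 2.03 -1.16]
```

View pics/w18.png

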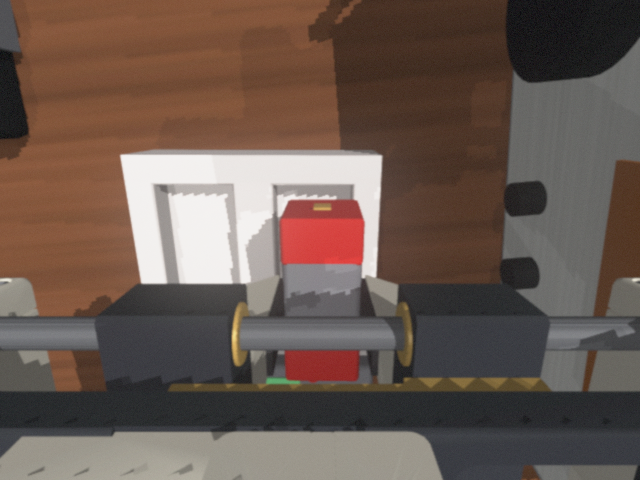

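```bash
python3 -m inch '[[[0.9,1,-3,0,0],[0.9,0,-1,4,0],[0.9,0,0,6,0],[0.9,0,0,3,0],[0.9,0,0,0,0]]]' 50 >/dev/null; python3 -c "
from h import *
go(.557,.4258,.026,174.6);tilt();c=cam('wrist','w19.png')"
```

```text
t 21.6 tcp [557.5 426.   41.9] yaw 174.62 w 0.381 F [ 0.3 -0.7 -0.1] q [-0.45  0.75 -0.51  1.51  0.46  0.99  0.38]
shift tool mm [ 1.1  0.  15.8] turn about tool z 0.0
tilt deg (tool z toward world x,y) [ 2.16 -1.05]
```

View pics/w19.png

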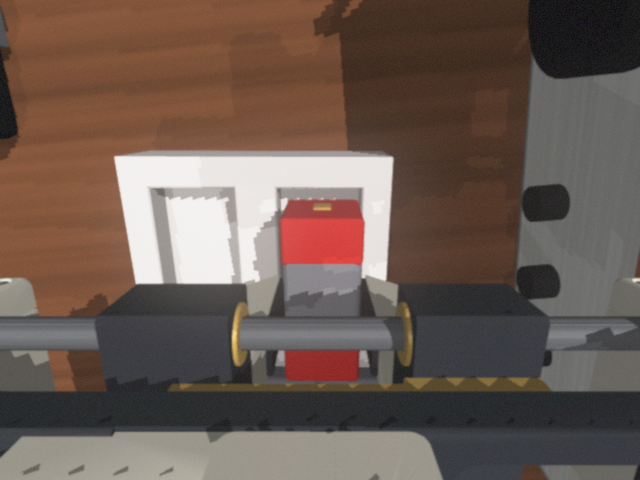

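```bash
python3 -c "
from h import *
c=cam('scene'); cv2.imwrite('pics/s19.png',cv2.resize(c[0][190:300,450:570],None,fx=6,fy=5.4,interpolation=cv2.INTER_CUBIC))"
```

```text
(no output)
```

View pics/s19.png

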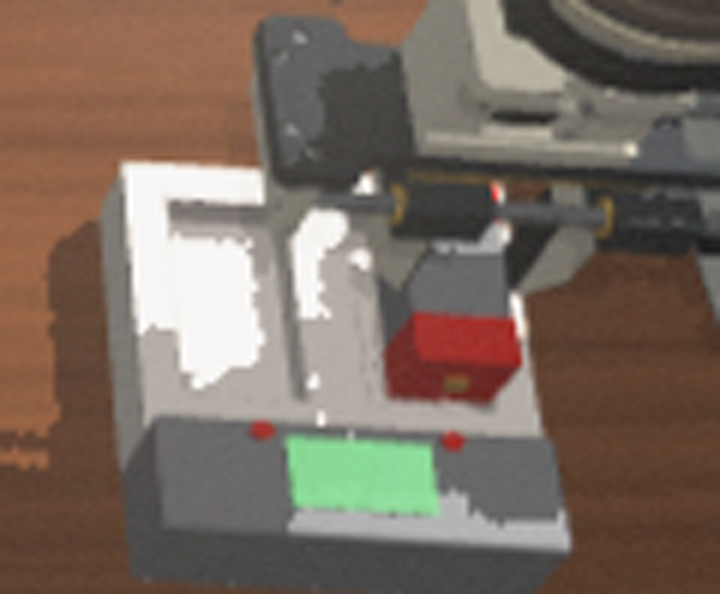

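```bash
python3 -m inch '[[[0.9,2,-1,2,0],[0.9,1,0,3,0],[0.9,0,0,4,0],[0.9,0,0,2,0]]]' 50 ; python3 -c "
from h import *
go(.557,.4258,.026,174.6);tilt();c=cam('wrist','w20.png')"
```

```text
clock: 22.1
position: [0.5549, 0.4257, 0.031]
ee_rot: [0.146, 3.099, -0.024]
force: [-0.5, -0.0, -1.8]
width: 0.384
t 22.1 tcp [554.9 425.7  31. ] yaw 174.63 w 0.384 F [-0.5 -0.  -1.8] q [-0.45  0.76 -0.5   1.53  0.46  0.96  0.37]
shift tool mm [-1.9  0.3  5.1] turn about tool z 0.0
tilt deg (tool z toward world x,y) [ 2.22 -0.98]
```

View pics/w20.png

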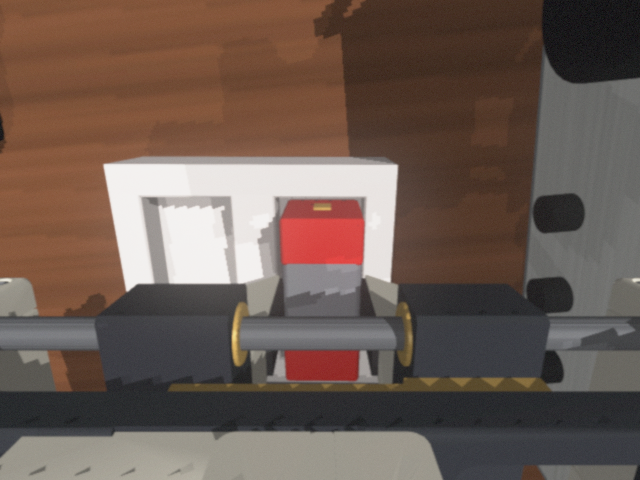

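```bash
python3 -m inch '[[[0.9,0,-1,2,0],[0.9,0,-0.5,3,0],[0.9,0,0,2,0]]]' 50 ; python3 -c "
from h import *
go(.557,.4258,.026,174.6);tilt()"
```

```text
clock: 22.45
position: [0.5548, 0.4243, 0.0236]
ee_rot: [0.146, 3.099, -0.023]
force: [-4.5, -1.1, 7.3]
width: 0.381
t 22.4 tcp [554.8 424.3  23.6] yaw 174.63 w 0.381 F [-4.5 -1.1  7.3] q [-0.45  0.76 -0.5   1.53  0.47  0.95  0.37]
shift tool mm [-2.2  1.7 -2.3] turn about tool z 0.0
tilt deg (tool z toward world x,y) [ 2.2  -0.97]
```

The pack touches the bay floor at 7 N, at the expected height. Releasing it and rising.

```bash
python3 -m inch '[[[0.5,0,0,0,0],[0.45,0,0,0,0],[0.45,0,0,-10,0],[0.45,0,0,-20,0],[0.45,0,0,-30,0],[0.45,0,0,-35,0],[0.45,0,0,-30,0],[0.45,0,0,-15,0],[0.45,0,0,0,0]]]' 50 ; python3 -c "
from h import *
st();tilt();c=cam('wrist','w21.png')"
```

```text
clock: 23.35
position: [0.5497, 0.4276, 0.1738]
ee_rot: [0.145, 3.097, -0.019]
force: [-0.1, -0.2, -0.6]
width: 0.548
t 23.4 tcp [549.7 427.6 173.8] yaw 174.64 w 0.548 F [-0.1 -0.2 -0.6] q [-0.43  0.62 -0.55  1.4   0.38  1.21  0.45]
tilt deg (tool z toward world x,y) [ 2.34 -0.8 ]
```

View pics/w21.png

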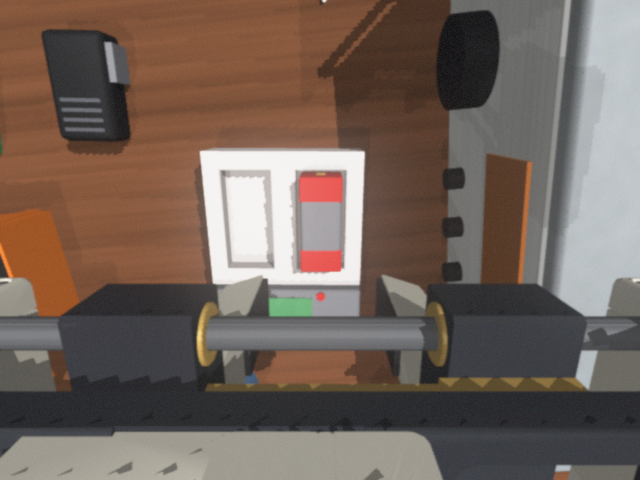

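```bash
python3 - <<'E'
from h import *
c=cam("wrist")
v=hsv(c); m=cv2.inRange(v,np.array((0,0,205)),np.array((180,45,255))); m[:, :150]=0; m[:,420:]=0; m[290:]=0
k=max(blobs(m),key=cv2.contourArea); k=cv2.convexHull(k); print("white hull",[np.round(q,4) for q in rectw(c,k,.04)])
for k in blobs(mask(c,(0,120,60),(6,255,255)),100): print([np.round(q,4) for q in rectw(c,k,.058)])
print(ray(c,[(203,150),(363,150),(361,285),(211,285)],.04).round(4).tolist())
E
```

```text
white hull [array([0.5523, 0.3911]), np.float64(140.2489), np.float64(123.8797), np.float64(84.6473), array([283.7857, 220.1429])]
[array([0.5863, 0.4214]), np.float64(35.3935), np.float64(18.8775), np.float64(84.8304), array([320.5948, 261.1293])]
[array([0.5214, 0.4278]), np.float64(34.9291), np.float64(23.9653), np.float64(83.5312), array([321.0758, 188.2955])]
[[0.4835, 0.3304, 0.04], [0.4962, 0.4655, 0.04], [0.6211, 0.4562, 0.04], [0.6083, 0.3134, 0.04]]
```

The wrist view shows pack 1 seated in bay 1 at (321,222). Going back for the second spent pack in pocket 0.

```bash
python3 -m inch '[[[0.45,4,-20,-4,0],[0.45,4,-40,-4,-0.5],[0.45,3,-46,-2,-0.5],[0.45,2,-48,0,-0.5],[0.45,0,-48,0,-0.5],[0.45,0,-48,0,-0.5],[0.45,0,-48,0,-0.5],[0.45,0,-48,0,-0.5],[0.45,0,-48,0,-0.5],[0.45,0,-48,0,-0.5],[0.45,0,-45,0,-0.5],[0.45,0,-35,0,0]]]' 50 >/dev/null; python3 -c "
from h import *
go(.586,-.152,.2,179.4);tilt()"
```

```text
t 24.6 tcp [ 497.2 -110.2  171.9] yaw -179.73 w 0.553 F [0.7 1.1 0.5] q [ 0.53  0.32 -0.54  1.87  0.22  1.    1.47]
shift tool mm [-88.9 -42.8 -26.1] turn about tool z 0.9
tilt deg (tool z toward world x,y) [ 0.73 -1.17]
```

```bash
python3 -m inch '[[[0.4,-12,-8,-5,0.3],[0.4,-20,-10,-5,0.3],[0.4,-22,-10,0,0.3],[0.4,-18,-8,0,0],[0.4,-10,-4,0,0],[0.4,-3,0,0,0]]]' 50 >/dev/null; python3 -c "
from h import *
go(.586,-.152,.1,179.4);tilt();cam('wrist','w22.png')"
```

```text
t 25.2 tcp [ 576.3 -163.   174.6] yaw 178.50 w 0.600 F [ 0.2 -0.3  0.1] q [ 0.51  0.46 -0.49  1.64  0.26  1.1   1.49]
shift tool mm [-9.7 12.9 74.3] turn about tool z -0.9
tilt deg (tool z toward world x,y) [-0.21 -1.21]
```

View pics/w22.png

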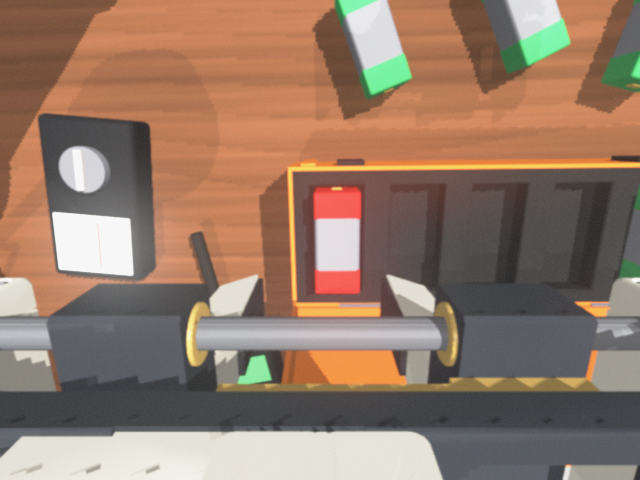

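```bash
python3 - <<'E'
from h import *
c=cam("wrist")
C=[]
for k in blobs(mask(c,(0,120,60),(6,255,255)),100): 
    q=rectw(c,k,.083); print([np.round(x,4) for x in q]); C.append(q[0])
m=np.mean(C,0); print(m, ray(c,[(292,170),(296,303)],.065).round(4)); go(m[0],m[1],.048,179.4)
E
```

```text
[array([ 0.6179, -0.1539]), np.float64(38.5774), np.float64(21.1439), np.float64(88.9625), array([336.4925, 281.9627])]
[array([ 0.551 , -0.1534]), np.float64(41.5418), np.float64(26.4144), np.float64(88.7729), array([335.5673, 201.2749])]
[ 0.58445886 -0.15363507] [[ 0.5279 -0.1879  0.065 ]
 [ 0.6446 -0.19    0.065 ]]
t 25.4 tcp [ 575.7 -162.1  174.9] yaw 178.56 w 0.601 F [ 0.4  0.  -0.8] q [ 0.51  0.46 -0.49  1.64  0.26  1.1   1.49]
shift tool mm [ -8.9  11.3 126.7] turn about tool z -0.8
```

```bash
python3 -m inch '[[[0.4,-4,4,10,-0.4],[0.4,-4,4,20,-0.4],[0.4,-2,2,22,0],[0.4,0,0,20,0],[0.4,0,0,15,0],[0.4,0,0,10,0],[0.4,0,0,5,0]]]' 50 >/dev/null; python3 -c "
from h import *
go(.586,-.153,.049,179.4);tilt()"
```

```text
t 26.1 tcp [ 582.8 -147.8   67.5] yaw 179.87 w 0.598 F [-1.   0.7  0.9] q [ 0.46  0.58 -0.46  1.75  0.34  0.9   1.42]
shift tool mm [-3.3 -4.8 18.5] turn about tool z 0.5
tilt deg (tool z toward world x,y) [-0.21 -1.13]
```

```bash
python3 -m inch '[[[0.4,-2,-3,2,0.3],[0.4,-1,-1.5,6,0],[0.4,0,0,6,0],[0.4,0,0,3,0],[0.4,0,0,0,0]]]' 50 >/dev/null; python3 -c "
from h import *
go(.586,-.153,.049,179.4);tilt();cam('wrist','w23.png')"
```

```text
t 26.6 tcp [ 586.6 -152.9   50.2] yaw 179.57 w 0.601 F [0.3 0.3 0.4] q [ 0.46  0.6  -0.45  1.75  0.35  0.87  1.41]
shift tool mm [ 0.6 -0.1  1.2] turn about tool z 0.2
tilt deg (tool z toward world x,y) [-0.11 -1.16]
```

View pics/w23.png

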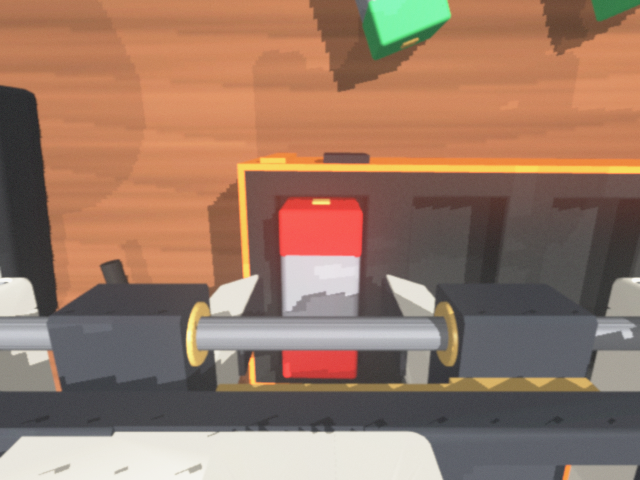

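Pack centred between the fingers at (321,300). Grip it and lift.

```bash
python3 -m inch '[[[0.6,0,0,1,0],[0.9,0,0,0,0],[0.9,0,0,0,0],[0.9,0,0,0,0],[0.9,0,0,-6,0],[0.9,0,0,-15,0],[0.9,0,0,-25,0],[0.9,0,0,-30,0],[0.9,0,0,-30,0],[0.9,0,0,-25,0],[0.9,0,0,-12,0],[0.9,0,0,0,0]]]' 50 >/dev/null; python3 -c "
from h import *
go(.549,.358,.2,174.6);tilt();cam('wrist','w24.png')"
```

```text
t 27.8 tcp [ 586.4 -148.7  204.2] yaw 179.65 w 0.378 F [-0.1  0.3 -3.2] q [ 0.49  0.45 -0.5   1.59  0.25  1.17  1.5 ]
shift tool mm [ 40.5 506.4  -5.7] turn about tool z 5.1
tilt deg (tool z toward world x,y) [-0.01 -1.12]
```

View pics/w24.png

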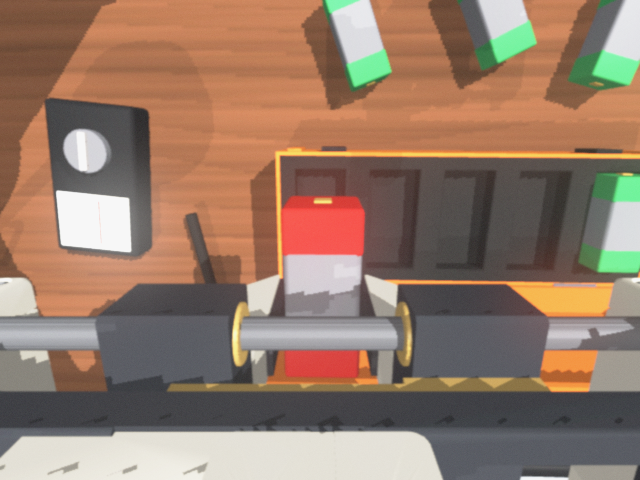

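```bash
python3 -m inch '[[[0.9,8,15,0,0],[0.9,8,35,0,0.3],[0.9,5,45,-2,0.5],[0.9,3,46,-2,0.5],[0.9,0,46,-2,0.5],[0.9,0,46,-2,0.5],[0.9,0,46,-2,0.5],[0.9,0,46,-2,0.5],[0.9,0,46,-2,0.5],[0.9,0,42,-2,0.5],[0.9,0,30,0,0.3],[0.9,0,15,0,0]]]' 50 >/dev/null; python3 -c "
from h import *
go(.549,.358,.12,174.6);tilt()"
```

```text
t 29.1 tcp [564.  325.7 189.6] yaw 174.72 w 0.382 F [ 0.2  0.2 -2.4] q [-0.27  0.58 -0.56  1.43  0.3   1.26  0.63]
shift tool mm [15.9 32.8 69.2] turn about tool z 0.1
tilt deg (tool z toward world x,y) [-1.85 -1.48]
```

```bash
python3 -m inch '[[[0.9,4,10,5,0],[0.9,5,10,15,0],[0.9,4,7,20,0],[0.9,1,3,20,0],[0.9,0,0,18,0],[0.9,0,0,12,0],[0.9,0,0,6,0],[0.9,0,0,2,0]]]' 50 >/dev/null; python3 -c "
from h import *
go(.549,.358,.0235,174.6);tilt();cam('wrist','w25.png')"
```

```text
t 29.9 tcp [543.4 349.2  78.5] yaw 174.59 w 0.377 F [ 0.2 -0.3 -1.8] q [-0.33  0.67 -0.53  1.56  0.36  1.06  0.52]
shift tool mm [-6.8 11.4 54.4] turn about tool z -0.0
tilt deg (tool z toward world x,y) [-2.31 -1.95]
```

View pics/w25.png

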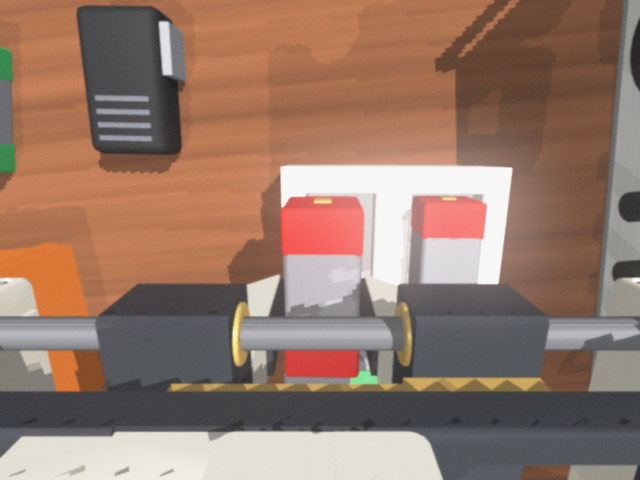

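```bash
python3 -m inch '[[[0.9,-3,5,4,0],[0.9,-2,3,8,0],[0.9,0,1,8,0],[0.9,0,0,6,0],[0.9,0,0,2,0],[0.9,0,0,0,0]]]' 50 >/dev/null; python3 -c "
from h import *
go(.5478,.357,.0235,174.6);tilt();cam('wrist','w26.png')"
```

```text
t 30.5 tcp [550.2 358.4  49.5] yaw 174.54 w 0.379 F [-0.9 -0.1 -2.7] q [-0.34  0.71 -0.51  1.56  0.38  1.02  0.51]
shift tool mm [ 1.3 -0.7 26.1] turn about tool z -0.1
tilt deg (tool z toward world x,y) [-2.13 -1.82]
```

View pics/w26.png

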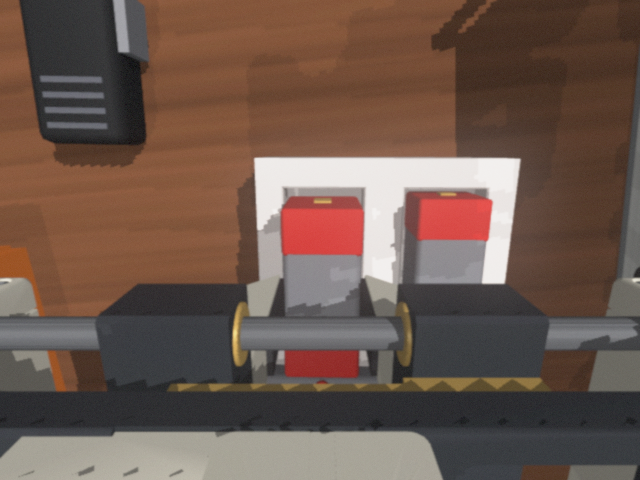

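```bash
python3 -m inch '[[[0.9,1,0,4,0],[0.9,0,0,6,0],[0.9,0,0,5,0],[0.9,0,0,4,0],[0.9,0,0,2,0]]]' 50 >/dev/null; python3 -c "
from h import *
go(.5478,.357,.0235,174.6);tilt();cam('wrist','w27.png')"
```

```text
t 31.1 tcp [548.6 357.9  27.8] yaw 174.53 w 0.379 F [-0.1 -0.2 -1.7] q [-0.35  0.74 -0.5   1.58  0.4   0.98  0.49]
shift tool mm [ 0.6 -0.9  4.3] turn about tool z -0.1
tilt deg (tool z toward world x,y) [-2.06 -1.78]
```

View pics/w27.png

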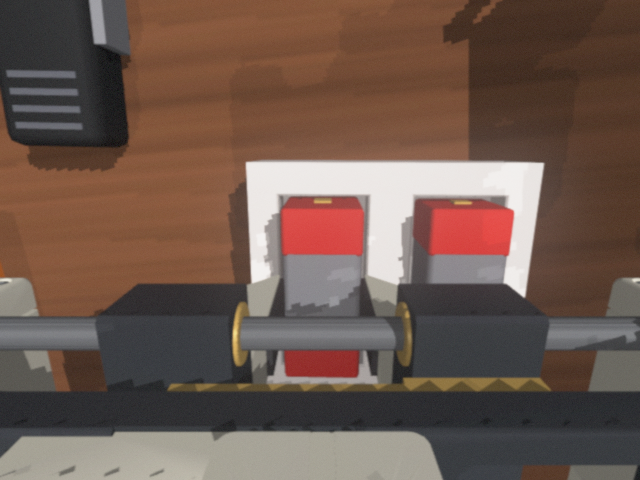

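The pack is now in the bay 0 mouth at (323,200). I'll press it down the last few millimetres, release it and rise.

```bash
python3 -m inch '[[[0.9,0,0,3,0],[0.9,0,0,2,0]]]' 50; python3 -m inch '[[[0.5,0,0,0,0],[0.45,0,0,0,0],[0.45,0,0,-8,0],[0.45,0,0,-15,0],[0.45,0,0,-25,0],[0.45,0,0,-30,0],[0.45,0,0,-30,0],[0.45,0,0,-15,0],[0.45,0,0,0,0]]]' 50 >/dev/null ; python3 -c "
from h import *
st();tilt();c=cam('wrist','w28.png');cam('top','t28.png')"
```

```text
clock: 31.3
position: [0.5484, 0.3581, 0.025]
ee_rot: [-0.147, -3.104, 0.051]
force: [-7.7, -8.6, 28.9]
width: 0.377
t 32.2 tcp [553.7 363.8 159.9] yaw 174.58 w 0.549 F [-0.2  0.7  0.9] q [-0.33  0.62 -0.55  1.44  0.32  1.22  0.56]
tilt deg (tool z toward world x,y) [-1.82 -1.54]
```

View pics/w28.png

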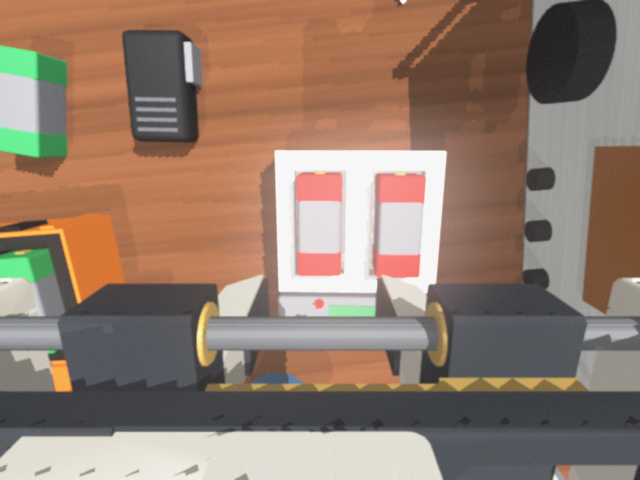

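View pics/t28.png

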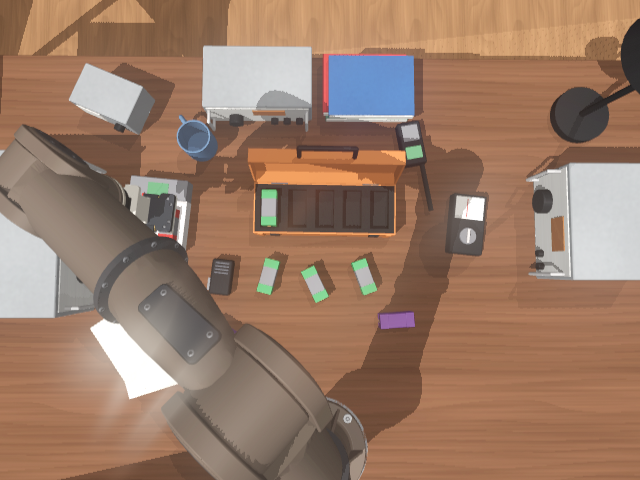

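Both spent packs are seated in the bays at wrist (319,222) and (399,225). The middle charged pack has been knocked from about (313,274) to (315,284). I'll measure all three again.

```bash
cat >> h.py <<'E'
def packs(c,z=.036,col="green",amin=40,box=None):
    rng={"green":((50,80,50),(85,255,255)),"red":((0,120,60),(6,255,255))}[col]
    B=[(rectw(c,k,z)[0],k.reshape(-1,2).mean(0)) for k in blobs(mask(c,*rng),amin)]
    for i in range(len(B)):
        for j in range(i+1,len(B)):
            d=B[j][0]-B[i][0]; L=np.linalg.norm(d)
            if .055<L<.075:
                a=np.degrees(np.arctan2(d[1],d[0])); a=(a+90)%180-90
                print(col,"z",z,"centre",((B[i][0]+B[j][0])/2).round(4),"axis yaw %.1f"%a,"sep %.1f"%(L*1000),"px",((B[i][1]+B[j][1])/2).round(0))
E
python3 - <<'E'
from h import *
c=cam("top"); packs(c); packs(cam("scene"))
go(.43,.115,.16,166)
E
```

```text
green z 0.036 centre [0.4067 0.0025] axis yaw 25.8 sep 64.8 px [315. 284.]
green z 0.036 centre [ 0.4245 -0.118 ] axis yaw 20.0 sep 65.7 px [364. 276.]
green z 0.036 centre [0.4257 0.1166] axis yaw -15.0 sep 64.6 px [268. 276.]
green z 0.036 centre [0.5947 0.117 ] axis yaw -0.5 sep 69.5 px [268. 207.]
green z 0.036 centre [0.4993 0.1111] axis yaw 8.3 sep 69.6 px [374. 228.]
green z 0.036 centre [ 0.4307 -0.1198] axis yaw 20.1 sep 70.8 px [273. 205.]
green z 0.036 centre [0.4293 0.1154] axis yaw -14.6 sep 73.6 px [375. 203.]
green z 0.036 centre [ 0.4128 -0.0014] axis yaw 28.1 sep 70.2 px [325. 198.]
t 32.4 tcp [552.1 361.9 155.3] yaw 174.57 w 0.550 F [ 0.5 -1.4 -0.1] q [-0.33  0.62 -0.55  1.44  0.32  1.22  0.56]
shift tool mm [  98.3 -257.3    7.5] turn about tool z 8.6
```

```bash
python3 -m inch '[[[0.45,8,-15,-4,0.5],[0.45,10,-25,-4,1],[0.45,10,-32,-2,1],[0.45,10,-34,0,1],[0.45,10,-34,0,1],[0.45,10,-32,0,1],[0.45,10,-26,0,1],[0.45,8,-18,0,1],[0.45,4,-10,0,1],[0.45,0,-4,0,0],[0.45,0,0,0,0]]]' 50 >/dev/null ; python3 -c "
from h import *
go(.4257,.1166,.1,165);tilt();c=cam('wrist','w29.png');packs(c,amin=100)"
```

```text
t 33.5 tcp [426.3 135.  164.6] yaw 165.68 w 0.550 F [0.5 0.7 0.5] q [ 0.03  0.28 -0.57  1.94  0.18  1.04  0.7 ]
shift tool mm [ -7.  -14.5  65.2] turn about tool z 0.7
tilt deg (tool z toward world x,y) [-3.39 -2.32]
green z 0.036 centre [0.425  0.1168] axis yaw -15.5 sep 64.8 px [310. 231.]
green z 0.036 centre [0.4034 0.0082] axis yaw 25.2 sep 62.7 px [190. 236.]
```

View pics/w29.png

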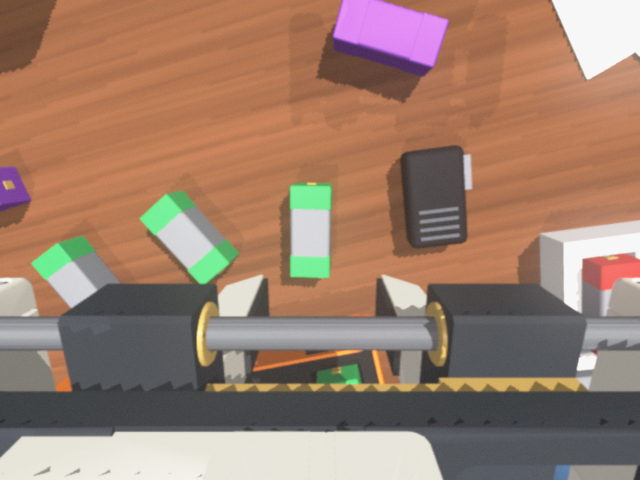

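```bash
python3 -c "
from h import *
go(.4235,.1156,.003,164.5)"; python3 -m inch '[[[0.45,-3,-4,10,0.5],[0.45,-3,-4,20,0.5],[0.45,-3,-3,25,0],[0.45,0,-2,25,0],[0.45,0,0,20,0],[0.45,0,0,12,0],[0.45,0,0,6,0],[0.45,0,0,2,0]]]' 50 >/dev/null ; python3 -c "
from h import *
go(.4235,.1156,.003,164.5);tilt()"
```

```text
t 33.5 tcp [426.4 135.5 164.6] yaw 165.71 w 0.549 F [-0.6 -0.7  0.1] q [ 0.03  0.29 -0.57  1.94  0.18  1.04  0.7 ]
shift tool mm [ -9.8 -11.4 162.2] turn about tool z 1.2
t 34.4 tcp [428.1 120.8  36.1] yaw 164.99 w 0.550 F [ 0.1 -0.3 -0.7] q [-0.02  0.46 -0.49  2.09  0.32  0.74  0.58]
shift tool mm [ 1.5 -4.5 33.5] turn about tool z 0.5
tilt deg (tool z toward world x,y) [-3.38 -2.01]
```

```bash
python3 -m inch '[[[0.45,1,-3,3,0.3],[0.45,0,-2,6,0],[0.45,0,0,8,0],[0.45,0,0,6,0],[0.45,0,0,3,0],[0.45,0,0,0,0]]]' 50 >/dev/null ; python3 -c "
from h import *
go(.4235,.1156,.003,164.5);tilt();cam('wrist','w30.png')"
```

```text
t 35.0 tcp [425.4 115.6   9.2] yaw 164.68 w 0.549 F [-1.3 -0.  -0.2] q [-0.04  0.5  -0.47  2.12  0.36  0.67  0.55]
shift tool mm [ 1.6 -0.2  6.3] turn about tool z 0.2
tilt deg (tool z toward world x,y) [-3.23 -1.95]
```

View pics/w30.png

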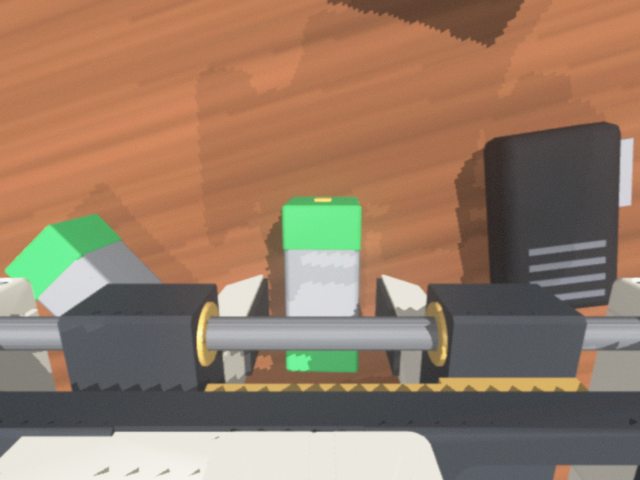

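```bash
python3 -m inch '[[[0.45,1,0,3,0],[0.5,0,0,2,0],[0.9,0,0,0,0],[0.9,0,0,0,0],[0.9,0,0,0,0],[0.9,0,0,0,0]]]' 50; python3 -m inch '[[[0.9,0,0,-6,0],[0.9,0,0,-15,0],[0.9,0,0,-25,0],[0.9,0,0,-35,0],[0.9,0,0,-40,0],[0.9,0,0,-40,0],[0.9,0,0,-30,0],[0.9,0,0,-12,0],[0.9,0,0,0,0]]]' 50 >/dev/null ; python3 -c "
from h import *
go(.588,.045,.18,179.4);tilt();cam('wrist','w31.png')"
```

```text
clock: 35.6
position: [0.4246, 0.1161, 0.0045]
ee_rot: [-0.41, -3.063, 0.063]
force: [-0.4, 0.2, -1.6]
width: 0.375
t 36.5 tcp [434.  123.4 217.9] yaw 164.82 w 0.372 F [ 0.5 -0.3 -2.2] q [ 0.08  0.23 -0.57  1.86  0.14  1.16  0.76]
shift tool mm [-170.7  -33.8   31.6] turn about tool z -14.6
tilt deg (tool z toward world x,y) [-3.31 -1.91]
```

View pics/w31.png

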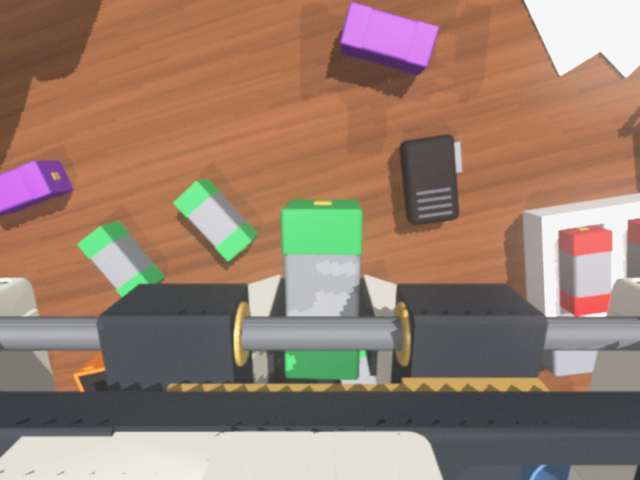

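```bash
python3 -m inch '[[[0.9,-8,-5,0,0],[0.9,-15,-10,0,-1],[0.9,-20,-13,2,-2],[0.9,-22,-14,4,-2],[0.9,-22,-14,4,-2],[0.9,-22,-14,4,-2],[0.9,-20,-12,4,-2],[0.9,-15,-8,4,-2],[0.9,-8,-4,2,-1],[0.9,-3,-1,0,0]]]' 50 >/dev/null ; python3 -c "
from h import *
go(.587,-.0215,.12,179.6);tilt();cam('wrist','w32.png')"
```

```text
t 37.5 tcp [567.3  -9.  173.1] yaw 179.41 w 0.378 F [ 0.1  0.3 -1.6] q [ 0.25  0.47 -0.51  1.64  0.26  1.19  1.23]
shift tool mm [-24.  -10.2  51.8] turn about tool z -0.2
tilt deg (tool z toward world x,y) [-4.63 -2.21]
```

View pics/w32.png

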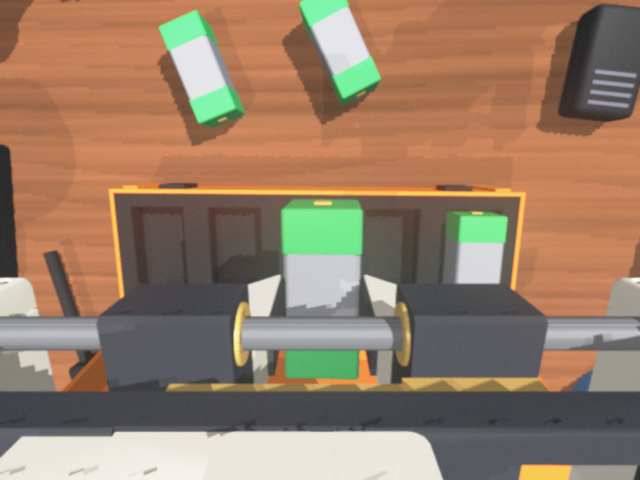

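```bash
python3 -m inch '[[[0.9,-6,-3,5,0],[0.9,-8,-4,12,0],[0.9,-6,-2,16,0],[0.9,-3,0,16,0],[0.9,0,0,14,0],[0.9,0,0,8,0],[0.9,0,0,0,0]]]' 50 >/dev/null ; python3 -c "
from h import *
go(.587,-.0215,.0515,179.6);tilt();cam('wrist','w33.png')"
```

```text
t 38.3 tcp [584.1 -19.7  93.5] yaw 179.50 w 0.372 F [-0.3 -0.7 -1. ] q [ 0.24  0.57 -0.48  1.68  0.32  1.05  1.21]
shift tool mm [-6.3 -0.1 41.7] turn about tool z -0.1
tilt deg (tool z toward world x,y) [-4.73 -2.21]
```

View pics/w33.png

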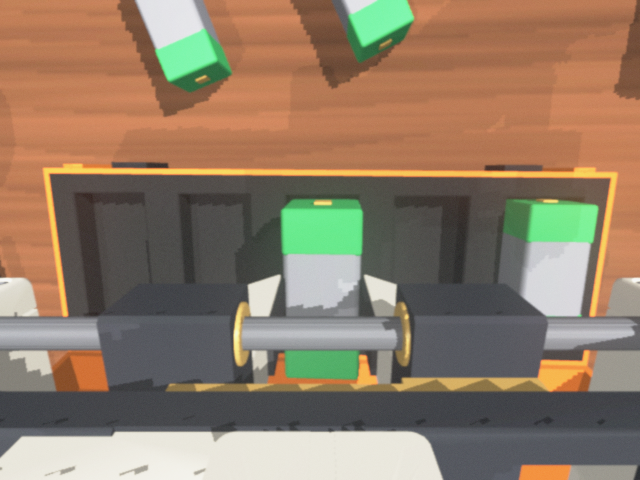

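```bash
python3 -m inch '[[[0.9,-2,0,5,0],[0.9,-2,0,8,0],[0.9,0,0,8,0],[0.9,0,0,3,0],[0.9,0,0,0,0]]]' 50 >/dev/null ; python3 -c "
from h import *
go(.587,-.0215,.0515,179.6);tilt();cam('wrist','w34.png')"
```

```text
t 38.9 tcp [588.  -20.3  69.3] yaw 179.51 w 0.375 F [ 0.6 -1.  -1.7] q [ 0.24  0.6  -0.47  1.7   0.34  1.    1.2 ]
shift tool mm [-0.4 -0.5 17.8] turn about tool z -0.1
tilt deg (tool z toward world x,y) [-4.52 -2.2 ]
```

View pics/w34.png

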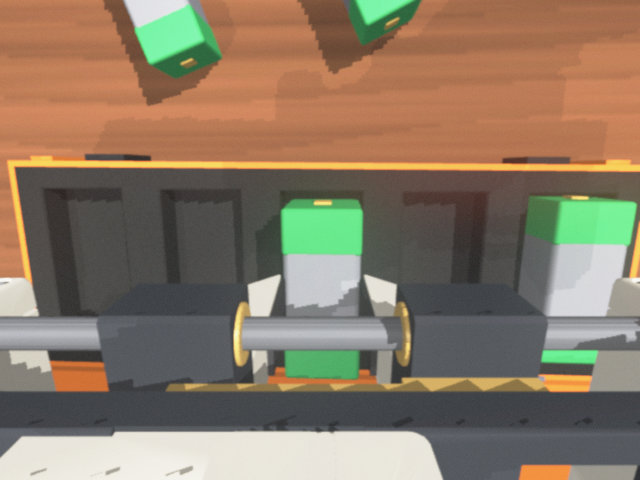

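```bash
python3 -m inch '[[[0.9,0,0,4,0],[0.9,0,0,5,0],[0.9,0,0,4,0],[0.9,0,0,2,0]]]' 50 ; python3 -c "
from h import *
go(.587,-.0215,.0515,179.6);tilt()"
```

```text
clock: 39.3
position: [0.5874, -0.0208, 0.0542]
ee_rot: [-0.011, -3.064, 0.059]
force: [-0.9, 0.4, -1.1]
width: 0.368
t 39.3 tcp [587.4 -20.8  54.2] yaw 179.51 w 0.368 F [-0.9  0.4 -1.1] q [ 0.23  0.62 -0.46  1.71  0.35  0.97  1.19]
shift tool mm [ 0.2 -0.6  2.7] turn about tool z -0.1
tilt deg (tool z toward world x,y) [-4.42 -2.19]
```

```bash
python3 -m inch '[[[0.9,0,0,2,0],[0.9,0,0,1.5,0]]]' 50 | grep -E "pos|force"; python3 -m inch '[[[0.55,0,0,0,0],[0.5,0,0,0,0],[0.5,0,0,-8,0],[0.5,0,0,-20,0],[0.5,0,0,-30,0],[0.5,0,0,-35,0],[0.45,0,0,-35,0],[0.45,0,0,-15,0],[0.45,0,0,0,0]]]' 50 >/dev/null ; python3 -c "
from h import *
go(.4245,-.118,.18,200);tilt();c=cam('wrist','w35.png')
packs(c,amin=100)"
```

```text
position: [0.5868, -0.0207, 0.0514]
force: [-7.4, 0.2, 22.2]
t 40.4 tcp [598.7 -14.2 202.4] yaw 179.57 w 0.550 F [ 0.4  0.7 -0.1] q [ 0.25  0.49 -0.5   1.53  0.26  1.27  1.26]
shift tool mm [ 171.2 -103.6   39.5] turn about tool z -20.4
tilt deg (tool z toward world x,y) [-4.36 -2.14]
green z 0.036 centre [ 0.5957 -0.0217] axis yaw -0.3 sep 73.8 px [321. 222.]
green z 0.036 centre [0.5953 0.1231] axis yaw -1.1 sep 73.0 px [470. 221.]
green z 0.036 centre [ 0.4301 -0.1166] axis yaw 20.4 sep 59.8 px [216.  42.]
```

View pics/w35.png

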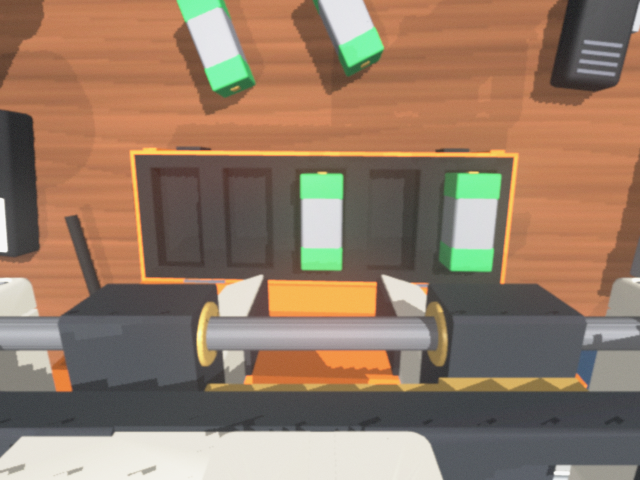

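```bash
python3 -m inch '[[[0.45,12,-6,0,0],[0.45,25,-12,0,-1],[0.45,30,-14,0,-3],[0.45,30,-14,0,-3],[0.45,28,-15,0,-3],[0.45,22,-17,0,-3],[0.45,12,-12,5,-3],[0.45,4,-5,10,-2],[0.45,0,0,10,-1],[0.45,0,0,0,0]]]' 50 >/dev/null ; python3 -c "
from h import *
c=cam('wrist','w36.png')
packs(c,amin=100)
go(.4245,-.118,.1,200);tilt()"
```

```text
green z 0.036 centre [ 0.4243 -0.1208] axis yaw 19.8 sep 63.7 px [330. 239.]
t 41.5 tcp [ 422.6 -128.8  180.7] yaw -160.81 w 0.550 F [-0.3  0.1  0.6] q [ 0.6   0.27 -0.57  1.91  0.21  1.11  1.84]
shift tool mm [-13.9   9.8  79.7] turn about tool z -0.8
tilt deg (tool z toward world x,y) [-5.71 -2.14]
```

View pics/w36.png

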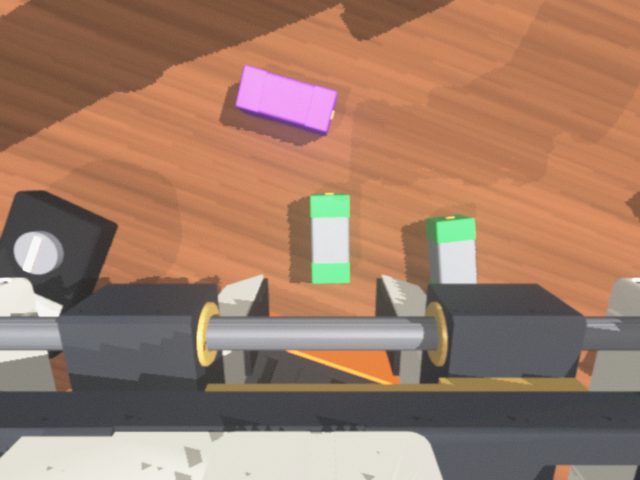

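The fingers straddle the right target: the green-banded pack at (330,239), not the purple decoy at (288,100). The tool tilt has grown to about 6°, so I'll try brisk vertical moves to reduce it first.

```bash
python3 -m inch '[[[0.45,0,0,-40,0],[0.45,0,0,-40,0],[0.45,0,0,0,0],[0.45,0,0,0,0]]]' 50 >/dev/null ; python3 -c "
from h import *
st();tilt()";python3 -m inch '[[[0.45,0,0,40,0],[0.45,0,0,40,0],[0.45,0,0,0,0],[0.45,0,0,0,0]]]' 50 >/dev/null ; python3 -c "
from h import *
st();tilt()"
```

```text
t 41.9 tcp [ 430.7 -122.8  262. ] yaw -160.72 w 0.552 F [0.8 0.  0. ] q [ 0.6   0.21 -0.58  1.77  0.16  1.3   1.89]
tilt deg (tool z toward world x,y) [-5.88 -2.  ]
t 42.3 tcp [ 423.5 -123.5  180.6] yaw -160.61 w 0.544 F [ 0.3 -0.   0.9] q [ 0.59  0.27 -0.57  1.91  0.21  1.11  1.84]
tilt deg (tool z toward world x,y) [-5.79 -1.97]
```

```bash
python3 -m inch '[[[0.45,40,0,0,0],[0.45,40,0,0,0],[0.45,0,0,0,0],[0.45,0,0,0,0]]]' 50 >/dev/null ; python3 -c "
from h import *
st();tilt()";python3 -m inch '[[[0.45,-40,0,0,0],[0.45,-40,0,0,0],[0.45,0,0,0,0],[0.45,0,0,0,0]]]' 50 >/dev/null ; python3 -c "
from h import *
st();tilt()"
```

```text
t 42.7 tcp [ 350.  -149.6  193.8] yaw -160.49 w 0.552 F [-0.4  0.1 -0.9] q [ 0.72  0.14 -0.56  2.03  0.14  1.09  2.  ]
tilt deg (tool z toward world x,y) [-5.53 -1.97]
t 43.1 tcp [ 432.4 -121.4  189.3] yaw -160.59 w 0.554 F [-0.3 -0.8  0.1] q [ 0.6   0.27 -0.59  1.89  0.21  1.12  1.83]
tilt deg (tool z toward world x,y) [-5.15 -2.04]
```

```bash
python3 -m inch '[[[0.45,45,0,0,0],[0.45,45,0,0,0],[0.45,0,0,0,0],[0.45,-45,0,0,0],[0.45,-45,0,0,0],[0.45,0,0,0,0],[0.45,45,0,0,0],[0.45,45,0,0,0],[0.45,0,0,0,0],[0.45,-45,0,0,0],[0.45,-45,0,0,0],[0.45,0,0,0,0]]]' 50 >/dev/null ; python3 -c "
from h import *
st();tilt()"
```

```text
t 44.3 tcp [ 432.9 -123.1  193.6] yaw -161.08 w 0.552 F [-0.1  0.2 -1.1] q [ 0.62  0.27 -0.62  1.89  0.21  1.13  1.82]
tilt deg (tool z toward world x,y) [-4.84 -2.18]
```

```bash
python3 -c "
from h import *
go(.4216,-.122,.06,-160.2)"; python3 -m inch '[[[0.45,-1,-1,30,-0.5],[0.45,-1,-1,35,0],[0.45,0,-1,35,0],[0.45,0,0,25,0],[0.45,0,0,0,0]]]' 50 >/dev/null ; python3 -c "
from h import *
go(.4216,-.122,.004,-160.2);tilt()"
```

```text
t 44.3 tcp [ 432.9 -123.1  193.6] yaw -161.08 w 0.552 F [-0.1  0.2 -1.1] q [ 0.62  0.27 -0.62  1.89  0.21  1.13  1.82]
shift tool mm [ -2.1   5.8 134. ] turn about tool z -0.9
t 44.8 tcp [ 428.7 -129.6   67.8] yaw -160.49 w 0.550 F [-0.2 -0.3  0.1] q [ 0.57  0.42 -0.56  2.05  0.36  0.84  1.7 ]
shift tool mm [-1.4 10.2 63.8] turn about tool z -0.3
tilt deg (tool z toward world x,y) [-4.51 -2.22]
```

```bash
python3 -m inch '[[[0.45,-1,5,8,-0.3],[0.45,0,4,15,0],[0.45,0,0,15,0],[0.45,0,0,12,0],[0.45,0,0,5,0],[0.45,0,0,0,0]]]' 50 >/dev/null ; python3 -c "
from h import *
go(.4216,-.122,.004,-160.2);tilt();cam('wrist','w37.png')"
```

```text
t 45.4 tcp [ 427.  -122.1   16.1] yaw -160.17 w 0.550 F [-0.2 -0.2 -0.4] q [ 0.51  0.5  -0.52  2.11  0.44  0.71  1.6 ]
shift tool mm [ 4.1  2.2 12.5] turn about tool z 0.0
tilt deg (tool z toward world x,y) [-3.98 -2.35]
```

View pics/w37.png

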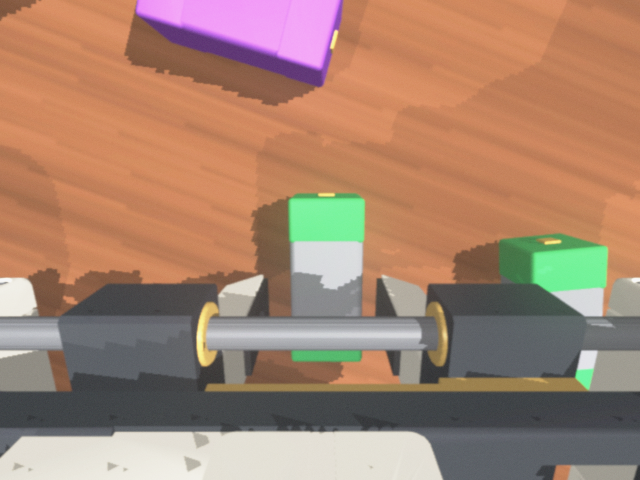

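```bash
python3 -m inch '[[[0.45,2,1,3,0],[0.45,1,0,4,0],[0.45,0,0,3,0],[0.5,0,0,1,0],[0.9,0,0,0,0],[0.9,0,0,0,0],[0.9,0,0,0,0],[0.9,0,0,0,0]]]' 50; python3 -m inch '[[[0.9,0,0,-6,0],[0.9,0,0,-15,0],[0.9,0,0,-25,0],[0.9,0,0,-35,0],[0.9,0,0,-40,0],[0.9,0,0,-40,0],[0.9,0,0,-30,0],[0.9,0,0,0,0]]]' 50 >/dev/null ; python3 -c "
from h import *
go(.586,-.153,.18,179.8);tilt();cam('wrist','w38.png')"
```

```text
clock: 46.25
position: [0.4246, -0.1239, 0.0076]
ee_rot: [0.528, -3.022, 0.049]
force: [-11.1, -2.8, 57.6]
width: 0.292
t 47.0 tcp [ 437.5 -115.2  206.6] yaw -160.19 w 0.100 F [-0.2  0.7  0. ] q [ 0.62  0.25 -0.63  1.88  0.21  1.14  1.82]
shift tool mm [-128.6  -85.6   18.4] turn about tool z 20.0
tilt deg (tool z toward world x,y) [-3.8  -2.55]
```

View pics/w38.png

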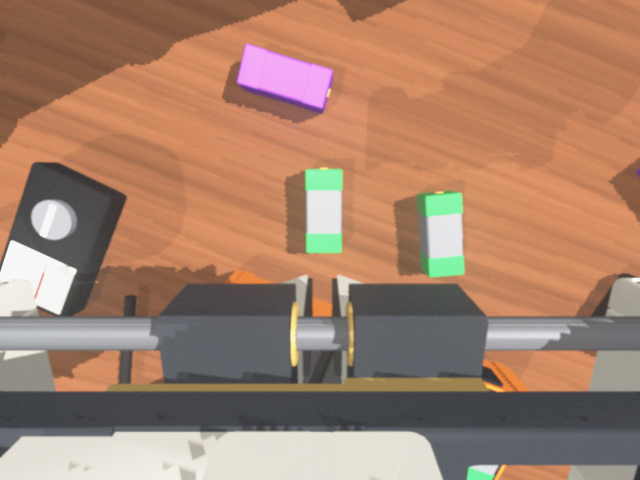

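The grip slid off the top edge of pack C because the pads only overlapped it by a few millimetres. The fingertips end about 28 mm above the reported TCP. The pack is still lying at (324,210). I'll measure again and go deeper.

```bash
python3 - <<'E'
from h import *
c=cam("wrist"); packs(c,amin=100)
M=R.from_rotvec(arm.observe()["ee_rot"]).as_matrix(); print(M[:,2])
go(.4245,-.121,.06,-160.2)
E
```

```text
green z 0.036 centre [ 0.4066 -0.0025] axis yaw 25.5 sep 63.9 px [442. 236.]
green z 0.036 centre [ 0.4245 -0.1219] axis yaw 19.9 sep 63.6 px [323. 213.]
[-0.07129712 -0.04370611 -0.99649711]
t 47.1 tcp [ 435.3 -115.5  203.3] yaw -160.21 w 0.103 F [-0.3  0.3 -0.6] q [ 0.62  0.25 -0.63  1.88  0.21  1.14  1.82]
shift tool mm [  0.2   0.9 143.8] turn about tool z -0.0
```

```bash
python3 -m inch '[[[0.45,0,0,30,0],[0.45,0,0,35,0],[0.45,0,0,30,0],[0.45,0,0,0,0]]]' 50 >/dev/null ; python3 -c "
from h import *
go(.4222,-.1233,-.006,-160.2);tilt()"
```

```text
t 47.5 tcp [ 425.2 -120.   102.2] yaw -160.20 w 0.394 F [-0.7 -0.3  0.9] q [ 0.58  0.36 -0.6   2.03  0.31  0.91  1.72]
shift tool mm [ -5.3  -0.5 108.1] turn about tool z -0.0
tilt deg (tool z toward world x,y) [-4.35 -2.46]
```

```bash
python3 -m inch '[[[0.45,-2,0,15,0],[0.45,-2,0,20,0],[0.45,-1,0,25,0],[0.45,0,0,18,0],[0.45,0,0,8,0],[0.45,0,0,0,0]]]' 50 >/dev/null ; python3 -c "
from h import *
go(.4222,-.1233,-.006,-160.2);tilt();cam('wrist','w39.png')"
```

```text
t 48.1 tcp [ 422.4 -121.6   14.3] yaw -160.14 w 0.552 F [ 0.2 -0.   0.5] q [ 0.51  0.5  -0.52  2.11  0.44  0.72  1.6 ]
shift tool mm [-1.  -1.2 20.3] turn about tool z 0.1
tilt deg (tool z toward world x,y) [-4.6 -2.4]
```

View pics/w39.png

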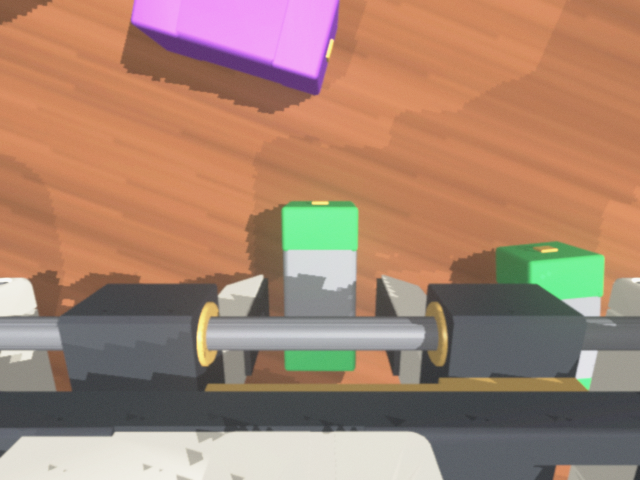

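```bash
python3 -m inch '[[[0.45,0,-1,5,0],[0.45,0,0,7,0],[0.45,0,0,4,0],[0.45,0,0,2,0],[0.45,0,0,0,0]]]' 50; python3 -c "
from h import *
go(.4222,-.1233,-.006,-160.2);tilt()"
```

```text
clock: 48.7
position: [0.4238, -0.124, -0.0021]
ee_rot: [0.528, -3.014, 0.045]
force: [-0.1, -0.6, -0.1]
width: 0.547
t 48.7 tcp [ 423.8 -124.    -2.1] yaw -160.18 w 0.547 F [-0.1 -0.6 -0.1] q [ 0.5   0.53 -0.5   2.13  0.48  0.68  1.57]
shift tool mm [1.  1.2 4. ] turn about tool z 0.0
tilt deg (tool z toward world x,y) [-4.32 -2.48]
```

```bash
python3 -m inch '[[[0.45,1,1,3,0],[0.5,0,0,1,0],[0.9,0,0,0,0],[0.9,0,0,0,0],[0.9,0,0,0,0],[0.9,0,0,0,0]]]' 50;  python3 -m inch '[[[0.9,0,0,-6,0],[0.9,0,0,-12,0],[0.9,0,0,-20,0],[0.9,0,0,0,0]]]' 50; python3 -c "
from h import *
st();tilt();cam('wrist','w40.png')"
```

```text
clock: 49.3
position: [0.4222, -0.1234, -0.0061]
ee_rot: [0.528, -3.014, 0.046]
force: [-0.4, 0.1, -1.5]
width: 0.385
clock: 49.7
position: [0.425, -0.1213, 0.0345]
ee_rot: [0.529, -3.013, 0.044]
force: [-0.3, 0.5, -1.7]
width: 0.388
t 49.7 tcp [ 425.  -121.3   34.5] yaw -160.13 w 0.388 F [-0.3  0.5 -1.7] q [ 0.53  0.47 -0.55  2.1   0.41  0.76  1.63]
tilt deg (tool z toward world x,y) [-4.36 -2.45]
```

View pics/w40.png

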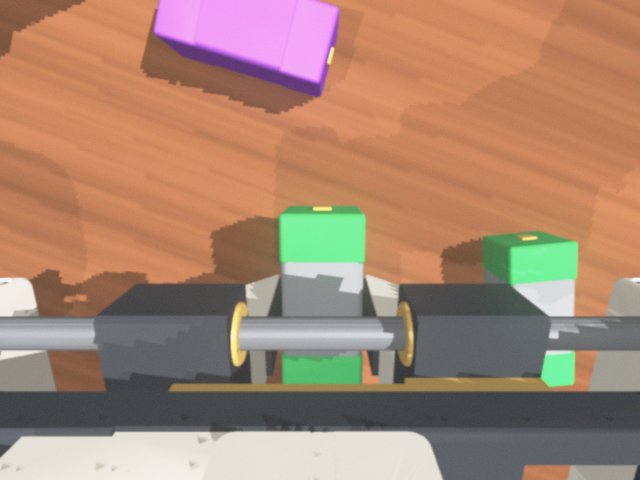

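```bash
python3 -m inch '[[[0.9,0,0,-25,0],[0.9,0,0,-40,0],[0.9,0,0,-45,0],[0.9,0,0,-40,0],[0.9,0,0,-10,0],[0.9,0,0,0,0]]]' 50 >/dev/null; python3 -c "
from h import *
go(.5838,-.155,.18,179.3);tilt()"
```

```text
t 50.4 tcp [ 434.  -114.6  196.2] yaw -160.17 w 0.387 F [-0.2 -0.1 -2.3] q [ 0.62  0.27 -0.64  1.89  0.22  1.13  1.81]
shift tool mm [-128.2  -88.8    5.4] turn about tool z 20.5
tilt deg (tool z toward world x,y) [-4.76 -2.39]
```

```bash
python3 -m inch '[[[0.9,-12,-8,0,1],[0.9,-20,-13,0,3],[0.9,-22,-12,0,4],[0.9,-22,-10,0,4],[0.9,-22,-8,0,4],[0.9,-20,-6,0,3],[0.9,-12,-3,0,1],[0.9,0,0,0,0],[0.9,0,0,0,0]]]' 50 >/dev/null; python3 -c "
from h import *
go(.5838,-.155,.09,179.3);tilt();cam('wrist','w41.png')"
```

```text
t 51.2 tcp [ 574.  -152.4  163. ] yaw 178.52 w 0.386 F [-0.6  0.2 -1.9] q [ 0.46  0.53 -0.49  1.57  0.3   1.22  1.44]
shift tool mm [-17.7   0.9  71.5] turn about tool z -0.8
tilt deg (tool z toward world x,y) [-6.28 -2.4 ]
```

View pics/w41.png

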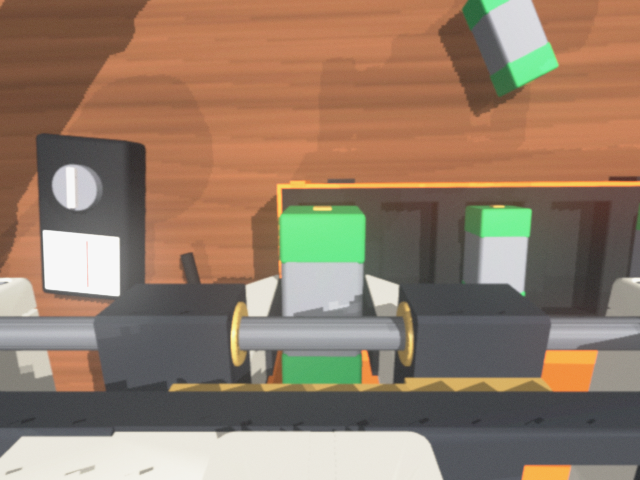

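```bash
python3 -m inch '[[[0.9,-6,0,10,-0.5],[0.9,-6,0,18,-0.3],[0.9,-5,0,20,0],[0.9,-2,0,15,0],[0.9,0,0,0,0]]]' 50 >/dev/null; python3 -c "
from h import *
go(.5828,-.1543,.06,179.3);tilt();cam('wrist','w42.png')"
```

```text
t 51.8 tcp [ 584.2 -155.6   93.5] yaw 179.52 w 0.390 F [-0.8 -0.4 -0.7] q [ 0.44  0.61 -0.47  1.61  0.35  1.11  1.42]
shift tool mm [-2.3  2.8 33.4] turn about tool z 0.2
tilt deg (tool z toward world x,y) [-6.35 -2.45]
```

View pics/w42.png

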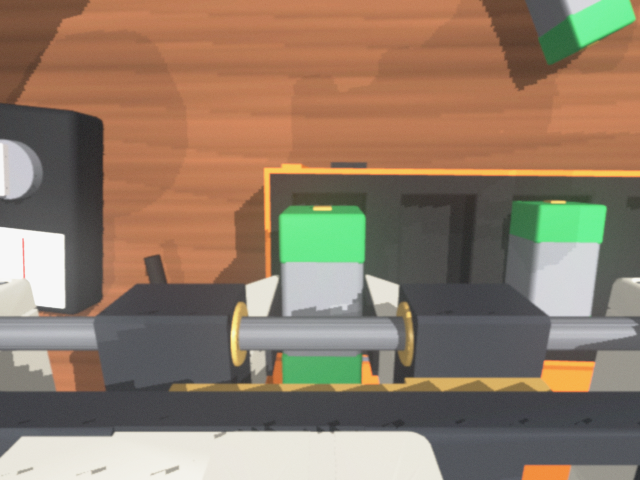

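```bash
python3 -m inch '[[[0.9,-1,1,8,0.2],[0.9,-1,1,10,0],[0.9,0,0,8,0],[0.9,0,0,3,0],[0.9,0,0,0,0]]]' 50 >/dev/null; python3 -c "
from h import *
go(.5828,-.1543,.043,179.3);tilt();c=cam('wrist','w43.png')
pk=[.5861,-.153]
print(proj(c,[[pk[0]-.046,pk[1]-.022,.065],[pk[0]-.046,pk[1]+.022,.065]]))"
```

```text
t 52.4 tcp [ 584.6 -154.8   65.4] yaw 179.31 w 0.386 F [-0.   0.3 -1.1] q [ 0.43  0.64 -0.46  1.64  0.37  1.05  1.39]
shift tool mm [-0.6  1.4 22.4] turn about tool z 0.0
tilt deg (tool z toward world x,y) [-6.09 -2.49]
[[283.5609372  193.55147124]
 [366.83350261 193.06788057]]
```

View pics/w43.png

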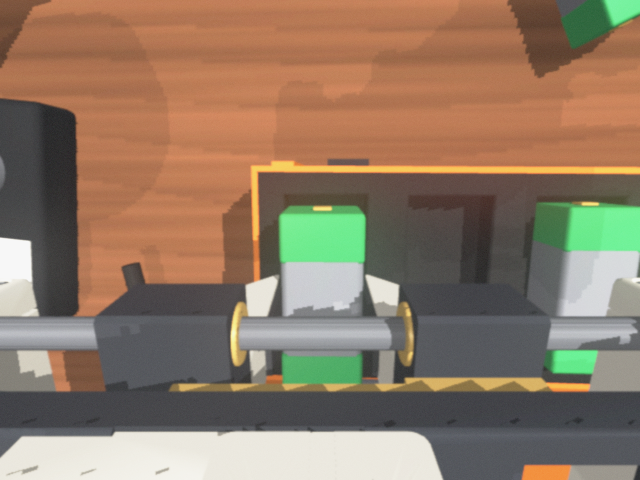

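```bash
python3 -m inch '[[[0.9,1,1.5,3,0],[0.9,0.5,0,5,0],[0.9,0,0,5,0],[0.9,0,0,3,0]]]' 50; python3 -c "
from h import *
go(.5828,-.1543,.043,179.3);tilt();c=cam('wrist','w44.png')"
```

```text
clock: 52.8
position: [0.5822, -0.1539, 0.0498]
ee_rot: [-0.015, -3.037, 0.068]
force: [-0.4, 0.6, -1.1]
width: 0.387
t 52.8 tcp [ 582.2 -153.9   49.8] yaw 179.30 w 0.387 F [-0.4  0.6 -1.1] q [ 0.43  0.65 -0.46  1.67  0.38  1.02  1.38]
shift tool mm [-1.3 -0.1  6.7] turn about tool z 0.0
tilt deg (tool z toward world x,y) [-5.95 -2.51]
```

View pics/w44.png

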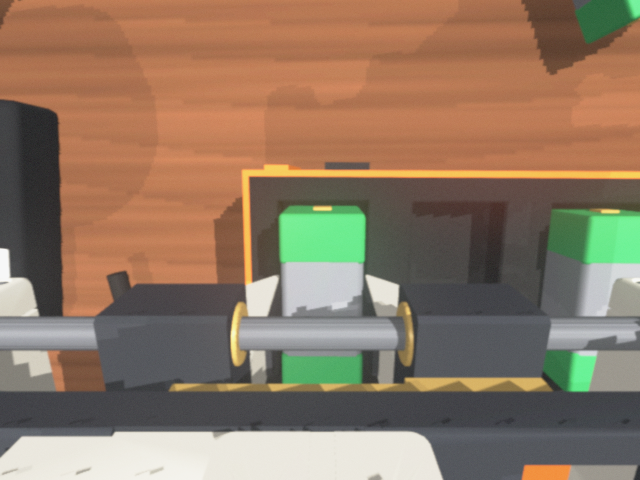

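```bash
python3 -m inch '[[[0.9,-0.5,0,3,0],[0.9,0,0,2,0],[0.9,0,0,1,0]]]' 50; python3 -m inch '[[[0.55,0,0,0,0],[0.5,0,0,0,0],[0.5,0,0,-8,0],[0.5,0,0,-20,0],[0.5,0,0,-30,0],[0.5,0,0,-35,0],[0.45,0,0,-35,0],[0.45,0,0,-15,0],[0.45,0,0,0,0]]]' 50 >/dev/null; python3 -c "
from h import *
st();tilt();c=cam('wrist','w45.png')"
```

```text
clock: 53.15
position: [0.5818, -0.1543, 0.0428]
ee_rot: [-0.015, -3.036, 0.067]
force: [-0.5, 1.0, -0.7]
width: 0.386
t 54.0 tcp [ 598.3 -146.9  195.1] yaw 179.35 w 0.552 F [-0.5  0.  -0. ] q [ 0.43  0.53 -0.5   1.48  0.3   1.3   1.45]
tilt deg (tool z toward world x,y) [-5.8  -2.48]
```

View pics/w45.png

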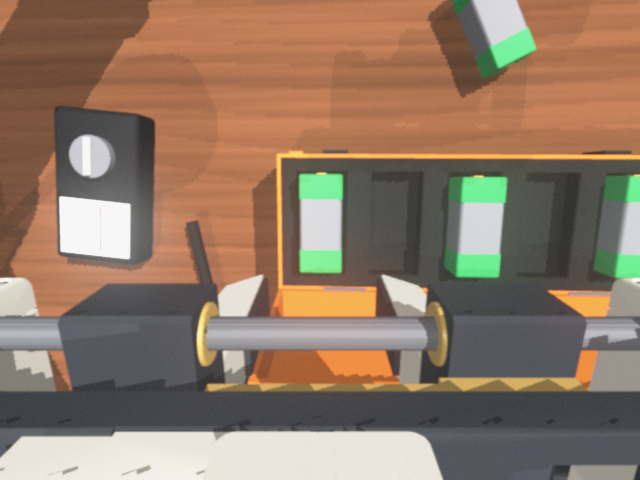

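```bash
python3 -m inch '[[[0.45,30,10,0,0],[0.45,40,15,0,-3],[0.45,40,15,0,-4],[0.45,35,20,0,-4],[0.45,20,30,0,-4],[0.45,10,30,0,-4],[0.45,0,20,0,-4],[0.45,0,0,0,-2],[0.45,0,0,0,0]]]' 50 >/dev/null; python3 -c "
from h import *
c=cam('wrist','w46.png');packs(c,amin=100)
go(.404,-.004,.1,-154.5);tilt()"
```

```text
green z 0.036 centre [0.4052 0.0013] axis yaw 25.9 sep 63.9 px [330. 260.]
t 55.0 tcp [386.3 -18.5 199.6] yaw -154.70 w 0.553 F [ 0.1 -0.1 -1.2] q [ 0.51  0.2  -0.72  1.97  0.16  1.15  1.73]
shift tool mm [-34.5   4.6  96. ] turn about tool z -0.2
tilt deg (tool z toward world x,y) [-6.69 -2.56]
```

View pics/w46.png

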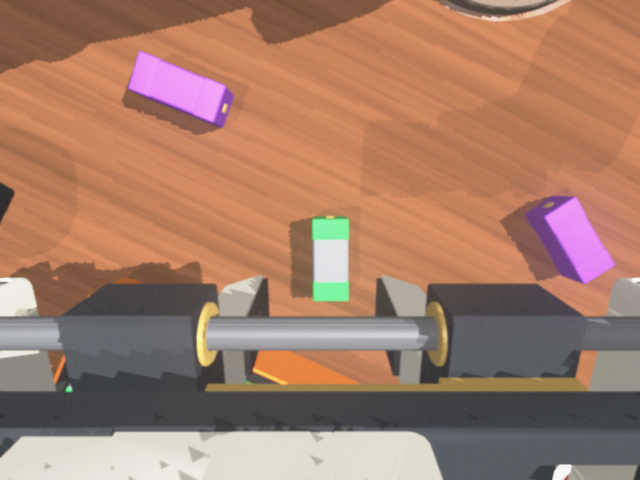

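```bash
python3 -m inch '[[[0.45,-8,3,15,-0.3],[0.45,-12,4,25,-0.3],[0.45,-12,4,30,0],[0.45,-6,1,30,0],[0.45,0,0,20,0],[0.45,0,0,0,0]]]' 50 >/dev/null; python3 -c "
from h import *
c=cam('wrist','w47.png');packs(c,amin=100)
go(.4015,-.0001,-.006,-154.1);tilt()"
```

```text
green z 0.036 centre [4.034e-01 3.000e-04] axis yaw 26.1 sep 58.8 px [320. 263.]
t 55.7 tcp [403.2   1.2  70.6] yaw -154.89 w 0.551 F [0.4 0.1 0.7] q [ 0.37  0.41 -0.66  2.1   0.34  0.87  1.5 ]
shift tool mm [-7.4 -1.3 76.3] turn about tool z -0.8
tilt deg (tool z toward world x,y) [-6.69 -2.49]
```

View pics/w47.png

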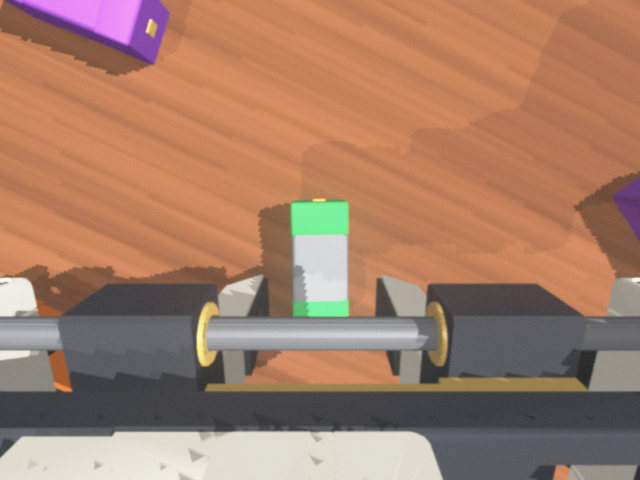

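```bash
python3 -m inch '[[[0.45,-3,0,10,-0.5],[0.45,-3,-1,15,-0.3],[0.45,-1,0,18,0],[0.45,0,0,12,0],[0.45,0,0,6,0],[0.45,0,0,3,0],[0.45,0,0,0,0]]]' 50 >/dev/null; python3 -c "
from h import *
c=cam('wrist','w48.png')
go(.4015,-.0001,-.006,-154.1);tilt()"
```

```text
t 56.5 tcp [ 4.083e+02 -1.000e-01  7.000e+00] yaw -154.32 w 0.549 F [-0.6 -0.1  0.4] q [ 0.3   0.51 -0.6   2.15  0.45  0.73  1.4 ]
shift tool mm [ 4.6  2.8 13.7] turn about tool z -0.2
tilt deg (tool z toward world x,y) [-6.14 -2.48]
```

View pics/w48.png

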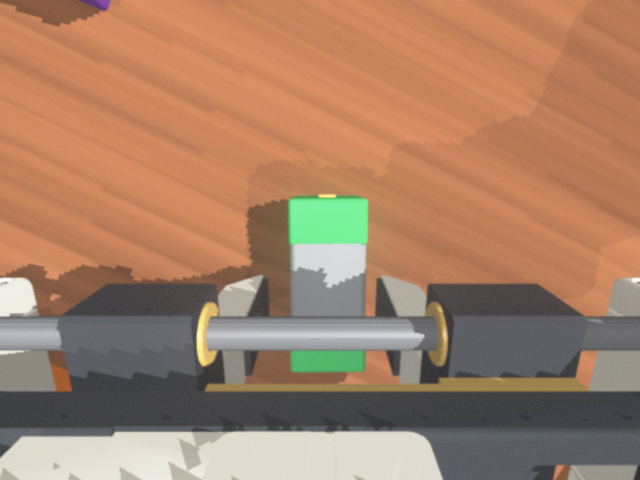

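```bash
python3 -m inch '[[[0.45,2,1.5,4,0],[0.45,2,1,5,0],[0.45,0,0,4,0],[0.45,0,0,0,0]]]' 50 >/dev/null; python3 -c "
from h import *
go(.4015,-.0001,-.006,-154.1);tilt()"; python3 -m inch '[[[0.5,0,0,0,0],[0.9,0,0,0,0],[0.9,0,0,0,0],[0.9,0,0,0,0],[0.9,0,0,0,0]]]' 50
```

```text
t 56.9 tcp [ 4.026e+02 -1.000e-01 -5.300e+00] yaw -154.34 w 0.548 F [0.7 1.3 0.7] q [ 0.29  0.53 -0.58  2.17  0.48  0.69  1.38]
shift tool mm [1.  0.5 0.8] turn about tool z -0.2
tilt deg (tool z toward world x,y) [-6.01 -2.49]
clock: 57.35
position: [0.4027, -0.0, -0.0053]
ee_rot: [0.672, -2.954, 0.029]
force: [0.1, 0.2, -2.2]
width: 0.389
```

```bash
python3 -m inch '[[[0.9,0,0,-6,0],[0.9,0,0,-15,0],[0.9,0,0,-30,0],[0.9,0,0,-40,0],[0.9,0,0,-45,0],[0.9,0,0,-40,0],[0.9,0,0,-15,0],[0.9,0,0,0,0]]]' 50; python3 -c "
from h import *
go(.5857,.0437,.17,179.1);tilt()"
```

```text
clock: 58.15
position: [0.4215, 0.0096, 0.1938]
ee_rot: [0.676, -2.95, 0.025]
force: [0.4, 0.0, -2.4]
width: 0.389
t 58.1 tcp [421.5   9.6 193.8] yaw -154.16 w 0.389 F [ 0.4  0.  -2.4] q [ 0.44  0.27 -0.73  1.91  0.2   1.16  1.64]
shift tool mm [-164.3  -41.     4.4] turn about tool z 26.7
tilt deg (tool z toward world x,y) [-6.23 -2.4 ]
```

```bash
python3 -m inch '[[[0.9,-12,-4,-2,2],[0.9,-20,-6,-2,3],[0.9,-24,-4,-2,4],[0.9,-24,-2,-2,4],[0.9,-24,0,-2,4],[0.9,-22,2,0,4],[0.9,-14,4,0,3],[0.9,-4,2,0,1],[0.9,0,0,0,0]]]' 50 >/dev/null; python3 -c "
from h import *
go(.585,.0437,.09,179.1);tilt();cam('wrist','w49.png')"
```

```text
t 59.0 tcp [562.2  39.9 175.4] yaw 179.73 w 0.387 F [-0.6  0.5 -1.3] q [ 0.2   0.51 -0.57  1.6   0.29  1.26  1.13]
shift tool mm [-33.2   7.8  81.6] turn about tool z 0.6
tilt deg (tool z toward world x,y) [-7.12 -2.67]
```

View pics/w49.png

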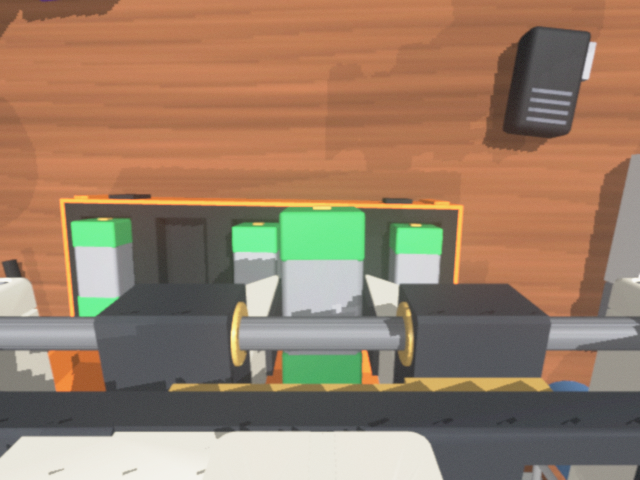

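```bash
python3 -m inch '[[[0.9,-8,2,8,0.3],[0.9,-10,2,15,0.3],[0.9,-8,2,18,0],[0.9,-4,1,18,0],[0.9,0,0,12,0],[0.9,0,0,0,0]]]' 50 >/dev/null; python3 -c "
from h import *
go(.5852,.0436,.043,179.1);tilt();c=cam('wrist','w50.png')
pk=[.5882,.045]
print(proj(c,[[pk[0]-.046,pk[1]-.022,.065],[pk[0]-.046,pk[1]+.022,.065]]))"
```

```text
t 59.7 tcp [582.3  41.1  94.1] yaw 179.18 w 0.384 F [-0.5  0.4 -1.3] q [ 0.17  0.62 -0.54  1.63  0.34  1.13  1.08]
shift tool mm [-9.3  5.1 50.1] turn about tool z 0.1
tilt deg (tool z toward world x,y) [-7.22 -2.76]
[[294.52910388 199.69029315]
 [366.6864949  199.21743614]]
```

View pics/w50.png

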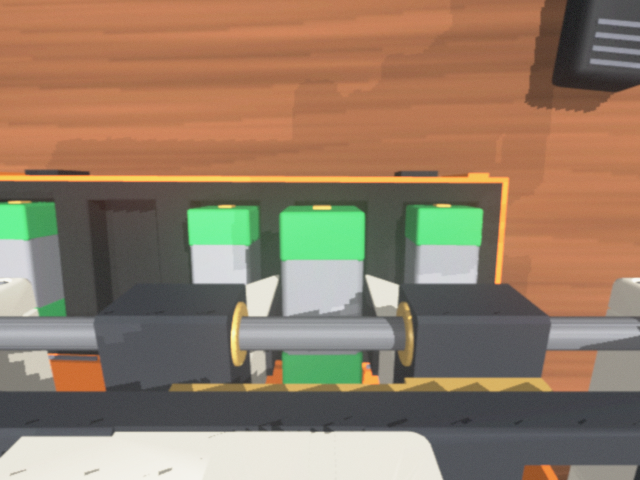

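```bash
python3 -m inch '[[[0.9,-2,3,4,0],[0.9,-2,2,8,0],[0.9,-1,0,10,0],[0.9,0,0,8,0],[0.9,0,0,0,0]]]' 50 >/dev/null; python3 -c "
from h import *
go(.5852,.0436,.043,179.1);tilt();c=cam('wrist','w51.png')
pk=[.5882,.045]
print(proj(c,[[pk[0]-.046,pk[1]-.022,.065],[pk[0]-.046,pk[1]+.022,.065]]))"
```

```text
t 60.2 tcp [585.4  45.5  63.8] yaw 179.19 w 0.387 F [ 0.4  0.3 -1.7] q [ 0.16  0.65 -0.53  1.65  0.37  1.07  1.06]
shift tool mm [-2.3 -0.9 20.7] turn about tool z 0.1
tilt deg (tool z toward world x,y) [-6.96 -2.72]
[[279.04677041 196.08891797]
 [362.52299797 195.50428387]]
```

View pics/w51.png

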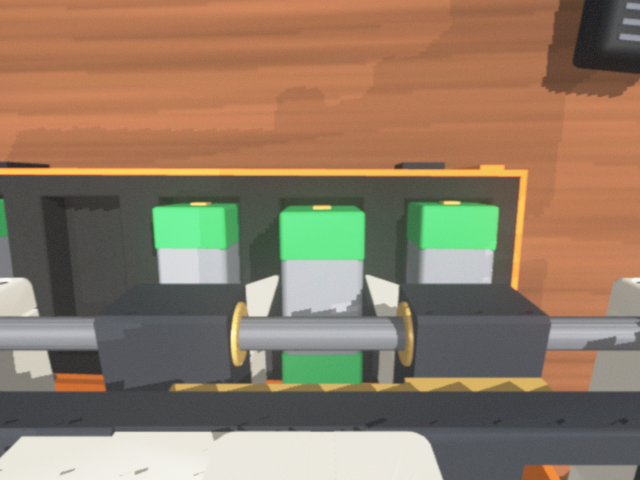

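```bash
python3 -m inch '[[[0.9,-0.5,-0.5,4,0],[0.9,-0.5,0,5,0],[0.9,0,0,5,0],[0.9,0,0,2,0]]]' 50; python3 -c "
from h import *
go(.5852,.0436,.043,179.1);tilt();c=cam('wrist','w52.png')"
```

```text
clock: 60.7
position: [0.5855, 0.0442, 0.048]
ee_rot: [-0.018, -3.021, 0.073]
force: [-0.1, -1.0, -2.1]
width: 0.387
t 60.7 tcp [585.5  44.2  48. ] yaw 179.17 w 0.387 F [-0.1 -1.  -2.1] q [ 0.16  0.67 -0.52  1.67  0.38  1.04  1.05]
shift tool mm [-0.3 -0.4  5. ] turn about tool z 0.1
tilt deg (tool z toward world x,y) [-6.83 -2.7 ]
```

View pics/w52.png

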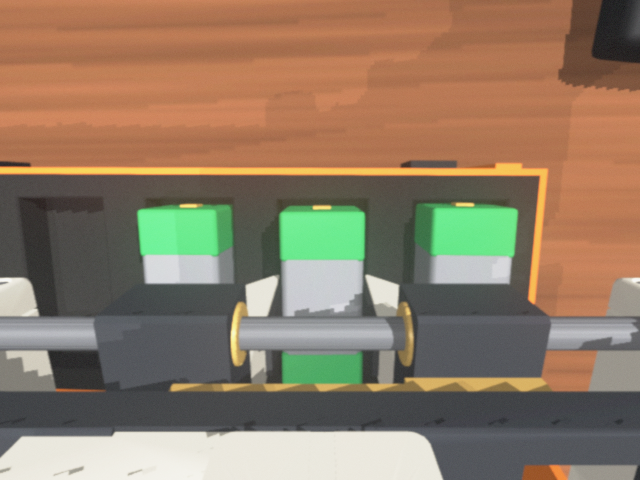

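```bash
python3 -m inch '[[[0.9,0,0,3,0],[0.9,0,0,2,0]]]' 50; python3 -m inch '[[[0.57,0,0,0,0],[0.52,0,0,0,0],[0.52,0,0,-8,0],[0.52,0,0,-20,0],[0.52,0,0,-30,0],[0.52,0,0,-35,0],[0.45,0,0,-35,0],[0.45,0,0,-20,0],[0.45,0,0,0,0]]]' 50 >/dev/null; python3 -c "
from h import *
st();tilt();c=cam('wrist','w53.png')"
```

```text
clock: 60.95
position: [0.5849, 0.044, 0.0428]
ee_rot: [-0.018, -3.022, 0.072]
force: [-2.2, -1.1, 2.9]
width: 0.387
t 61.9 tcp [603.8  52.6 199.9] yaw 179.26 w 0.549 F [0.  0.5 0.5] q [ 0.16  0.55 -0.56  1.46  0.29  1.34  1.13]
tilt deg (tool z toward world x,y) [-6.66 -2.58]
```

View pics/w53.png

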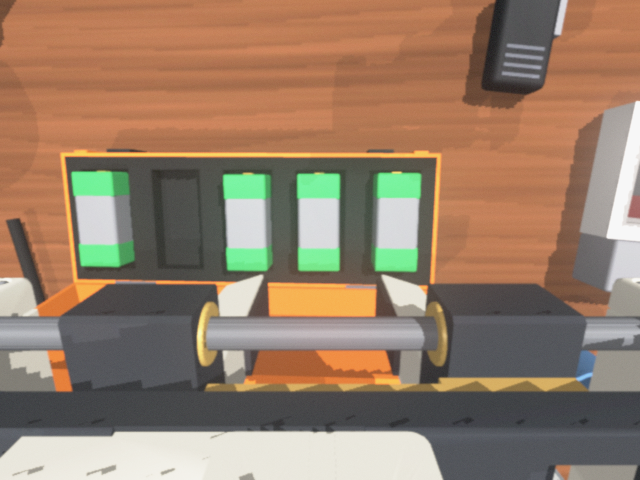

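All four green packs are seated, in pockets 0, 2, 3 and 4 at wrist (102,218), (248,222), (319,222) and (397,221). Next I'll raise and turn the gripper for the lid bar, and check the scene.

```bash
python3 -m inch '[[[0.6,15,0,-25,0],[0.6,20,-8,-30,5],[0.6,15,-10,-30,8],[0.6,0,0,-20,8.5],[0.6,0,0,0,8.5],[0.6,0,0,0,8.5],[0.6,0,0,0,8.5],[0.6,0,0,0,8.5],[0.6,0,0,0,8.5],[0.6,0,0,0,8.5],[0.6,0,0,0,8.5],[0.6,0,0,0,4]]]' 40 >/dev/null; python3 -c "
from h import *
go(.685,-.021,.29,89.4);tilt();c=cam('wrist','w54.png');cam('top','t54.png');cam('scene','s54.png')"
```

```text
t 63.1 tcp [557.3  38.8 303.5] yaw 93.18 w 0.398 F [-0.3 -1.2 -0.2] q [ 0.01  0.38 -0.28  1.42  0.11  1.5  -0.22]
shift tool mm [-66.2 125.2  -0.9] turn about tool z 3.8
tilt deg (tool z toward world x,y) [-7.7  -2.74]
```

View pics/w54.png

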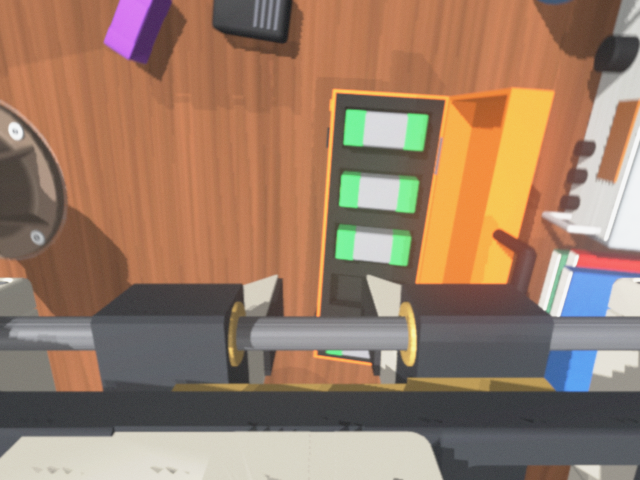

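View pics/t54.png

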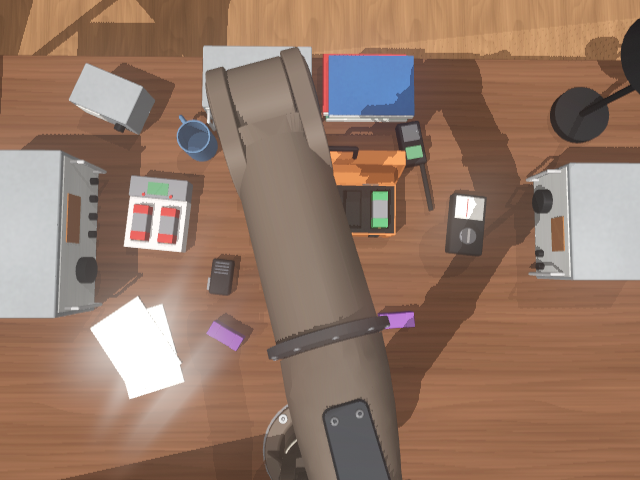

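View pics/s54.png

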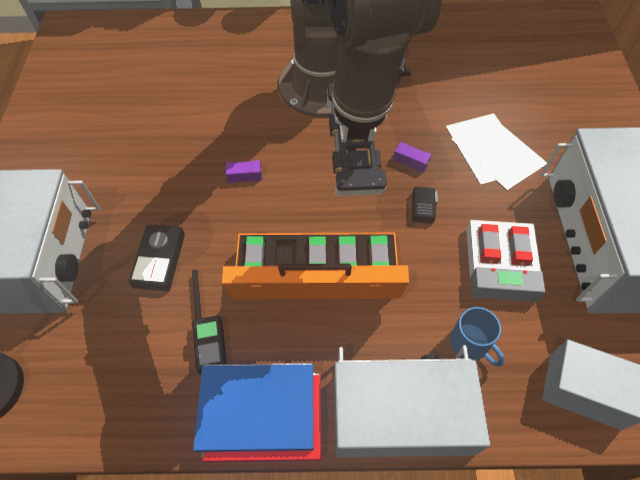

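The scene view shows the charger holding both red packs and four green packs in the case at (254,250), (317,250), (347,250) and (379,250). The desk has no green packs left. Next I'll locate the bar of the open lid from two views.

```bash
python3 - <<'E'
from h import *
from scipy.optimize import least_squares
S=cam("scene"); T=cam("top")
a=cv2.imread("pics/s54.png"); b=cv2.imread("pics/t28.png")
ga=cv2.cvtColor(a,cv2.COLOR_BGR2GRAY); gb=cv2.cvtColor(b,cv2.COLOR_BGR2GRAY)
for u in (295,315,335): print("scene",u,ga[258:280,u].tolist())
for u in (310,327,345): print("top",u,gb[140:165,u].tolist())
E
```

```text
scene 295 [58, 57, 56, 56, 53, 54, 55, 52, 57, 56, 51, 54, 85, 114, 123, 125, 123, 124, 125, 125, 121, 125]
scene 315 [165, 166, 166, 165, 166, 134, 55, 56, 55, 58, 50, 56, 131, 169, 170, 170, 170, 171, 169, 170, 170, 170]
scene 335 [57, 60, 58, 58, 56, 61, 65, 67, 67, 58, 54, 61, 120, 165, 168, 168, 169, 170, 170, 169, 170, 170]
top 310 [90, 93, 94, 92, 88, 74, 60, 67, 70, 60, 72, 113, 142, 142, 142, 142, 142, 142, 137, 123, 123, 123, 120, 111, 120]
top 327 [91, 92, 95, 93, 91, 82, 60, 66, 71, 63, 65, 103, 142, 141, 142, 142, 142, 141, 142, 137, 122, 124, 122, 115, 104]
top 345 [92, 95, 99, 97, 93, 87, 70, 75, 80, 69, 61, 86, 127, 142, 142, 142, 142, 142, 137, 123, 123, 123, 123, 118, 103]
```

```bash
cat >> h.py <<'E'
def tri(obs):
    "least-squares point from [(cam,(u,v)),...]"
    A=[];b=[]
    for c,uv in obs:
        d=np.linalg.inv(c[1])@np.array([uv[0],uv[1],1.]); d=c[2].T@d; d/=np.linalg.norm(d); o=-c[2].T@c[3]
        P=np.eye(3)-np.outer(d,d); A.append(P); b.append(P@o)
    return np.linalg.lstsq(np.vstack(A),np.hstack(b),rcond=None)[0]
E
python3 - <<'E'
from h import *
S=cam("scene"); T=cam("top")
print("bar",tri([(S,(315,266.7)),(T,(327,148))]).round(4))
print("books corner",tri([(S,(313,364)),(T,(328,114))]).round(4))
print("box corner",tri([(S,(335,362)),(T,(311,104))]).round(4))
E
```

```text
bar [ 0.6936 -0.0217  0.2243]
books corner [ 0.819  -0.0293  0.0677]
box corner [0.8287 0.0118 0.1087]
```

```bash
python3 -m inch '[[[0.6,-8,12,0,1],[0.6,-12,22,0,1],[0.6,-14,26,-4,1],[0.6,-12,26,-4,0.5],[0.6,-8,18,-4,0],[0.6,-3,8,0,0],[0.6,0,0,0,0]]]' 40 >/dev/null; python3 -c "
from h import *
go(.697,-.020,.25,89.4);tilt()"
```

```text
t 64.2 tcp [679.4 -21.8 301.8] yaw 89.86 w 0.401 F [-0.6 -0.2 -0.8] q [ 0.04  0.59 -0.21  1.08  0.15  1.62 -0.15]
shift tool mm [ 4.5 24.3 48.9] turn about tool z 0.5
tilt deg (tool z toward world x,y) [-7.6  -2.83]
```

```bash
python3 -m inch '[[[0.6,2,8,5,0.3],[0.6,2,9,12,0],[0.6,0,6,15,0],[0.6,0,1,10,0],[0.6,0,0,3,0],[0.6,0,0,0,0]]]' 40 >/dev/null; python3 -c "
from h import *
go(.6882,-.0236,.184,89.4);tilt();c=cam('wrist','w55.png'); print(proj(c,[[.6936,-.08,.2243],[.6936,.038,.2243]]))"
```

```text
t 64.8 tcp [696.2 -18.2 248.4] yaw 89.70 w 0.398 F [0.2 0.1 0.4] q [ 0.04  0.64 -0.21  1.11  0.16  1.54 -0.17]
shift tool mm [-2.3  0.8 65.1] turn about tool z 0.3
tilt deg (tool z toward world x,y) [-7.77 -2.8 ]
[[324.65529222 344.65302215]
 [322.57062152 164.69054974]]
```

View pics/w55.png

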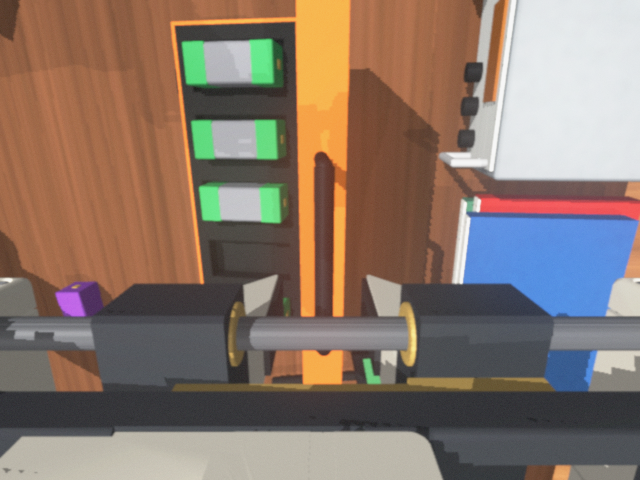

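The bar at (323,240) lies between the fingers (275–367). I'll go down and grip with a deeper overlap this time.

```bash
python3 -m inch '[[[0.6,-1,0,10,0],[0.6,-1,0,15,0],[0.6,0,0,15,0],[0.6,0,0,12,0],[0.6,0,0,6,0],[0.6,0,0,2,0],[0.6,0,0,0,0]]]' 40 ; python3 -c "
from h import *
go(.6882,-.0236,.184,89.4);tilt();cam('wrist','w56.png')"
```

```text
clock: 65.5
position: [0.6885, -0.0237, 0.1887]
ee_rot: [-2.187, -2.167, 0.196]
force: [-0.8, 0.1, -0.5]
width: 0.403
t 65.5 tcp [688.5 -23.7 188.7] yaw 89.66 w 0.403 F [-0.8  0.1 -0.5] q [ 0.05  0.65 -0.22  1.24  0.16  1.4  -0.18]
shift tool mm [0.4 0.3 4.7] turn about tool z 0.3
tilt deg (tool z toward world x,y) [-7.46 -2.79]
```

View pics/w56.png

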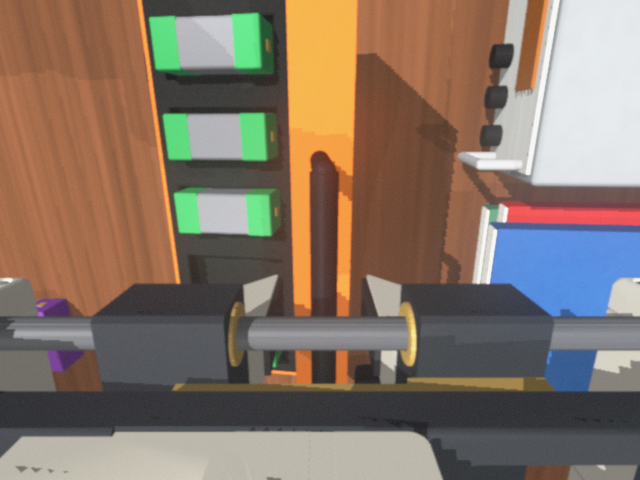

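```bash
python3 -m inch '[[[0.6,0,0,4,0],[0.6,0,0,3,0],[0.8,0,0,0,0],[1,0,0,0,0],[1,0,0,0,0],[1,0,0,0,0],[1,0,0,0,0],[1,0,0,0,0]]]' 40 ; python3 - <<'E'
from h import *
p,_=st();tilt()
r=164.7;a=np.arctan2(15,164);th=1.75
for k in range(20):
    t2=th-.1*(k+1); print("%.2f dx %.1f dz %.1f"%(t2,1*( -r*np.cos(t2+a)+r*np.cos(t2+.1+a)),r*np.sin(t2+a)-r*np.sin(t2+.1+a)))
E
```

```text
clock: 66.35
position: [0.6887, -0.0237, 0.1831]
ee_rot: [-2.188, -2.168, 0.192]
force: [-0.1, 0.1, -0.9]
width: 0.116
t 66.3 tcp [688.7 -23.7 183.1] yaw 89.66 w 0.116 F [-0.1  0.1 -0.9] q [ 0.05  0.65 -0.22  1.25  0.17  1.39 -0.18]
tilt deg (tool z toward world x,y) [-7.28 -2.77]
1.65 dx -16.1 dz 3.6
1.55 dx -16.3 dz 2.0
1.45 dx -16.5 dz 0.3
1.35 dx -16.4 dz -1.3
1.25 dx -16.2 dz -2.9
1.15 dx -15.8 dz -4.5
1.05 dx -15.3 dz -6.1
0.95 dx -14.6 dz -7.6
0.85 dx -13.8 dz -9.0
0.75 dx -12.8 dz -10.3
0.65 dx -11.7 dz -11.6
0.55 dx -10.5 dz -12.7
0.45 dx -9.2 dz -13.7
0.35 dx -7.8 dz -14.5
0.25 dx -6.3 dz -15.2
0.15 dx -4.7 dz -15.8
0.05 dx -3.1 dz -16.2
-0.05 dx -1.5 dz -16.4
-0.15 dx 0.1 dz -16.5
-0.25 dx 1.8 dz -16.4
```

```bash
python3 -m inch '[[[1,0,-8,-1,0],[1,0,-15,-1,0],[1,0,-15,0,0],[1,0,-15,2,0],[1,0,-15,3,0]]]' 50 ; python3 -c "
from h import *
p,_=st();tilt()
d=p*1000-[688.7,0,183.1]; print('rel',d[0],d[2])
r=164.7;a=np.arctan2(15,164)
for t in np.arange(1.75,-.01,-.1): print('%.2f %.0f %.0f'%(t,-r*np.cos(t+a)+r*np.cos(1.75+a),r*np.sin(t+a)-r*np.sin(1.75+a)),end=' | ')"
```

```text
clock: 66.85
position: [0.6229, -0.0228, 0.1894]
ee_rot: [-2.194, -2.173, 0.18]
force: [3.6, 0.2, -7.2]
width: 0.117
t 66.8 tcp [622.9 -22.8 189.4] yaw 89.60 w 0.117 F [ 3.6  0.2 -7.2] q [ 0.08  0.53 -0.24  1.45  0.16  1.3  -0.2 ]
tilt deg (tool z toward world x,y) [-6.67 -2.73]
rel -65.83231913939255 6.281558213185804
1.75 0 0 | 1.65 -16 4 | 1.55 -32 6 | 1.45 -49 6 | 1.35 -65 5 | 1.25 -81 2 | 1.15 -97 -3 | 1.05 -113 -9 | 0.95 -127 -17 | 0.85 -141 -26 | 0.75 -154 -36 | 0.65 -165 -48 | 0.55 -176 -60 | 0.45 -185 -74 | 0.35 -193 -88 | 0.25 -199 -104 | 0.15 -204 -119 | 0.05 -207 -136 |
```

```bash
python3 -m inch '[[[1,0,-14,5,0],[1,0,-14,6,0],[1,0,-13,8,0],[1,0,-12,9,0],[1,0,-11,10,0]]]' 50 ; python3 -c "
from h import *
p,_=st();tilt()
d=p*1000-[688.7,0,183.1]; print('rel',d[0],d[2])"
```

```text
clock: 67.35
position: [0.5557, -0.0215, 0.1635]
ee_rot: [-2.201, -2.182, 0.16]
force: [1.0, 0.1, 3.3]
width: 0.114
t 67.3 tcp [555.7 -21.5 163.5] yaw 89.63 w 0.114 F [1.  0.1 3.3] q [ 0.1   0.44 -0.25  1.68  0.15  1.15 -0.22]
tilt deg (tool z toward world x,y) [-5.75 -2.59]
rel -133.0210018884644 -19.592408348914006
```

```bash
python3 -m inch '[[[1,0,-11,11,0],[1,0,-10,12,0],[1,0,-9,12,0],[1,0,-8,13,0],[1,0,-7,13,0]]]' 50 ; python3 -c "
from h import *
p,_=st();tilt()
d=p*1000-[688.7,0,183.1]; print('rel',d[0],d[2])"
```

```text
clock: 67.85
position: [0.5059, -0.0204, 0.1105]
ee_rot: [-2.205, -2.19, 0.14]
force: [5.3, 0.6, -0.7]
width: 0.118
t 67.8 tcp [505.9 -20.4 110.5] yaw 89.72 w 0.118 F [ 5.3  0.6 -0.7] q [ 0.11  0.41 -0.26  1.87  0.16  0.97 -0.25]
tilt deg (tool z toward world x,y) [-4.87 -2.4 ]
rel -182.8434998862814 -72.59336405037624
```

```bash
python3 -m inch '[[[1,0,-6,13,0],[1,0,-5,13,0],[1,0,-4,13,0],[1,0,-2,12,0],[1,0,-1,8,0],[1,0,0,3,0]]]' 50 ; python3 -c "
from h import *
p,_=st();tilt()
d=p*1000-[688.7,0,183.1]; print('rel',d[0],d[2])"
```

```text
clock: 68.45
position: [0.4847, -0.0196, 0.0517]
ee_rot: [-2.209, -2.198, 0.121]
force: [-1.3, 0.8, 1.7]
width: 0.116
t 68.5 tcp [484.7 -19.6  51.7] yaw 89.79 w 0.116 F [-1.3  0.8  1.7] q [ 0.1   0.45 -0.26  1.99  0.2   0.8  -0.28]
tilt deg (tool z toward world x,y) [-4.07 -2.2 ]
rel -203.96395170260956 -131.4310870079466
```

```bash
python3 -m inch '[[[1,0,-1,5,0],[1,0,0,5,0],[1,0,0,3,0]]]' 50 ; python3 -c "
from h import *
p,_=st();tilt()
cam('wrist','w57.png'); c=cam('scene'); cv2.imwrite('pics/s57.png',cv2.resize(c[0][150:320,200:440],None,fx=3.3,fy=3.3))"
```

```text
clock: 68.75
position: [0.4831, -0.0196, 0.0389]
ee_rot: [-2.209, -2.199, 0.119]
force: [-0.8, 2.7, 15.8]
width: 0.114
t 68.8 tcp [483.1 -19.6  38.9] yaw 89.80 w 0.114 F [-0.8  2.7 15.8] q [ 0.09  0.47 -0.25  2.01  0.2   0.76 -0.29]
tilt deg (tool z toward world x,y) [-3.99 -2.18]
```

View pics/s57.png

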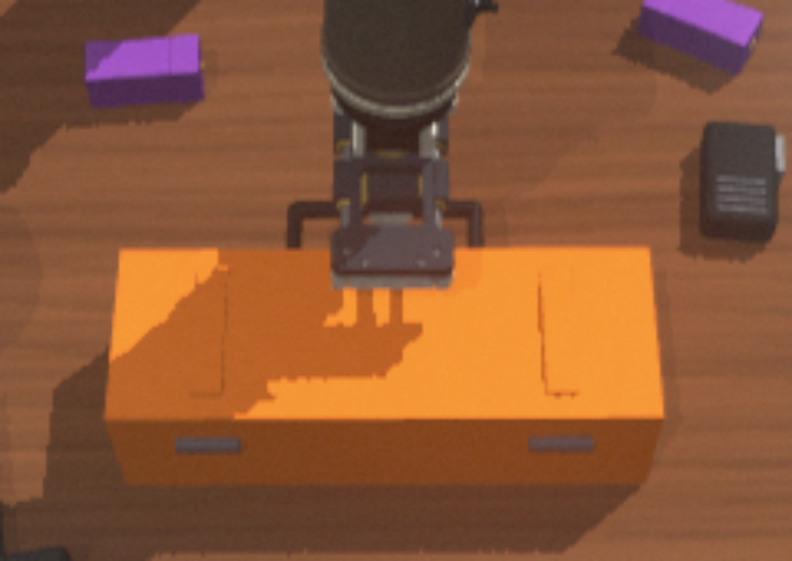

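The lid now resists downward push (15.8 N) and looks flush in the scene view. I'll release, back up vertically and compare with the initial picture.

```bash
python3 -m inch '[[[1,0,0,2,0],[0.8,0,0,0,0],[0.65,0,0,0,0],[0.65,0,0,0,0],[0.65,0,0,-8,0],[0.65,0,0,-15,0],[0.65,0,0,-25,0],[0.65,0,0,-35,0],[0.65,0,-5,-40,0],[0.65,0,-15,-30,0],[0.65,0,-20,-10,0],[0.65,0,-15,0,0]]]' 40 ; python3 -c "
from h import *
st();tilt()"
```

```text
clock: 70.05
position: [0.4381, -0.0142, 0.2127]
ee_rot: [-2.209, -2.195, 0.126]
force: [-0.2, -0.2, 0.1]
width: 0.349
t 70.0 tcp [438.1 -14.2 212.7] yaw 89.74 w 0.349 F [-0.2 -0.2  0.1] q [ 0.14  0.19 -0.3   1.9   0.09  1.14 -0.2 ]
tilt deg (tool z toward world x,y) [-4.29 -2.26]
```

Moving further back so the cameras see everything, then the final check.

```bash
python3 -m inch '[[[0.65,-10,-10,-10,0],[0.65,-30,-10,-10,0],[0.65,-40,0,0,0],[0.65,-45,0,0,0],[0.65,-45,0,0,0],[0.65,-45,0,0,0],[0.65,-40,0,0,0],[0.65,-30,0,0,0],[0.65,-10,0,0,0],[0.65,0,0,0,0]]]' 40 ; python3 - <<'E'
from h import *
st()
c=cam("scene","s60.png"); T=cam("top","t60.png")
a0=cv2.imread("pics/scene0.png"); b0=cv2.imread("pics/top0.png")
for nm,c1,im in (("scene",c,a0),("top",T,b0)):
    for tag,f in (("start",im),("now",c1[0])):
        m=cv2.inRange(cv2.cvtColor(f,cv2.COLOR_BGR2HSV),np.array((5,150,90)),np.array((20,255,255)))
        k=max(blobs(m),key=cv2.contourArea); print(nm,tag,"orange bbox",cv2.boundingRect(k),cv2.contourArea(k))
ga=cv2.cvtColor(c[0],cv2.COLOR_BGR2GRAY); print("scene bar rows now",ga[204:225,300].tolist())
gb=cv2.cvtColor(T[0],cv2.COLOR_BGR2GRAY); print("top bar rows now",gb[240:260,335].tolist())
E
```

```text
clock: 71.05
position: [0.4091, -0.317, 0.2416]
ee_rot: [-2.198, -2.195, 0.133]
force: [0.3, 1.2, -0.1]
width: 0.349
t 71.0 tcp [ 409.1 -317.   241.6] yaw 90.00 w 0.349 F [ 0.3  1.2 -0.1] q [ 0.54  0.26 -0.06  1.73  0.09  1.21  0.45]
scene start orange bbox (219, 197, 196, 115) 14122.5
scene now orange bbox (220, 181, 197, 134) 17470.0
top start orange bbox (251, 176, 148, 64) 7781.0
top now orange bbox (251, 176, 146, 64) 3764.0
scene bar rows now [104, 103, 99, 96, 103, 105, 96, 70, 68, 60, 55, 60, 84, 99, 91, 88, 89, 87, 92, 96, 99]
top bar rows now [114, 111, 111, 111, 112, 115, 118, 119, 108, 71, 78, 84, 78, 83, 106, 119, 121, 121, 120, 119]
```

View pics/s60.png

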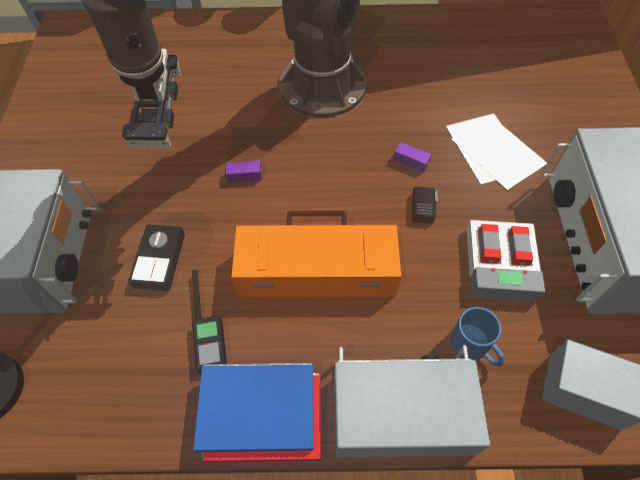

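View pics/t60.png

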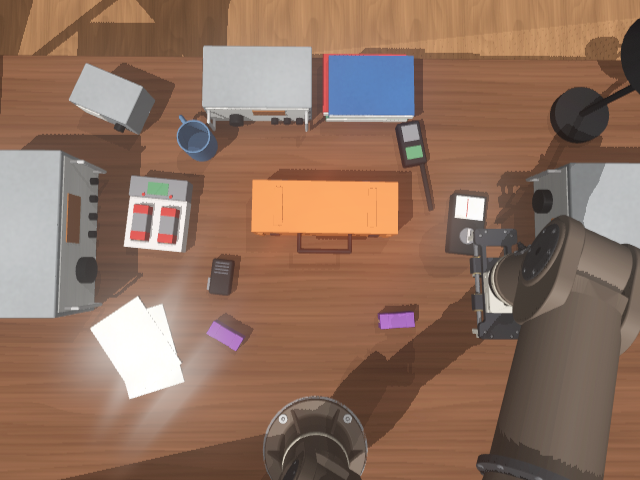

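The bar's pixel rows match the start in both views, so the lid is fully shut. Both red packs lie in the charger, no green packs remain on the desk, and the bystanders are in place. I'm handing in.

```bash
python3 -c "
from cell import workorder
print(workorder.sign_off())"
```

```text
the job is handed in; nothing more can be done
None
```

The job is done and handed in at about 71 s. I lifted the lid to its stop, then moved the two spent packs from pockets 2 and 0 into bays 1 and 0. The three charged packs on the desk went into pockets 2, 0 and 3, and the kept pack stayed in pocket 4. Then I shut the lid with the gripper on its bar.

**Last checks**
- **Lid:** the bar sits at the same image rows as at the start in both fixed cameras, so the lid is fully shut. It pushed back at about 16 N at the bottom.
- **Packs:** both red packs lie in the bays. The last look before closing showed all four green packs level in their pockets, and the desk had no green packs left.
- **Bystanders:** they look unmoved by eye; I did not measure them.

**What went wrong along the way**
- **Short fingers:** the real fingertips end about 28 mm above the reported TCP. My first lid grips missed because of this. The bar also slipped out late in the lift, but only once the lid was swinging open on its own.
- **Missed grasp:** one grasp slid off the top of a charged pack, with a wrist force of about 58 N. I measured again and picked it up deeper.
- **Tool tilt:** the tool drifted up to about 8° off vertical. I allowed for this when placing.
- **Moved pack:** the middle charged pack was knocked a few centimetres aside partway through, so I measured it again before picking it up.
- **One check disagreed:** the orange-outline comparison differed from the start (scene box 134 px high instead of 115, smaller area in the top view). I put this down to lighting and shadow, because the bar position and the pictures both show the lid shut.

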